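# Shim up the low edge of a marking-out plate

## Task

The marking-out plate must be packed up along its low edge, the one that faces the middle of the bench. First open the accessory case, raise its lid fully and push the knuckle of its folding stay over centre so that the lid is locked up; then stow every accessory standing on the plate inside the case, none on top of another. Next set the round-topped block just outside the low edge as a fulcrum, lever the edge up over it with the pry bar and tuck the bar's handle under the holdfast's pad so that it keeps the edge up, slip the flat packing shim under the plate's middle foot so that the foot stands squarely on it, then free the bar, draw it out and lay it flat on the bench clear of the plate, the plate resting on the shim and the lid still locked up. Leave the oil can, the try square and the brush where they are.

Things in the scene. Friction and masses are not known exactly. Their poses are not given: they have to be found in the camera images.
- plate_base: Fixed frame of the marking-out plate: origin on the bench under its centre, z up, x and y along its sides. The dark cast-iron plate is 240 mm (x) by 200 mm (y), 40 mm thick, on feet 14 mm high (top 54 mm above the bench). It tips about its two back feet, held in cups at y = +85 mm. Its low edge is the -y side, y = -100 mm.
- plate (a joint): Tilt of the plate, rad: 0 down, grows as the low (-y) edge rises (per 0.1 rad the edge rises 18.5 mm, the middle foot 16.3 mm). It falls back by its own weight: about 25 N at the edge lifts it. Its foot standing on the shim gives 0.037.
- plate_edge (a point): Middle of the lower rim of the plate's low edge, 14 mm above the bench when down; below it a 14 mm high gap is open all along the edge, but for the middle foot. Moves with the plate.
- foot (a point): Centre of the underside of the plate's one middle foot, a round stud 24 mm in diameter and 14 mm high, at (0, -78 mm) of plate_base, 22 mm in from the low edge; moves with the plate.
- case: Plywood accessory case fixed to the bench, origin at the centre of its underside; 170 mm (x) by 250 mm (y), 60 mm high, walls and floor 8 mm. Its front faces its -x; the lid is hinged on the back (+x) top rim; the folding stay is outside its +y wall.
- lid_hinge (a point): Middle of the lid's hinge axis, at (85, 0, 60) mm of the case frame; the axis is the case's y.
- lid_handle (a point): Middle of the lid's handle: a round steel bar 12 mm thick, along the case's y, between two arms 98 mm apart that hold it 38 mm beyond the lid's front edge, space free on both sides of it. It is 208 mm from the hinge axis, 65 mm above the bench when shut. Lid panel 10 mm thick, 170 mm deep, 0.4 kg. The bar turns in loosely closed fingers as the lid swings.
- lid (a joint): Lid angle, rad: 0 shut, 1.50 fully up (all that the stay allows). The stiff hinge holds the lid for the moment above about 1.35; lower down it falls shut.
- stay (a joint): Elbow of the two-link folding stay, rad: 0 folded (lid shut), 2.80 both 66 mm links in line (lid 1.50), stop at 3.00 past the line; over 2.86 it is locked. It unfolds as the lid rises, its knuckle bulging to the case's front; pushing the knuckle to the back (the case's +x) straightens it, lifts the lid the last bit and locks it.
- stay_knuckle (a point): Middle of the stay's knuckle, a steel stud 16 mm in diameter, axis along the case's y, standing 4 to 26 mm outside the case's +y wall. With the lid up it is 90 to 110 mm above the bench, 60 (not yet locked) to 35 mm (locked) in front of the hinge axis.
- vee0_mid (a point): Accessory (may be absent): one of a like pair of steel V-blocks, 50 (x) x 32 (y) x 36 mm high, a vee along x on top, 0.3 kg; the point is its centre, 18 mm up. Starts on the plate, long side roughly along the plate's x.
- vee1_mid (a point): Accessory (may be absent): the other V-block of the pair, same sizes, also on the plate at the start.
- block_mid (a point): Accessory (may be absent): steel setting block with drilled holes, 50 (x) x 28 (y) x 44 mm high, 0.38 kg; the point is its centre, 22 mm up. Starts on the plate, long side roughly along the plate's x.
- gauge_mid (a point): Accessory (may be absent): upright steel cylinder gauge, 34 mm in diameter, 40 mm high, 0.28 kg; the point is its centre, 20 mm up. Starts on the plate.
- bar_mid (a point): Pry bar, steel, 300 x 20 x 10 mm, 0.42 kg, flat underneath; the point is its centre (5 mm above its underside), x along the bar to the toe, z out of its upper side. The last 38 mm at +x are the chisel toe, 22 mm wide, 5 mm thick, flush with the underside; the -x end has a black sleeve. Starts flat on the bench.
- bar_toe (a point): Tip of the bar's toe, 150 mm from bar_mid, 2.5 mm above the underside.
- fulcrum_top (a point): Middle of the top of the fulcrum block: loose steel block, 50 mm (x) by 40 mm (y), 0.4 kg, top rounded (radius 10 mm, axis along its x), 22 mm high. It starts between plate and holdfast; it works with its top line parallel to the low edge and about 52 mm outside it, in line with the holdfast's pad: the bar, toe 15 mm under the plate, then goes in at a slope of 0.28 rad.
- holdfast_pad (a point): Centre of the pad's underside. The holdfast is a fixed steel hook: pad 36 (x) x 32 (y) mm, 32 mm above the bench, stem 60 mm away in this point's +x; open under the pad from -x and both y sides. About 235 mm outside the low edge, abreast of a place 70 mm to the +x side of the middle foot. The bar over the block, handle under the pad, lies about level and holds the edge some 13 mm up.
- shim_mid (a point): Packing shim: plain flat metal strip 120 (x) x 40 (y) x 6 mm, 0.12 kg, flat on the bench; the point is its centre (3 mm up), x along its length.
- oilcan: Bystander: metal oil can, 54 mm in diameter, 130 mm high, origin under its centre.
- square: Bystander: try square lying flat, about 120 x 75 mm, 16 mm high.
- brush: Bystander: bench brush lying flat.
There are look-alikes about, which are no part of the job. What is shaped like the part that bears vee1_mid but blue or brown is not meant. Of the things that look like the part that bears shim_mid, the smaller one is meant.

How it is judged (in metres and radians):
On the way, in this order (a step that is already met when the one before it is completed fails the run):
1. the lid is raised and its stay locked over centre (value of joint lid above 1.35 rad and value of joint stay above 2.86 rad), for 0.3 s.
2. every accessory is in the case (x of vee0_mid in the frame of case between -0.077 and 0.077 m and y of vee0_mid in the frame of case between -0.117 and 0.117 m and z of each of vee0_mid, block_mid, vee1_mid, gauge_mid in the frame of case below 0.045 m and x of block_mid in the frame of case between -0.077 and 0.077 m and y of block_mid in the frame of case between -0.117 and 0.117 m and x of vee1_mid in the frame of case between -0.077 and 0.077 m and y of vee1_mid in the frame of case between -0.117 and 0.117 m and x of gauge_mid in the frame of case between -0.077 and 0.077 m and y of gauge_mid in the frame of case between -0.117 and 0.117 m), for 0.2 s.
3. the plate's edge is levered up by the bar over the fulcrum block, the bar's handle held by the holdfast (value of joint plate above 0.045 rad and contact force between bar and plate above 3 N and contact force between bar and fulcrum above 3 N and contact force between bar and holdfast above 0.8 N), for 0.3 s.
4. the shim is under the middle foot (horizontal distance between shim_mid and foot below 0.045 m and y of foot in the frame of shim_mid between -0.01 and 0.01 m), for 0.2 s.
At the end, for the whole second after the job is handed in: Lid over 1.35 rad, stay over 2.86; each accessory flat in the case, unstacked; plate resting on the shim (0.028 to 0.046 rad), foot centre within 45 mm of the shim's centre and 10 mm of its centre line; bar flat and still on the bench, toe 10 mm or more clear of the plate (all of step 1 and all of step 2 and all of step 4 and value of joint plate between 0.028 and 0.046 rad and contact force between shim and plate above 3 N and contact force between bar and plate below 0.1 N and height (world z) of bar_mid below 0.01 m and angle between bar_mid's own z axis and vertical below 0.06 rad and linear speed of bar below 0.02 m/s and (y of bar_toe in the frame of plate_base below -0.11 m or x of bar_toe in the frame of plate_base below -0.13 m or x of bar_toe in the frame of plate_base above 0.13 m)); the robot touches nothing.
It fails at once if the oilcan is pushed more than 30 mm (distance of oilcan from where it was at the start of the episode above 0.03 m).
It fails at once if the square is pushed more than 30 mm (distance of square from where it was at the start of the episode above 0.03 m).
It fails at once if the brush is pushed more than 30 mm (distance of brush from where it was at the start of the episode above 0.03 m).
Of vee0, block, vee1, gauge only 2 to 4 are there at a start; the rules pass over those that are not, and their reading is None.
At some moment in a run one of vee0, block, vee1, gauge may be knocked a few centimetres aside while the robot is not near it.
Once in a run the grip may slacken for a moment while it holds something.
It also fails if it takes over 210 s, if anything falls off the work surface, if the arm or the gripper's body presses on something with over 40 N, if the wrist force passes 120 N, or if a joint passes its speed limit or range.

## Robot

A 6-joint arm with a two-finger parallel gripper is mounted at the origin on the work surface. World frame = base frame: x ahead of the robot, y to its left, z up, the work surface at z = 0. Lengths are in m, angles in degrees, forces in N, time in s.
With the tool pointing down it reaches from about 0.3 to 0.75 m from the base axis. Payload 8.5 kg.
Tool frame: the origin (TCP) lies on the centre line of the jaws, within the pads' length; the fingertips stand 17 mm ahead of it and the grasp point (between the pads) lies 2 mm behind it; z points along the fingers, y is the direction in which the jaws open and shut (so a half turn about z gives the same grasp; the last joint's range is limited). The gripper opens to 85 mm and grips with 20 to 120 N. Pads are 22 mm wide; open, the fingers measure 114 mm over their backs; the gripper's body (76 mm by 85 mm) begins 54 mm behind the grasp point. The pads swing forward as they close: fully open they stand 13 mm farther back than shut.
Start: joints at [61.289, 21.807, 74.336, -0, 83.858, -12.336], TCP at [0.155, 0.528, 0.248] pointing down, gripper open.
Joint ranges: [-178.18, 178.18], [-50.72, 133.34], [12.68, 142.11], [-81.47, 261.47], [9.98, 163.14], [-165.26, 165.26]. Speed limits (degrees/s): [136.94, 136.94, 180, 180, 180, 180].

## Interface

Orientations are given as a 3x3 rotation matrix whose columns are the frame's x, y, z axes.
In Python, from rig import env, imaging, close_job gives the robot as it stands.
- The arm moves only by the tool step_arm, never from a script. Its argument "steps" is one flat list of numbers, 7 for each row, row after row: the opening, from 0 (shut) to 1 (fully open), then the shift along the tool's x, y, z as a fraction of full scale, then the turn, a rotation vector about the tool's x, y, z as a fraction of full scale. A call has 1 to 10 rows; each row is the pose to reach, as a shift and turn from the pose commanded when the call began, along the tool's axes at that moment; what a row does not reach only later rows make up. Full scale, the value 1, is 0.3 m for a shift and 45 degrees for a turn. A row lasts 1/10 s, in which the tool goes at most 50 mm and 8.59 degrees, less where a joint would pass 70% of its speed; a pose out of reach is approached as far as the arm can. A call with a number of a shift or a turn outside -1 to 1 is refused whole. A call with a gripper value outside its range is refused whole. The fingers move at their own pace and stop on an object; "grip_force" is the grip in N (left out, the last holds). Time passes only in rows, so rows that repeat a pose let the fingers close. It gives the time, the measured TCP pose, the force and the opening at its end, in the units of the state.
- env.observe(): the state, without advancing time (a new reading comes with each control period).
- imaging.get_image(name): name is "side" or "top" or "wrist"; returns (picture, depth): 384x512x3 uint8, blue, green, red; 384x512 float32, m along the optical axis (not along the pixel's ray), 0 where there is no reading.
- imaging.get_calibration(name): a dict with "camera_matrix" (3x3 intrinsics, pixels), "world_from_camera" (4x4, takes a point from camera to world coordinates). Camera axes: x right, y down, z forward; pixel columns grow to the right and rows downward; lengths in m; the calibration is good to about 2 mm. A picture is of the moment at which its call begins: read the wrist's pose just before it. get_calibration takes no time and is no camera call; for the wrist camera it gives the pose at the moment of the call.
- close_job(): hands the job in, once; it reports no verdict.
Trained networks look in the newest picture that a camera, given by its name, has taken for a name from the list of things; names that differ only in an ending like _2 or _b are one class to them, and where a whole thing is asked for, a point or a joint stands for the part that bears it (a point fixed in the world has none). Each returns a list of dicts, best first, with "score" (0 to 1); they miss things now and then, are a little off and sometimes report something else, mostly with a low value. They report only what shows in the picture. A call takes as long as a camera call. They do not tell look-alikes from the thing itself.
- imaging.spot_in(camera, target): "pixel" ([column, row] in pixels, amid what is visible of it).
- imaging.regions_of(camera, target): "mask" (384x512 bool, what is visible of it) and "pixel" ([column, row] in pixels, amid what is visible of it).
- imaging.pinpoint(camera, target): "pixel" ([column, row] in pixels: a listed point, or the origin of a listed thing).
The state is a dict: "time_s": time; "q": joint angles; "qvel": joint speeds; "joint_efforts": joint torques, N m; "position": TCP position; "tool_rot": TCP orientation; "ft_force": force on the tool from outside, world axes, zero at the start; "wrist_torque": the same for the moment, N m; "grip_width": finger opening in m.
Only numpy, scipy, OpenCV 4.12 (cv2) and the standard library are available. Lean on these libraries where they do the work, as an engineer would, in place of code of your own. Each camera call takes 0.05 s, during which the arm holds its last target.

## Working session

There is one attempt and no reset: what is moved stays moved. The work goes in short steps, Python scripts to look and compute and a tool call to move; the robot and the scene stay as the last step left them, time stands still between calls to the robot, and variables do not carry over. Pictures are saved under pics/ and viewed, and the job is handed in when it is done.

Besides the shell and the picture viewer there is one more tool, called by a JSON object that holds its "api" and its "payload", one argument or row to a line. step_arm: Moves the arm, as the interface text tells. Shift numbers are shares of 0.3 m and turn numbers shares of 45 degrees, none past 1 either way. Its arguments: {"type":"object","properties":{"steps":{"type":"array","items":{"type":"number"}},"grip_force":{"type":"number"}},"required":["steps"]}

```bash
ls -la; mkdir -p pics; python3 - <<'E'
from rig import env, imaging
import cv2
s=env.observe(); print(s)
for n in ("side","top","wrist"):
    im,d=imaging.get_image(n); cv2.imwrite(f"pics/{n}0.png",im)
    c=imaging.get_calibration(n); print(n,c)
E
```

```text
total 12
drwxr-xr-x  3 agent agent 4096 Dec  7 06:14 .
drwxr-xr-x 23 root  root  4096 Dec  7 06:14 ..
drwxr-xr-x  2 agent agent 4096 Dec  7 06:14 pics
{'time_s': 0.0, 'q': array([ 6.12891868e+01,  2.18424448e+01,  7.43869139e+01,  5.82638360e-04,
        8.38607015e+01, -1.23353567e+01]), 'qvel': array([-0.02400522,  0.06971434, -0.03761362, -0.04831327,  0.00453483,
        0.09721372]), 'joint_efforts': array([-4.07350910e-05, -4.48459232e+01, -2.31280392e+01, -2.46772970e-04,
        4.68905579e-03, -7.02468228e-06]), 'position': array([0.1549153 , 0.52743035, 0.24768543]), 'tool_rot': array([[-9.59434391e-01,  2.81930959e-01, -7.63965929e-04],
       [ 2.81931782e-01,  9.59433470e-01, -1.37374057e-03],
       [ 3.45674486e-04, -1.53340022e-03, -9.99998765e-01]]), 'ft_force': array([0.03799538, 1.22404185, 0.18585695]), 'wrist_torque': array([ 0.02527591, -0.01639308, -0.00710533]), 'grip_width': 0.08520982275028231}
side {'camera_matrix': array([[423.42613827,   0.        , 256.47539046],
       [  0.        , 423.42613827, 188.62476435],
       [  0.        ,   0.        ,   1. 
[... 468 characters left out ...]
camera': array([[-0.02709948, -0.99780774,  0.06037666,  0.43208057],
       [-0.99962359,  0.02679137, -0.00590704,  0.01718697],
       [ 0.00427651, -0.06051401, -0.99815819,  1.22647465],
       [ 0.        ,  0.        ,  0.        ,  1.        ]])}
wrist {'camera_matrix': array([[290.8462112 ,   0.        , 254.12970078],
       [  0.        , 290.8462112 , 192.05441501],
       [  0.        ,   0.        ,   1.        ]]), 'world_from_camera': array([[ 0.28132137,  0.909306  ,  0.30662825,  0.07559845],
       [ 0.95961048, -0.26575562, -0.09231296,  0.55079795],
       [-0.00245255,  0.32021329, -0.9473423 ,  0.3727766 ],
       [ 0.        ,  0.        ,  0.        ,  1.        ]])}
```

View pics/top0.png

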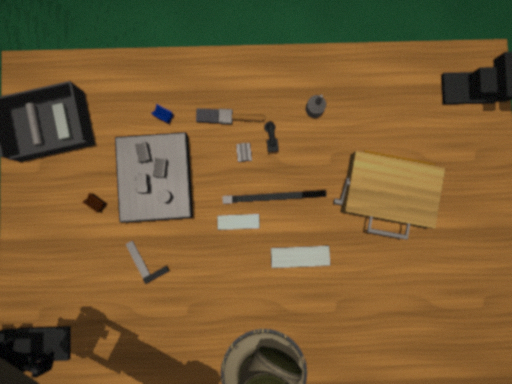

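View pics/side0.png

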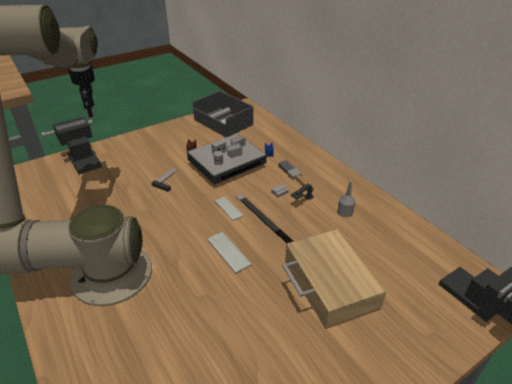

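View pics/wrist0.png

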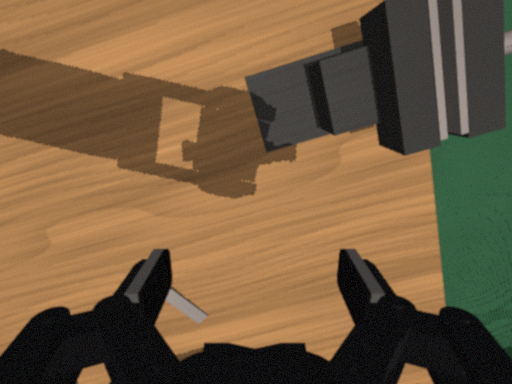

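```bash
cat > h.py <<'E'
import numpy as np, cv2
from rig import env, imaging
def back(name,uv,z=None,depth=None,cal=None):
    c=cal or imaging.get_calibration(name); K=c["camera_matrix"]; T=c["world_from_camera"]
    uv=np.atleast_2d(np.asarray(uv,float))
    r=np.c_[(uv[:,0]-K[0,2])/K[0,0],(uv[:,1]-K[1,2])/K[1,1],np.ones(len(uv))]
    w=r@T[:3,:3].T; o=T[:3,3]
    if z is not None: s=((z-o[2])/w[:,2])[:,None]
    else:
        dd=np.array([depth[int(round(v)),int(round(u))] for u,v in uv]); s=dd[:,None]
    return o+w*s
def proj(name,P,cal=None):
    c=cal or imaging.get_calibration(name); K=c["camera_matrix"]; T=c["world_from_camera"]
    p=(np.atleast_2d(P)-T[:3,3])@T[:3,:3]; q=p@K.T
    return q[:,:2]/q[:,2:]
def cloud(name,depth,mask=None,cal=None):
    c=cal or imaging.get_calibration(name); K=c["camera_matrix"]; T=c["world_from_camera"]
    v,u=np.nonzero((depth>0)&(mask if mask is not None else True))
    d=depth[v,u]; r=np.c_[(u-K[0,2])/K[0,0]*d,(v-K[1,2])/K[1,1]*d,d]
    return r@T[:3,:3].T+T[:3,3], np.c_[u,v]
def st():
    s=env.observe(); np.set_printoptions(precision=4,suppress=True)
    print('t',round(s['time_s'],2),'pos',s['position'],'q',s['q'].round(1),'w',round(s['grip_width'],4),'F',s['ft_force'].round(1)); print(s['tool_rot'])
    return s
E
python3 - <<'E'
from h import *
np.set_printoptions(precision=4,suppress=True)
for n in ("top","side"):
  im,d=imaging.get_image(n); np.save(f"pics/{n}d.npy",d)
  for t in ["plate_base","plate_edge","foot","case","lid_hinge","lid_handle","stay_knuckle","vee0_mid","block_mid","gauge_mid","bar_mid","bar_toe","fulcrum_top","holdfast_pad","shim_mid","oilcan","square","brush"]:
    for k in imaging.pinpoint(n,t)[:3]:
        if k['score']<0.15: continue
        u,v=np.round(k['pixel']).astype(int)
        print(n,t,np.round(k['pixel'],1),round(k['score'],2), back(n,[k['pixel']],depth=d) if 0<=u<512 and 0<=v<384 else '')
  if n=="top":
    cv2.imwrite("pics/tA.png",cv2.resize(im[80:290,80:290],None,fx=3.8,fy=2.8,interpolation=cv2.INTER_CUBIC)) 
    cv2.imwrite("pics/tA.png",cv2.resize(im[85:285,75:275],(600,600),interpolation=cv2.INTER_CUBIC))
    cv2.imwrite("pics/tB.png",cv2.resize(im[85:285,190:450],(780,600),interpolation=cv2.INTER_CUBIC))
E
```

```text
top plate_base [153.4 180.2] 0.67 [[0.5511 0.2918 0.0545]]
top plate_edge [189.9 177.3] 0.76 [[0.5584 0.1933 0.0358]]
top plate_edge [143.7 150.3] 0.25 [[0.6306 0.3107 0.0818]]
top foot [180.8 176.1] 0.67 [[0.5601 0.2153 0.0573]]
top case [388.3 193.9] 0.74 [[ 0.4948 -0.3538  0.0688]]
top case [275.3 195.2] 0.55 [[ 0.5029 -0.0472  0.01  ]]
top lid_hinge [397.9 157.9] 0.88 [[ 0.5944 -0.3877  0.0607]]
top lid_handle [389.1 192.3] 0.47 [[ 0.499  -0.3555  0.0708]]
top lid_handle [155.6 179.5] 0.42 [[0.5526 0.2851 0.0573]]
top stay_knuckle [340.4 196.5] 0.54 [[ 0.4947 -0.2365 -0.0002]]
top stay_knuckle [392.  191.8] 0.52 [[ 0.5002 -0.3637  0.0704]]
top stay_knuckle [242.4 149.1] 0.26 [[0.6371 0.0437 0.0216]]
top vee0_mid [142.7 152.9] 0.8 [[0.6244 0.3148 0.0769]]
top vee0_mid [144.6 181.3] 0.74 [[0.5443 0.3051 0.0979]]
top vee0_mid [157.  179.2] 0.68 [[0.5534 0.2813 0.0567]]
top block_mid [142.1 183.4] 0.65 [[0.5389 0.3118 0.0981]]
top gauge_mid [167.1 196.2] 0.58 [[0.5031 0.2465 0.0943]]
top bar_mid [276.6 196.8] 0.8 [[ 0.4981 -0.0507  0.0128]]
top bar_toe [219.7 198.9] 0.94 [[0.497  0.1
[... 1487 characters left out ...]
]]
side bar_toe [217.4 159.2] 0.25 [[0.4937 0.2455 0.0759]]
side fulcrum_top [278.5 185.6] 0.55 [[0.6355 0.0557 0.0161]]
side fulcrum_top [228.3 204.3] 0.17 [[0.4364 0.0755 0.0058]]
side holdfast_pad [296.2 194.7] 0.68 [[ 0.6369 -0.0435  0.04  ]]
side shim_mid [229.8 250. ] 0.94 [[ 0.3289 -0.1147  0.0077]]
side shim_mid [228.5 204.9] 0.69 [[0.4352 0.0721 0.006 ]]
side oilcan [345.3 210.9] 0.75 [[ 0.7355 -0.1846  0.0221]]
side oilcan [238.8 194.1] 0.3 [[0.4988 0.1075 0.0021]]
side square [161.5 184.8] 0.71 [[0.2852 0.2914 0.0156]]
side brush [294.4 175.8] 0.71 [[0.7228 0.0747 0.0134]]
side brush [218.1 148. ] 0.56 [[0.5281 0.3    0.0834]]
side brush [233.3 152.1] 0.46 [[0.5662 0.2526 0.0773]]
```

View pics/tA.png

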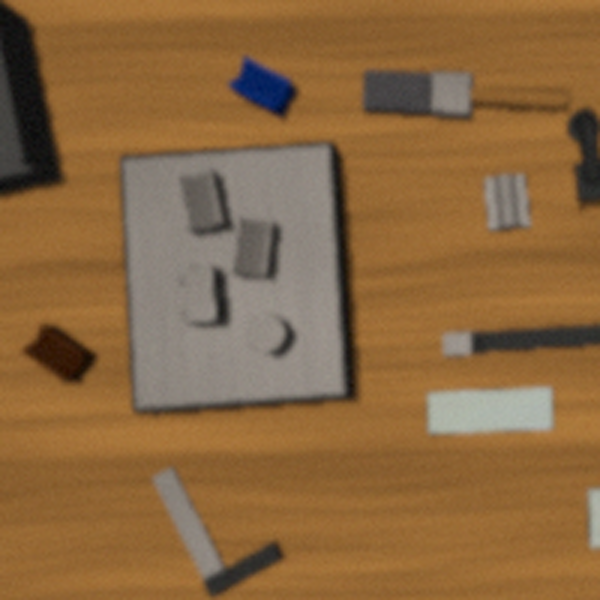

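View pics/tB.png

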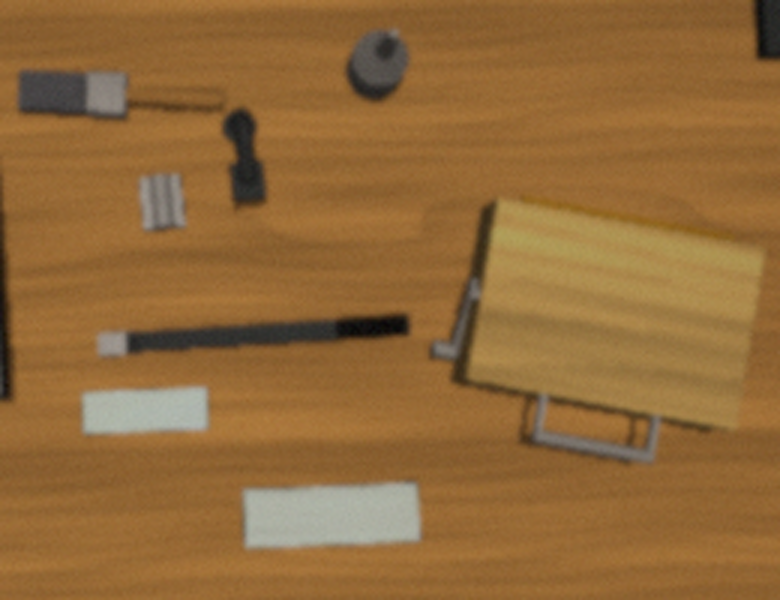

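```bash
cat > m1.py <<'E'
from h import *
np.set_printoptions(precision=4,suppress=True)
im,d=imaging.get_image("top")
hsv=cv2.cvtColor(im,cv2.COLOR_BGR2HSV)
def rect(name,mask,z,show=True):
    # sub-pixel rectangle: world corner coordinates
    m=mask.astype(np.uint8); n,l,s,c=cv2.connectedComponentsWithStats(m)
    k=1+np.argmax(s[1:,4]); v,u=np.nonzero(l==k)
    w=back("top",np.c_[u,v],z=z)
    (cx,cy),(a,b),th=cv2.minAreaRect((w[:,:2]*1000).astype(np.float32))
    mom=np.cov(w[:,:2].T); e,V=np.linalg.eigh(mom)
    print(name,'mean',w[:,:2].mean(0),'rect c',np.array([cx,cy])/1000,'size',round(a,1),round(b,1),'th',round(th,2),'pca ang',np.degrees(np.arctan2(V[1,1],V[0,1])).round(2), 'area',s[k,4])
box=lambda u0,v0,u1,v1:(lambda z:(z.__setitem__((slice(v0,v1),slice(u0,u1)),True),z)[1])(np.zeros((384,512),bool))
S,V=hsv[...,1],hsv[...,2]
gray=(S<70)
rect('platetop',(S<70)&(V>85)&box(100,120,205,235),0.054)
rect('shim',(S<70)&(V>120)&box(205,205,270,240),0.006)
rect('shimbig',(S<70)&(V>120)&box(262,235,340,280),0.006)
rect('bar',(S<110)&(V<90)&box(215,180,335,212),0.010)
rect('fulcrum',gray&(V>70)&box(230,135,256,165),0.020)
rect('lid',(S>60)&(V>90)&(d>0)&(cloudz:=None is None)&box(340,140,450,235),0.07) if 0 else None
for t in ["fulcrum_top","shim_mid","bar_mid","plate_edge","case","lid_handle","oilcan"]:
    for k in imaging.regions_of("top",t)[:2]:
        z=dict(fulcrum_top=.02,shim_mid=.006,bar_mid=.01,plate_edge=.054,case=.07,lid_handle=.07,oilcan=.05)[t]
        rect('R '+t+str(round(k['score'],2)),k['mask'],z)
# height map of case
P,uv=cloud("top",d)
Z=np.full(d.shape,np.nan); Z[uv[:,1],uv[:,0]]=P[:,2]
b=box(335,145,460,240)
rect('lid top',(Z>0.055)&b,0.069)
print('lid z',np.nanmedian(Z[(Z>0.055)&b]),'bench z',np.nanmedian(Z[240:280,210:260]),'plate',np.nanmedian(Z[205:215,130:180]))
E
python3 m1.py
```

```text
platetop mean [0.5604 0.2955] rect c [0.5614 0.2955] size 235.0 194.1 th 2.56 pca ang -177.71 area 5667
shim mean [0.4303 0.0618] rect c [0.4304 0.063 ] size 40.8 118.3 th 0.41 pca ang 90.91 area 585
shimbig mean [ 0.3258 -0.1127] rect c [ 0.3257 -0.1127] size 56.3 167.4 th 0.8 pca ang 90.86 area 1156
bar mean [ 0.5006 -0.0487] rect c [ 0.501  -0.0552] size 17.7 265.8 th 2.41 pca ang 91.98 area 502
fulcrum mean [0.629  0.0407] rect c [0.6288 0.0405] size 49.8 38.3 th 4.89 pca ang -175.85 area 226
R fulcrum_top0.52 mean [0.6299 0.0404] rect c [0.63   0.0403] size 52.0 39.5 th 5.66 pca ang -172.42 area 242
R shim_mid0.7 mean [ 0.3261 -0.1106] rect c [ 0.3268 -0.1118] size 56.6 169.3 th 1.19 pca ang 90.17 area 1125
R shim_mid0.7 mean [ 0.5078 -0.3928] rect c [ 0.4911 -0.3867] size 269.7 226.6 th 78.0 pca ang 77.25 area 5871
R bar_mid0.72 mean [ 0.5013 -0.05  ] rect c [ 0.5006 -0.0451] size 23.0 297.5 th 2.12 pca ang 92.07 area 716
R plate_edge0.67 mean [0.5585 0.2906] rect c [0.5628 0.2925] size 242.9 206.9 th 2.32 pca ang 178.39 area 5403
R case0.89 mean [ 0.5057 -0.3637] rect c [ 0.4942 -0.3526] size 280.5 221.2 th 77.67 pca ang 79.36 area 6442
R lid_handle0.82 mean [ 0.5029 -0.3706] rect c [ 0.4873 -0.3655] size 255.9 213.8 th 77.97 pca ang 77.23 area 5844
R oilcan0.68 mean [ 0.7508 -0.1652] rect c [ 0.7508 -0.1646] size 56.7 60.1 th 88.51 pca ang 147.22 area 364
R oilcan0.3 mean [ 0.5062 -0.371 ] rect c [ 0.4954 -0.3592] size 290.1 230.2 th 76.97 pca ang 80.32 area 6615
lid top mean [ 0.5053 -0.3704] rect c [ 0.4913 -0.3625] size 262.9 220.6 th 77.76 pca ang 77.46 area 6114
lid z 0.07033179968661452 bench z -1.3295134759783167e-05 plate 0.0549795815102081
```

```bash
python3 - <<'E'
from h import *
np.set_printoptions(precision=4,suppress=True)
c=np.array([(497,200),(766,248),(735,430),(467,382)])/3+[190,85]-0.33
w=back("top",c,z=0.07)[:,:2]; print(w)
print('sizes',[np.linalg.norm(w[i]-w[(i+1)%4]) for i in range(4)],'center',w.mean(0))
for a,b in ((1,0),(2,3)): print(np.degrees(np.arctan2(*(w[b]-w[a])[::-1])))
for a,b in ((3,0),(2,1)): print(np.degrees(np.arctan2(*(w[b]-w[a])[::-1])))
h=np.array([(540,440),(652,458)])/3+[190,85]-.33
print('handle',back("top",h,z=0.067),back("top",h,z=.067).mean(0))
# fulcrum groove, holdfast
print('holdfast pad', back("top",np.array([[248,183]])/3+[190,85],z=.045), 'stem',back("top",np.array([[239,125]])/3+[190,85],z=.06))
E
```

```text
[[ 0.6144 -0.268 ]
 [ 0.5636 -0.5128]
 [ 0.3983 -0.4756]
 [ 0.4484 -0.2338]]
sizes [np.float64(0.2500696981540369), np.float64(0.16949191200449026), np.float64(0.24698503935336527), np.float64(0.16954132689616816)] center [ 0.5062 -0.3726]
78.27310573729906
78.29002698137303
-11.64251881890351
-12.685293995594382
handle [[ 0.3939 -0.2988  0.067 ]
 [ 0.3749 -0.4     0.067 ]] [ 0.3844 -0.3494  0.067 ]
holdfast pad [[ 0.6396 -0.0421  0.045 ]] stem [[ 0.6915 -0.0346  0.06  ]]
```

```bash
cat > plan.py <<'E'
import sys
from h import *
from scipy.spatial.transform import Rotation as Ro
def down(head):
    a=np.radians(head); y=np.array([np.cos(a),np.sin(a),0]); z=np.array([0,0,-1.]); return np.c_[np.cross(y,z),y,z]
def plan(p,R,s=None):
    s=s or env.observe(); C=s['tool_rot']
    sh=C.T@(np.array(p)-s['position'])/0.3
    rv=Ro.from_matrix(C.T@R).as_rotvec(degrees=True)/45
    n=max(np.linalg.norm(sh)*0.3/0.05,np.linalg.norm(rv)*45/8.59)
    print('plan',np.r_[sh,rv].round(3).tolist(),'rows',round(n,1),'cur head',round(np.degrees(np.arctan2(C[1,1],C[0,1])),1)); return sh,rv
if __name__=="__main__":
    a=[float(x) for x in sys.argv[1:]]; np.set_printoptions(precision=4,suppress=True)
    R=down(a[3])
    if len(a)>4: R=R@Ro.from_rotvec([a[4],a[5],0],degrees=True).as_matrix()
    st(); plan(a[:3],R)
E
python3 plan.py 0.42 0.15 0.3 30; python3 plan.py 0.386 -0.347 0.18 -12
```

```text
t 2.45 pos [0.1551 0.5277 0.2483] q [ 61.3  21.8  74.3  -0.   83.9 -12.3] w 0.0852 F [-0.7 -0.7 -0.1]
[[-0.9594  0.2819 -0.    ]
 [ 0.2819  0.9594 -0.0001]
 [-0.     -0.0001 -1.    ]]
plan [-1.202, -0.959, -0.172, -0.0, 0.0, 0.969] rows 9.3 cur head 73.6
t 2.45 pos [0.1551 0.5277 0.2483] q [ 61.3  21.8  74.3  -0.   83.9 -12.3] w 0.0852 F [-0.7 -0.7 -0.1]
[[-0.9594  0.2819 -0.    ]
 [ 0.2819  0.9594 -0.0001]
 [-0.     -0.0001 -1.    ]]
plan [-1.561, -2.58, 0.228, -0.0, 0.0, 1.903] rows 18.1 cur head 73.6
```

{"api": "step_arm", "payload": {
  "steps": [0.36, -0.95, -0.9, -0.17, 0, 0, 0.97, 0.36, -0.95, -0.9, -0.17, 0, 0, 0.97, 0.36, -0.95, -0.9, -0.17, 0, 0, 0.97, 0.36, -0.95, -0.9, -0.17, 0, 0, 0.97, 0.36, -0.95, -0.9, -0.17, 0, 0, 0.97, 0.36, -0.95, -0.9, -0.17, 0, 0, 0.97, 0.36, -0.95, -0.9, -0.17, 0, 0, 0.97, 0.36, -0.95, -0.9, -0.17, 0, 0, 0.97, 0.36, -0.95, -0.9, -0.17, 0, 0, 0.97]
}}

```text
time_s: 3.35
position: [0.3549, 0.1846, 0.3]
tool_rot: [[-0.493, 0.87, 0.002], [0.87, 0.493, -0.001], [-0.002, 0.001, -1.0]]
ft_force: [-0.7, 0.1, 0.1]
grip_width: 0.0308
```

```bash
python3 plan.py 0.386 -0.147 0.24 -12;
```

```text
t 3.35 pos [0.3549 0.1846 0.3   ] q [ 10.4   4.1  89.6  -0.1  86.2 -19.1] w 0.0308 F [-0.7  0.1  0.1]
[[-0.4935  0.8697  0.0021]
 [ 0.8697  0.4935 -0.0007]
 [-0.0016  0.0014 -1.    ]]
plan [-1.012, -0.456, 0.201, 0.003, 0.001, 0.924] rows 6.8 cur head 29.6
```

{"api": "step_arm", "payload": {
  "steps": [0.36, -1, -0.46, 0.2, 0, 0, 0.925, 0.36, -1, -0.46, 0.2, 0, 0, 0.925, 0.36, -1, -0.46, 0.2, 0, 0, 0.925, 0.36, -1, -0.46, 0.2, 0, 0, 0.925, 0.36, -1, -0.46, 0.2, 0, 0, 0.925, 0.36, -1, -0.46, 0.2, 0, 0, 0.925, 0.36, -1, -0.46, 0.2, 0, 0, 0.925]
}}

```text
time_s: 4.05
position: [0.3826, -0.1427, 0.2389]
tool_rot: [[0.203, 0.979, 0.0], [0.979, -0.203, -0.0], [-0.0, 0.0, -1.0]]
ft_force: [0.7, 0.0, 0.8]
grip_width: 0.031
```

```bash
python3 plan.py 0.386 -0.347 0.18 -12;
```

```text
t 4.05 pos [ 0.3826 -0.1427  0.2389] q [-37.2   8.   95.6  -0.   76.4 -25.4] w 0.031 F [0.7 0.  0.8]
[[ 0.2034  0.9791  0.    ]
 [ 0.9791 -0.2034 -0.    ]
 [-0.      0.     -1.    ]]
plan [-0.664, 0.149, 0.196, 0.0, 0.0, 0.006] rows 4.3 cur head -11.7
```

{"api": "step_arm", "payload": {
  "steps": [0.36, -0.664, 0.149, 0.196, 0, 0, 0, 0.36, -0.664, 0.149, 0.196, 0, 0, 0, 0.36, -0.664, 0.149, 0.196, 0, 0, 0, 0.36, -0.664, 0.149, 0.196, 0, 0, 0, 0.36, -0.664, 0.149, 0.196, 0, 0, 0, 0.36, -0.664, 0.149, 0.196, 0, 0, 0]
}}

```text
time_s: 4.65
position: [0.3862, -0.3452, 0.1796]
tool_rot: [[0.203, 0.979, -0.001], [0.979, -0.203, 0.001], [0.001, -0.001, -1.0]]
ft_force: [-0.0, 0.6, 0.4]
grip_width: 0.031
```

```bash
python3 - <<'E'
from h import *
s=st()
im,d=imaging.get_image("wrist"); cv2.imwrite("pics/w1.png",im)
c=imaging.get_calibration("wrist")
for k in imaging.pinpoint("wrist","lid_handle")[:3]: print(k, back("wrist",[k['pixel']],z=.065,cal=c))
# handle cloud
P,uv=cloud("wrist",d,cal=c)
E
```

```text
t 4.65 pos [ 0.3862 -0.3452  0.1796] q [-54.9  22.3  85.8   0.   72.  -43.2] w 0.031 F [-0.   0.6  0.4]
[[ 0.2035  0.9791 -0.0009]
 [ 0.9791 -0.2035  0.0015]
 [ 0.0013 -0.0011 -1.    ]]
{'pixel': [254.5, 198.7], 'score': 0.93} [[ 0.3854 -0.3491  0.065 ]]
```

View pics/w1.png

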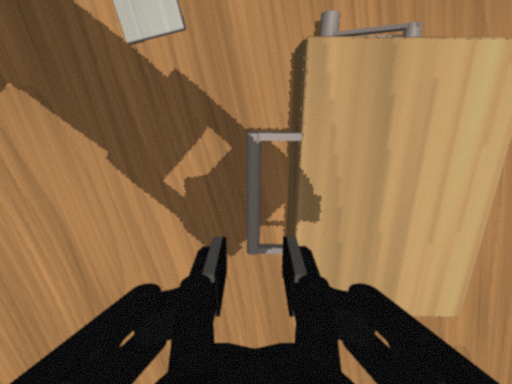

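```bash
python3 plan.py 0.3854 -0.349 0.068 -12;
```

```text
t 4.75 pos [ 0.3865 -0.3432  0.1808] q [-54.8  22.1  86.    0.   72.  -43.2] w 0.0307 F [0.2 0.7 0.4]
[[ 0.2011  0.9796 -0.0001]
 [ 0.9796 -0.2011  0.0006]
 [ 0.0006 -0.0002 -1.    ]]
plan [-0.02, 0.0, 0.376, -0.0, -0.001, 0.009] rows 2.3 cur head -11.6
```

{"api": "step_arm", "payload": {
  "steps": [0.36, -0.015, 0, 0.37, 0, 0, 0.01, 0.36, -0.015, 0, 0.37, 0, 0, 0.01, 0.36, -0.015, 0, 0.37, 0, 0, 0.01, 0.36, -0.015, 0, 0.37, 0, 0, 0.01, 0.0, -0.015, 0, 0.37, 0, 0, 0.01, 0.0, -0.015, 0, 0.37, 0, 0, 0.01, 0.0, -0.015, 0, 0.37, 0, 0, 0.01, 0.0, -0.015, 0, 0.37, 0, 0, 0.01],
  "grip_force": 25
}}

```text
time_s: 5.55
position: [0.3845, -0.3489, 0.0718]
tool_rot: [[0.209, 0.978, -0.002], [0.978, -0.209, -0.001], [-0.002, -0.001, -1.0]]
ft_force: [-9.9, 0.9, 5.3]
grip_width: 0.0109
```

```bash
python3 - <<'E'
import numpy as np
k=.208/.3
f=lambda t:np.array([k*(np.cos(.024)-np.cos(t+.024)),-k*(np.sin(t+.024)-.024)])
for i in range(1,11): print(i,f(.075*i).round(3))
print()
for i in range(1,11): print(i,(f(.75+.074*i)-f(.75)).round(3))
E
```

```text
1 [ 0.003 -0.052]
2 [ 0.01  -0.103]
3 [ 0.021 -0.154]
4 [ 0.036 -0.204]
5 [ 0.054 -0.253]
6 [ 0.076 -0.3  ]
7 [ 0.102 -0.345]
8 [ 0.13  -0.388]
9 [ 0.162 -0.429]
10 [ 0.197 -0.468]

1 [ 0.037 -0.035]
2 [ 0.077 -0.068]
3 [ 0.119 -0.097]
4 [ 0.163 -0.124]
5 [ 0.209 -0.146]
6 [ 0.256 -0.166]
7 [ 0.305 -0.182]
8 [ 0.355 -0.194]
9 [ 0.405 -0.203]
10 [ 0.456 -0.208]
```

{"api": "step_arm", "payload": {
  "steps": [0, 0, 0.003, -0.052, 0, 0, 0, 0, 0, 0.01, -0.103, 0, 0, 0, 0, 0, 0.021, -0.154, 0, 0, 0, 0, 0, 0.036, -0.204, 0, 0, 0, 0, 0, 0.054, -0.253, 0, 0, 0, 0, 0, 0.076, -0.3, 0, 0, 0, 0, 0, 0.102, -0.345, 0, 0, 0, 0, 0, 0.13, -0.388, 0, 0, 0, 0, 0, 0.162, -0.429, 0, 0, 0, 0, 0, 0.197, -0.468, 0, 0, 0]
}}

```text
time_s: 6.55
position: [0.4404, -0.361, 0.2141]
tool_rot: [[0.21, 0.978, -0.006], [0.978, -0.21, -0.002], [-0.003, -0.005, -1.0]]
ft_force: [-18.1, 3.1, 13.7]
grip_width: 0.0106
```

```bash
python3 - <<'E'
from h import *
st()
im,d=imaging.get_image("wrist"); cv2.imwrite("pics/w2.png",im)
im,d=imaging.get_image("side"); cv2.imwrite("pics/s2.png",im)
E
```

```text
t 6.55 pos [ 0.4404 -0.361   0.2141] q [-51.1  25.3  74.4  -0.3  80.3 -38.9] w 0.0106 F [-18.1   3.1  13.7]
[[ 0.2102  0.9776 -0.0056]
 [ 0.9777 -0.2102 -0.002 ]
 [-0.0032 -0.005  -1.    ]]
```

View pics/s2.png

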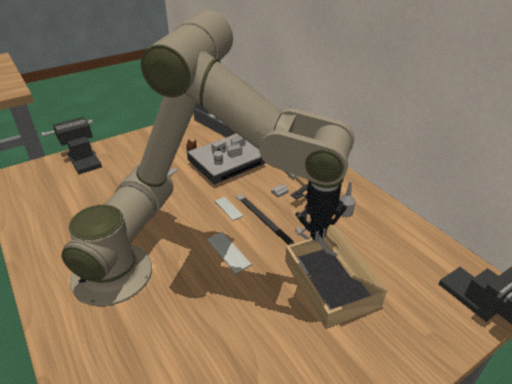

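{"api": "step_arm", "payload": {
  "steps": [0, 0, 0.032, -0.041, 0, 0, 0, 0, 0, 0.071, -0.076, 0, 0, 0, 0, 0, 0.113, -0.106, 0, 0, 0, 0, 0, 0.158, -0.133, 0, 0, 0, 0, 0, 0.204, -0.155, 0, 0, 0, 0, 0, 0.252, -0.175, 0, 0, 0, 0, 0, 0.302, -0.191, 0, 0, 0, 0, 0, 0.353, -0.204, 0, 0, 0, 0, 0, 0.404, -0.213, 0, 0, 0, 0, 0, 0.455, -0.218, 0, 0, 0]
}}

```text
time_s: 7.65
position: [0.5765, -0.3901, 0.279]
tool_rot: [[0.21, 0.978, 0.002], [0.978, -0.21, -0.004], [-0.003, 0.003, -1.0]]
ft_force: [-3.9, -1.2, 7.8]
grip_width: 0.0109
```

```bash
python3 - <<'E'
from h import *
st()
im,d=imaging.get_image("top"); cv2.imwrite("pics/t3.png",cv2.resize(im[100:270,280:480],(800,600)))
print(imaging.pinpoint("top","stay_knuckle")[:2])
im,d=imaging.get_image("side"); cv2.imwrite("pics/s3.png",cv2.resize(im[150:360,220:440],(700,668)[:2] if 0 else (628,600)))
print(imaging.pinpoint("side","stay_knuckle")[:2])
E
```

```text
t 7.65 pos [ 0.5765 -0.3901  0.279 ] q [-43.8  36.8  43.2  -0.1  99.8 -31.7] w 0.0109 F [-3.9 -1.2  7.8]
[[ 0.2102  0.9777  0.0018]
 [ 0.9777 -0.2102 -0.0037]
 [-0.0032  0.0026 -1.    ]]
[{'pixel': [349.6, 162.9], 'score': 0.54}, {'pixel': [156.6, 272.0], 'score': 0.2}]
[{'pixel': [323.6, 222.7], 'score': 0.63}]
```

View pics/s3.png

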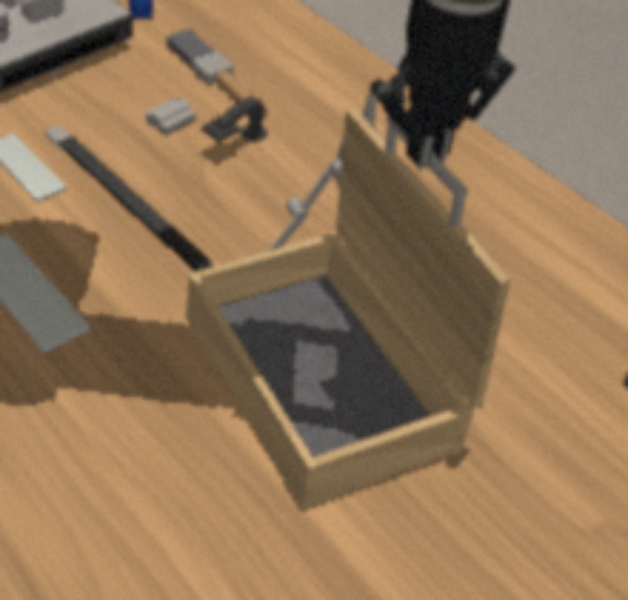

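View pics/t3.png

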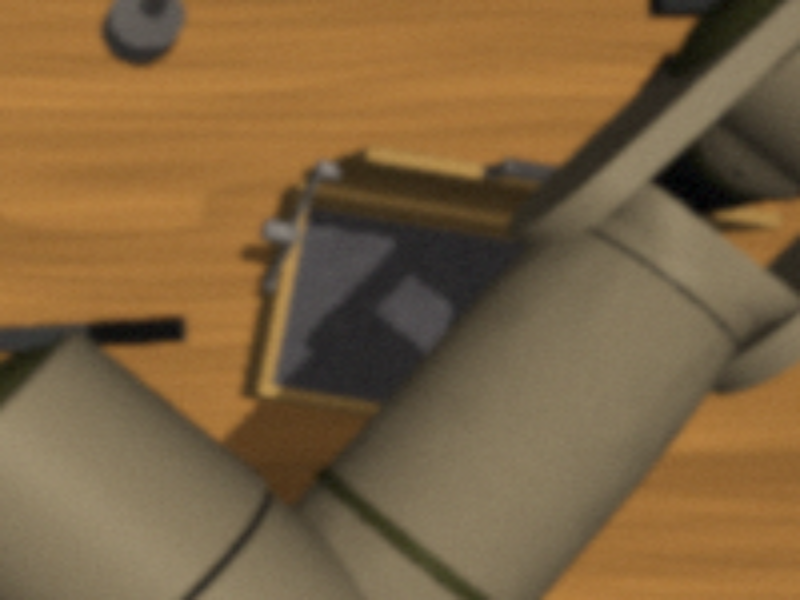

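```bash
cat >> h.py <<'E'
def tri(obs):
    A=np.zeros((3,3)); b=np.zeros(3)
    for n,uv,*c in obs:
        cal=c[0] if c else imaging.get_calibration(n); K=cal["camera_matrix"];T=cal["world_from_camera"]
        r=T[:3,:3]@np.linalg.solve(K,[*uv,1]); r/=np.linalg.norm(r); M=np.eye(3)-np.outer(r,r); A+=M; b+=M@T[:3,3]
    p=np.linalg.solve(A,b); return p,[np.linalg.norm(proj(n,p,*c)[0]-uv) for n,uv,*c in obs]
CC=np.array([.506,-.372]); CY=np.radians(-12); CX=np.array([np.cos(CY),np.sin(CY)]); CYv=np.array([-np.sin(CY),np.cos(CY)])
def tocase(p): p=np.asarray(p); return np.r_[(p[:2]-CC)@CX,(p[:2]-CC)@CYv,p[2:]]
def fromcase(x,y,z=0): return np.r_[CC+CX*x+CYv*y,z]
E
python3 - <<'E'
from h import *
np.set_printoptions(precision=4,suppress=True)
for u in ((349.6,162.9),(349.5,165.7)):
  p,e=tri([("top",u),("side",(323.6,222.6))]); print(p,e,tocase(p))
E
```

```text
[ 0.5792 -0.2449  0.0942] [np.float64(0.21731881740004197), np.float64(0.1954567379972899)] [0.0452 0.1395 0.0942]
[ 0.574  -0.2457  0.0967] [np.float64(0.9956740687617601), np.float64(0.89726105152558)] [0.0403 0.1377 0.0967]
```

{"api": "step_arm", "payload": {
  "steps": [0.35, 0, 0, 0, 0, 0, 0, 0.35, 0, 0, 0, 0, 0, 0, 0.35, 0, 0, 0, 0, 0, 0, 0.35, 0, 0, -0.15, 0, 0, 0, 0.35, 0, 0, -0.2, 0, 0, 0, 0, 0, -0.2, -0.2, 0, 0, 0, 0, 0, -0.4, -0.2, -0.3, 0, 0, 0, 0.2, -0.4, -0.2, -0.6, 0, 0, 0, 0.47, -0.4, -0.1, -0.78, 0, 0, 0, 0.47, -0.4, -0.1, -0.78, 0, 0]
}}

```text
time_s: 8.85
position: [0.4873, -0.2315, 0.3081]
tool_rot: [[0.211, 0.824, 0.525], [0.977, -0.178, -0.114], [-0.001, 0.538, -0.843]]
ft_force: [2.7, 0.7, 0.2]
grip_width: 0.0001
```

```bash
python3 - <<'E'
from plan import *
s=st()
im,d=imaging.get_image("top"); cv2.imwrite("pics/t4.png",cv2.resize(im[100:270,280:480],(706,600)))
u=imaging.pinpoint("top","stay_knuckle")[:2]
im,d=imaging.get_image("side"); cv2.imwrite("pics/s4.png",cv2.resize(im[150:360,220:440],(628,600)))
v=imaging.pinpoint("side","stay_knuckle")[:2]
print(u,v)
if u and v:
  p,e=tri([("top",u[0]['pixel']),("side",v[0]['pixel'])]); print(p,e,tocase(p))
print(tocase(s['position']))
R=down(-12)@Ro.from_rotvec([-35,0,0],degrees=True).as_matrix()
plan(fromcase(-0.02,.146,.103),R)
E
```

```text
t 8.85 pos [ 0.4873 -0.2315  0.3081] q [-45.9   7.   91.3  21.1  55.7 -41.7] w 0.0001 F [2.7 0.7 0.2]
[[ 0.2111  0.8243  0.5253]
 [ 0.9775 -0.1775 -0.1143]
 [-0.001   0.5376 -0.8432]]
[{'pixel': [390.1, 191.8], 'score': 0.51}, {'pixel': [350.7, 161.5], 'score': 0.47}] [{'pixel': [324.2, 223.5], 'score': 0.6}, {'pixel': [238.0, 141.5], 'score': 0.38}]
[ 0.4962 -0.3217  0.1906] [np.float64(1.5084387612346515), np.float64(1.3999555604064349)] [-0.0201  0.0472  0.1906]
[-0.0475  0.1336  0.3081]
plan [0.042, -0.285, 0.625, -0.066, -0.001, 0.001] rows 4.1 cur head -12.0
```

View pics/s4.png

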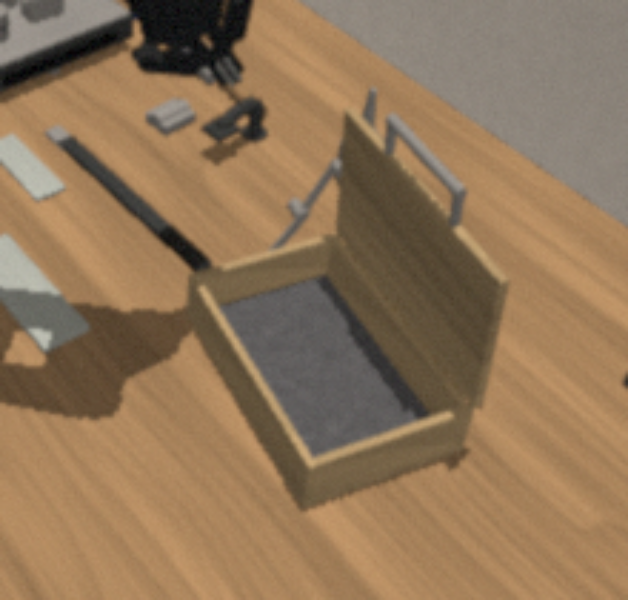

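View pics/t4.png

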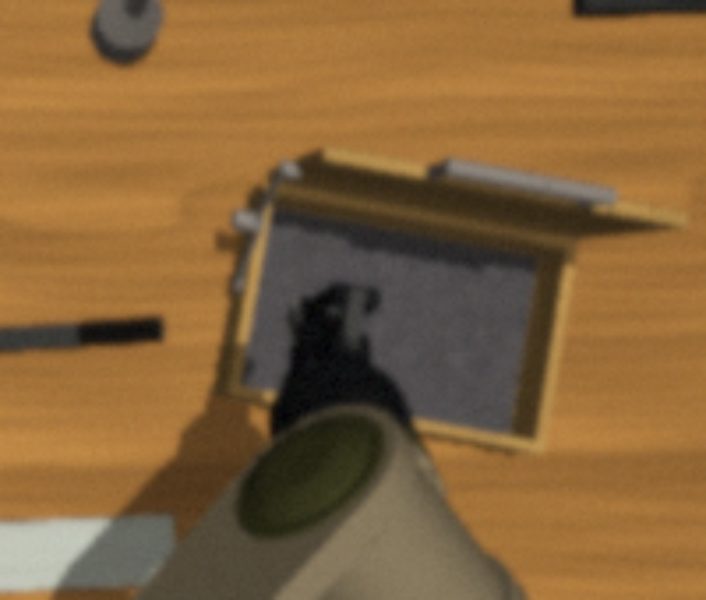

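{"api": "step_arm", "payload": {
  "steps": [0, 0.042, -0.285, 0.625, -0.066, 0, 0, 0, 0.042, -0.285, 0.625, -0.066, 0, 0, 0, 0.042, -0.285, 0.625, -0.066, 0, 0, 0, 0.042, -0.285, 0.625, -0.066, 0, 0, 0, 0.042, -0.285, 0.625, -0.066, 0, 0, 0, 0.042, -0.285, 0.625, -0.066, 0, 0]
}}

```text
time_s: 9.65
position: [0.5191, -0.228, 0.1018]
tool_rot: [[0.208, 0.801, 0.562], [0.978, -0.171, -0.119], [0.001, 0.574, -0.819]]
ft_force: [0.3, 0.1, 0.5]
grip_width: -0.0001
```

```bash
python3 - <<'E'
from plan import *
s=st()
print(tocase(s['position']))
im,d=imaging.get_image("top"); cv2.imwrite("pics/t5.png",cv2.resize(im[100:270,280:480],(706,600)))
im,d=imaging.get_image("side"); cv2.imwrite("pics/s5.png",cv2.resize(im[150:360,220:440],(628,600)))
im,d=imaging.get_image("wrist"); cv2.imwrite("pics/w5.png",im)
R=down(-12)@Ro.from_rotvec([-35,0,0],degrees=True).as_matrix()
plan(fromcase(0.03,.146,.103),R)
E
```

```text
t 9.65 pos [ 0.5191 -0.228   0.1018] q [-43.2  25.6 107.7  49.1  23.2 -73. ] w -0.0001 F [0.3 0.1 0.5]
[[ 0.2082  0.8007  0.5617]
 [ 0.9781 -0.1709 -0.1189]
 [ 0.0008  0.5742 -0.8187]]
[-0.0171  0.1436  0.1018]
plan [0.008, 0.126, 0.095, 0.006, 0.002, 0.001] rows 0.9 cur head -12.0
```

View pics/s5.png

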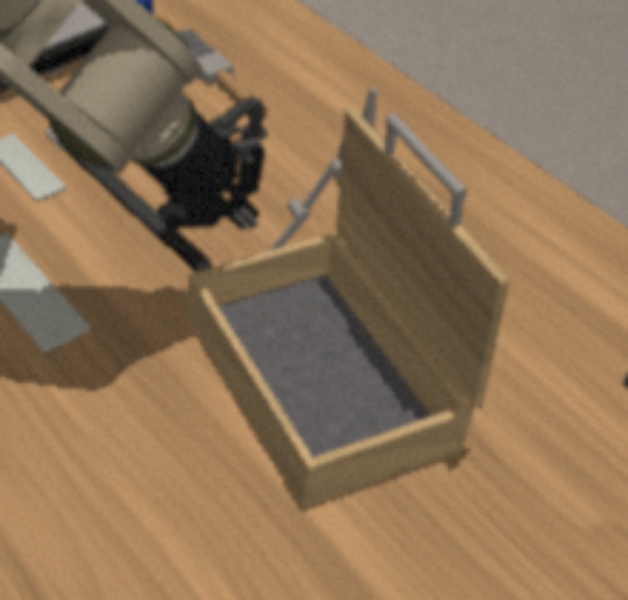

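View pics/w5.png

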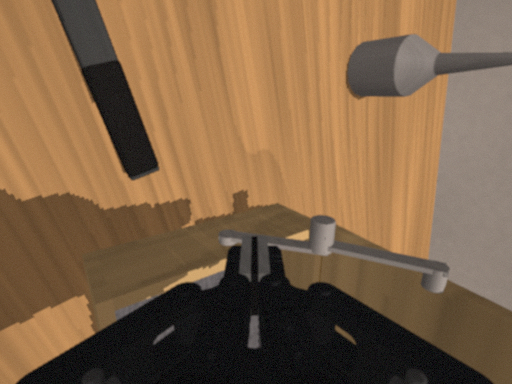

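{"api": "step_arm", "payload": {
  "steps": [0, 0.01, 0.03, 0.02, 0, 0, 0, 0, 0.01, 0.06, 0.04, 0, 0, 0, 0, 0.01, 0.08, 0.056, 0, 0, 0, 0, 0.01, 0.1, 0.07, 0, 0, 0, 0, 0.01, 0.126, 0.09, 0, 0, 0, 0, 0.01, 0.126, 0.09, 0, 0, 0]
}}

```text
time_s: 10.4
position: [0.5624, -0.2327, 0.1026]
tool_rot: [[0.207, 0.802, 0.56], [0.978, -0.17, -0.119], [-0.0, 0.573, -0.82]]
ft_force: [-22.6, 1.9, 11.9]
grip_width: 0.0002
```

```bash
cat > look.py <<'E'
from plan import *
s=st()
print(tocase(s['position']))
im,d=imaging.get_image("top"); u=imaging.pinpoint("top","stay_knuckle")[:2]
cv2.imwrite("pics/t6.png",cv2.resize(im[100:270,280:480],(706,600)))
im,d=imaging.get_image("side"); v=imaging.pinpoint("side","stay_knuckle")[:2];cv2.imwrite("pics/s6.png",cv2.resize(im[150:360,220:440],(628,600)))
print(u,v)
im,d=imaging.get_image("wrist"); cv2.imwrite("pics/w6.png",im)
E
python3 look.py
```

```text
t 10.4 pos [ 0.5624 -0.2327  0.1026] q [-39.9  28.3 101.3  41.   24.1 -61.9] w 0.0002 F [-22.6   1.9  11.9]
[[ 0.2074  0.802   0.5601]
 [ 0.9783 -0.17   -0.1188]
 [-0.0001  0.5726 -0.8198]]
[0.0263 0.148  0.1026]
[{'pixel': [350.5, 159.5], 'score': 0.47}] [{'pixel': [322.6, 220.7], 'score': 0.43}]
```

View pics/w6.png

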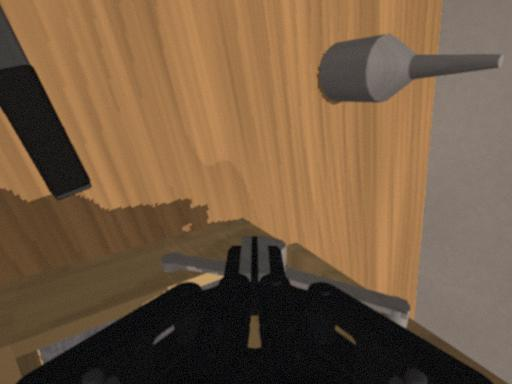

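View pics/s6.png

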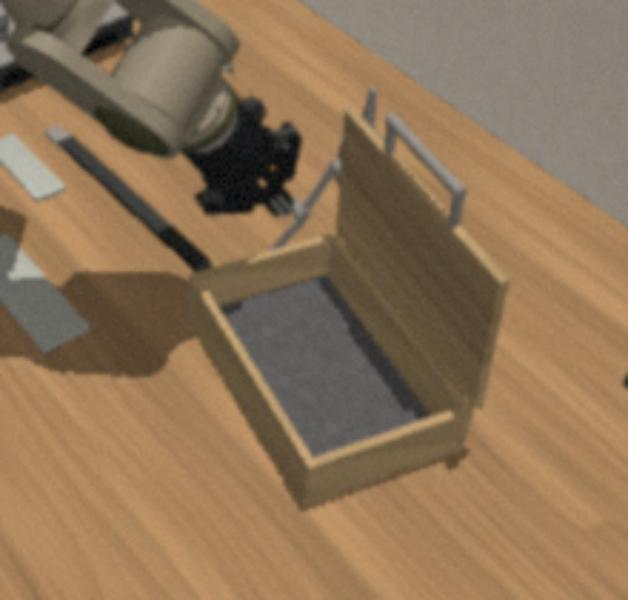

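{"api": "step_arm", "payload": {
  "steps": [0, 0, 0.008, 0.005, 0, 0, 0, 0, 0, 0.008, 0.005, 0, 0, 0, 0, 0, 0.008, 0.005, 0, 0, 0]
}}

```text
time_s: 10.95
position: [0.5631, -0.2325, 0.1022]
tool_rot: [[0.208, 0.804, 0.558], [0.978, -0.171, -0.117], [0.001, 0.57, -0.822]]
ft_force: [-34.4, 3.5, 16.6]
grip_width: 0.0002
```

{"api": "step_arm", "payload": {
  "steps": [0, 0, -0.13, -0.092, 0, 0, 0, 0, 0, -0.13, -0.092, 0, 0, 0, 0, 0, -0.13, -0.092, 0, 0, 0]
}}

```text
time_s: 11.25
position: [0.5196, -0.2242, 0.1036]
tool_rot: [[0.209, 0.8, 0.562], [0.978, -0.171, -0.121], [-0.0, 0.575, -0.818]]
ft_force: [0.6, 0.0, -1.5]
grip_width: 0.0005
```

```bash
python3 look.py; python3 -c "
import cv2
im=cv2.imread('pics/w6.png');cv2.imwrite('pics/w6b.png',cv2.resize(im[190:340,180:480],(800,400),interpolation=cv2.INTER_CUBIC))
im=cv2.imread('pics/w5.png');cv2.imwrite('pics/w5b.png',cv2.resize(im[190:340,180:480],(800,400),interpolation=cv2.INTER_CUBIC))"
```

```text
t 11.25 pos [ 0.5196 -0.2242  0.1036] q [-42.7  25.3 107.9  48.7  22.9 -72.3] w 0.0005 F [ 0.6  0.  -1.5]
[[ 0.2093  0.7999  0.5624]
 [ 0.9779 -0.171  -0.1206]
 [-0.0003  0.5752 -0.818 ]]
[-0.0174  0.1474  0.1036]
[{'pixel': [352.0, 160.8], 'score': 0.49}] [{'pixel': [325.8, 224.6], 'score': 0.55}]
```

View pics/w6b.png

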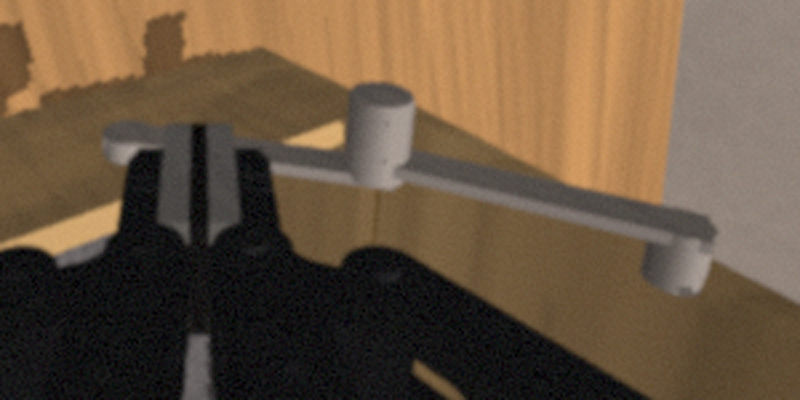

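View pics/w5b.png

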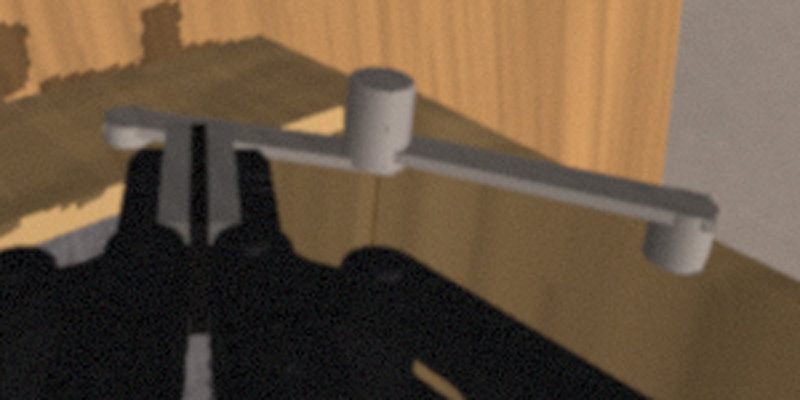

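```bash
python3 - <<'E'
from h import *
im,d=imaging.get_image("side"); cv2.imwrite("pics/s7.png",cv2.resize(im[195:245,305:355],(600,600),interpolation=cv2.INTER_CUBIC))
E
```

```text
(no output)
```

View pics/s7.png

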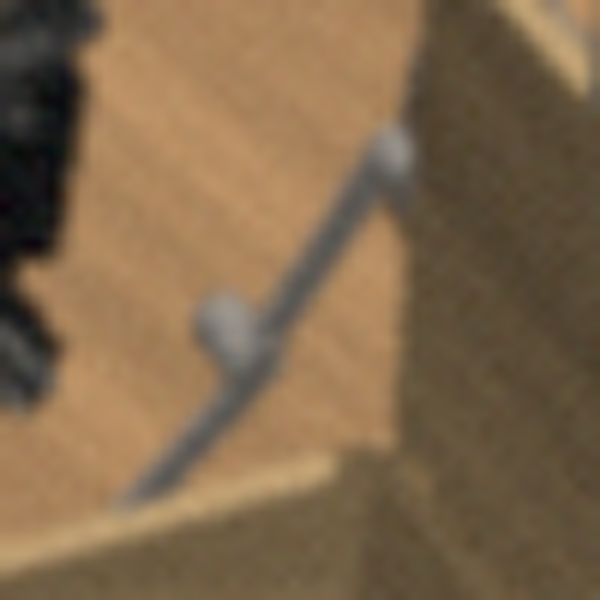

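```bash
python3 - <<'E'
import cv2
im=cv2.imread("pics/s4.png"); k=628/220
x0,x1,y0,y1=[int(v) for v in ((305-220)*k,(355-220)*k,(195-150)*k,(245-150)*k)]
cv2.imwrite("pics/s4z.png",cv2.resize(im[y0:y1,x0:x1],(600,600),interpolation=cv2.INTER_CUBIC))
E
```

```text
(no output)
```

View pics/s4z.png

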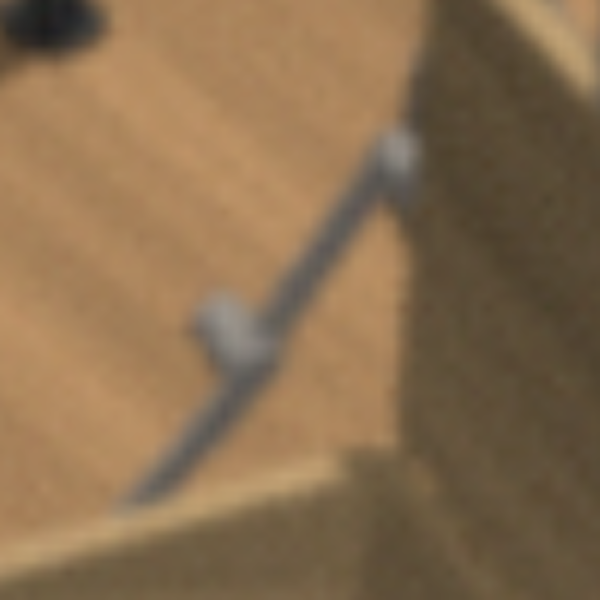

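```bash
python3 - <<'E'
from plan import *
np.set_printoptions(precision=4,suppress=True)
p,e=tri([("top",(352,160.8)),("side",(325.8,224.6))]); print(p,e,tocase(p))
plan(s:=[0.45,-0.06,0.32],down(-32))
E
```

```text
[ 0.5842 -0.252   0.0894] [np.float64(0.7403050074456298), np.float64(0.6680261100398812)] [0.0515 0.1337 0.0894]
plan [0.486, 0.135, -0.789, 0.772, -0.136, 0.431] rows 5.6 cur head -12.0
```

{"api": "step_arm", "payload": {
  "steps": [0.8, 0.0, 0, -0.3, 0, 0, 0, 0.8, 0.486, 0.135, -0.789, 0.772, -0.136, 0.431, 0.8, 0.486, 0.135, -0.789, 0.772, -0.136, 0.431, 0.8, 0.486, 0.135, -0.789, 0.772, -0.136, 0.431, 0.8, 0.486, 0.135, -0.789, 0.772, -0.136, 0.431, 0.8, 0.486, 0.135, -0.789, 0.772, -0.136, 0.431, 0.8, 0.486, 0.135, -0.789, 0.772, -0.136, 0.431]
}}

```text
time_s: 12.25
position: [0.4561, -0.0767, 0.2991]
tool_rot: [[0.484, 0.871, 0.083], [0.875, -0.484, -0.02], [0.023, 0.083, -0.996]]
ft_force: [0.3, -0.6, -0.6]
grip_width: 0.0685
```

```bash
python3 plan.py 0.50 0.2 0.28 -75
```

```text
t 12.25 pos [ 0.4561 -0.0767  0.2991] q [-24.8   8.7  84.4   1.   82.    4.1] w 0.0685 F [ 0.3 -0.6 -0.6]
[[ 0.4841  0.871   0.0834]
 [ 0.8747 -0.4842 -0.0202]
 [ 0.0228  0.0827 -0.9963]]
plan [0.876, -0.325, 0.057, 0.088, -0.07, 1.021] rows 5.6 cur head -29.1
```

{"api": "step_arm", "payload": {
  "steps": [0.8, 0.98, -0.42, 0.05, 0.08, -0.07, 0.98, 0.8, 0.98, -0.42, 0.05, 0.08, -0.07, 0.98, 0.8, 0.98, -0.42, 0.05, 0.08, -0.07, 0.98, 0.8, 0.98, -0.42, 0.05, 0.08, -0.07, 0.98, 0.8, 0.98, -0.42, 0.05, 0.08, -0.07, 0.98, 0.8, 0.98, -0.42, 0.05, 0.08, -0.07, 0.98, 0.8, 0.98, -0.42, 0.05, 0.08, -0.07, 0.98]
}}

```text
time_s: 12.95
position: [0.4884, 0.2278, 0.2795]
tool_rot: [[0.957, 0.289, 0.007], [0.289, -0.957, -0.005], [0.005, 0.007, -1.0]]
ft_force: [0.3, 0.6, -0.0]
grip_width: 0.0684
```

```bash
python3 plan.py 0.51 0.29 0.28 -88
```

```text
t 12.95 pos [0.4884 0.2278 0.2795] q [12.6 19.4 72.8 -0.4 87.4 85.8] w 0.0684 F [ 0.3  0.6 -0. ]
[[ 0.9572  0.2893  0.0072]
 [ 0.2894 -0.9572 -0.0054]
 [ 0.0054  0.0073 -1.    ]]
plan [0.129, -0.178, -0.002, 0.008, -0.008, 0.329] rows 1.7 cur head -73.2
```

{"api": "step_arm", "payload": {
  "steps": [0.8, 0.13, -0.18, 0, 0.008, -0.008, 0.33, 0.8, 0.13, -0.18, 0, 0.008, -0.008, 0.33, 0.8, 0.13, -0.18, 0, 0.008, -0.008, 0.33]
}}

```text
time_s: 13.25
position: [0.5098, 0.2913, 0.2785]
tool_rot: [[0.999, 0.04, -0.001], [0.04, -0.999, -0.0], [-0.001, 0.0, -1.0]]
ft_force: [-0.5, -0.2, -0.2]
grip_width: 0.0686
```

```bash
cat > lw.py <<'E'
from plan import *
import sys
np.set_printoptions(precision=4,suppress=True)
s=st()
c=imaging.get_calibration("wrist"); im,d=imaging.get_image("wrist"); cv2.imwrite("pics/%s.png"%sys.argv[1],im)
zt={'vee0_mid':.09,'block_mid':.098,'gauge_mid':.094}
for t in zt:
    for k in imaging.regions_of("wrist",t)[:3]:
        if k['score']<.3: continue
        P,uv=cloud("wrist",d,k['mask'],cal=c)
        top=P[P[:,2]>.054+ .5*(zt[t]-.054)]
        if len(top)<30: continue
        zq=np.percentile(top[:,2],90); tt=top[top[:,2]>zq-.008] if t!='vee0_mid' else top
        (cx,cy),(a,b),th=cv2.minAreaRect((tt[:,:2]*1000).astype(np.float32))
        print(t,round(k['score'],2),np.round(k['pixel']),'c',np.array([cx,cy]).round(1),'sz',round(a,1),round(b,1),'th',round(th,1),'ztop',round(zq,4),'n',len(tt))
E
python3 lw.py w10
```

```text
t 13.25 pos [0.5098 0.2913 0.2785] q [ 18.2  24.6  64.8  -0.   90.6 105.9] w 0.0686 F [-0.5 -0.2 -0.2]
[[ 0.9992  0.0401 -0.0008]
 [ 0.0401 -0.9992 -0.0003]
 [-0.0008  0.0002 -1.    ]]
vee0_mid 0.96 [238.  59.] c [623.2 315.1] sz 50.1 32.0 th 11.8 ztop 0.0895 n 1732
block_mid 0.83 [234. 146.] c [537.2 314.7] sz 50.1 28.0 th 4.6 ztop 0.0983 n 1259
gauge_mid 0.57 [287. 177.] c [501.1 255.8] sz 33.4 32.2 th 30.2 ztop 0.0943 n 713
```

View pics/w10.png

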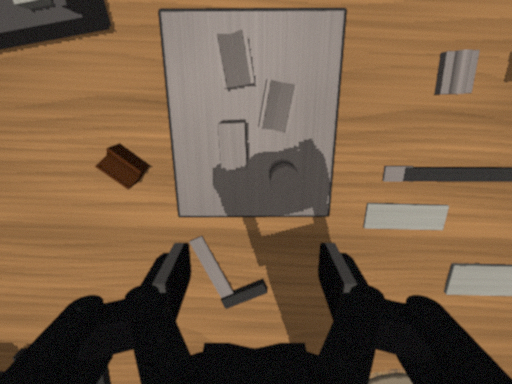

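```bash
python3 plan.py 0.501 0.256 0.080 -88
```

```text
t 13.45 pos [0.5095 0.2881 0.2797] q [ 17.9  24.4  65.   -0.   90.6 105.6] w 0.0683 F [ 1.2 -0.5 -0.3]
[[ 0.9992  0.0395  0.0001]
 [ 0.0395 -0.9992 -0.0004]
 [ 0.0001  0.0004 -1.    ]]
plan [-0.033, 0.106, 0.666, 0.0, -0.0, 0.006] rows 4.0 cur head -87.7
```

{"api": "step_arm", "payload": {
  "steps": [0.6, -0.031, 0.112, 0.4, 0, 0, 0, 0.6, -0.031, 0.112, 0.4, 0, 0, 0, 0.6, -0.031, 0.112, 0.4, 0, 0, 0, 0.6, -0.031, 0.112, 0.55, 0, 0, 0, 0.6, -0.031, 0.112, 0.665, 0, 0, 0, 0.6, -0.031, 0.112, 0.665, 0, 0, 0, 0, -0.031, 0.112, 0.665, 0, 0, 0, 0, -0.031, 0.112, 0.665, 0, 0, 0, 0, -0.031, 0.112, 0.665, 0, 0, 0, 0, -0.031, 0.112, 0.665, 0, 0, 0],
  "grip_force": 60
}}

```text
time_s: 14.45
position: [0.5025, 0.2551, 0.082]
tool_rot: [[0.999, 0.039, 0.004], [0.039, -0.999, 0.0], [0.004, -0.0, -1.0]]
ft_force: [-1.3, -1.4, 6.9]
grip_width: 0.0323
```

```bash
python3 - <<'E'
from plan import *
print(fromcase(.016,.035),[fromcase(-.036,y) for y in (-.07,0,.07)])
E
python3 plan.py 0.53 -0.02 0.25 -88
```

```text
[ 0.52892727 -0.34109142  0.        ] [array([ 0.45623287, -0.43298551,  0.        ]), array([ 0.47078669, -0.36451518,  0.        ]), array([ 0.4853405 , -0.29604485,  0.        ])]
t 14.45 pos [0.5025 0.2551 0.082 ] q [ 14.9  32.9  85.7  -0.   61.2 102.7] w 0.0323 F [-1.3 -1.4  6.9]
[[ 0.9992  0.0391  0.0036]
 [ 0.0391 -0.9992  0.0004]
 [ 0.0036 -0.0002 -1.    ]]
plan [0.058, 0.92, -0.56, -0.0, -0.005, 0.005] rows 6.5 cur head -87.8
```

{"api": "step_arm", "payload": {
  "steps": [0, 0, 0, -0.15, 0, 0, 0, 0, 0, 0, -0.3, 0, 0, 0, 0, 0.02, 0.1, -0.45, 0, 0, 0, 0, 0.05, 0.92, -0.5, 0, 0, 0.31, 0, 0.05, 0.92, -0.5, 0, 0, 0.31, 0, 0.05, 0.92, -0.5, 0, 0, 0.31, 0, 0.05, 0.92, -0.5, 0, 0, 0.31, 0, 0.05, 0.92, -0.5, 0, 0, 0.31, 0, 0.05, 0.92, -0.5, 0, 0, 0.31, 0, 0.05, 0.92, -0.5, 0, 0, 0.31]
}}

```text
time_s: 15.45
position: [0.5271, -0.0209, 0.2304]
tool_rot: [[0.979, -0.205, 0.0], [-0.205, -0.979, 0.0], [0.0, -0.0, -1.0]]
ft_force: [0.1, -0.0, -3.0]
grip_width: 0.0328
```

```bash
python3 plan.py 0.529 -0.341 0.24 -102
```

```text
t 15.45 pos [ 0.5271 -0.0209  0.2304] q [-15.1  20.4  79.7   0.   79.9  86.7] w 0.0328 F [ 0.1 -0.  -3. ]
[[ 0.9787 -0.2052  0.0002]
 [-0.2052 -0.9787  0.0002]
 [ 0.0002 -0.0002 -1.    ]]
plan [0.225, 1.043, -0.032, -0.0, -0.0, 0.003] rows 6.4 cur head -101.8
```

{"api": "step_arm", "payload": {
  "steps": [0, 0.225, 1, 0, 0, 0, 0, 0, 0.225, 1, 0, 0, 0, 0, 0, 0.225, 1, 0, 0, 0, 0, 0, 0.225, 1, 0, 0, 0, 0, 0, 0.225, 1, 0, 0, 0, 0, 0, 0.225, 1, 0, 0, 0, 0, 0, 0.225, 1, 0, 0, 0, 0]
}}

```text
time_s: 16.15
position: [0.5323, -0.331, 0.2293]
tool_rot: [[0.979, -0.206, -0.0], [-0.206, -0.979, -0.001], [-0.0, 0.001, -1.0]]
ft_force: [0.0, 1.3, -2.8]
grip_width: 0.0325
```

```bash
python3 plan.py 0.529 -0.341 0.040 -102; python3 - <<'E'
from h import *
im,d=imaging.get_image("wrist"); cv2.imwrite("pics/w11.png",im)
im,d=imaging.get_image("side"); cv2.imwrite("pics/s11.png",im)
E
```

```text
t 16.15 pos [ 0.5323 -0.331   0.2293] q [-42.7  30.4  63.   -0.1  86.6  59.2] w 0.0325 F [ 0.   1.3 -2.8]
[[ 0.9786 -0.2057 -0.0004]
 [-0.2057 -0.9786 -0.0009]
 [-0.0002  0.0009 -1.    ]]
plan [-0.004, 0.034, 0.631, 0.001, 0.0, 0.003] rows 3.8 cur head -101.9
```

View pics/w11.png

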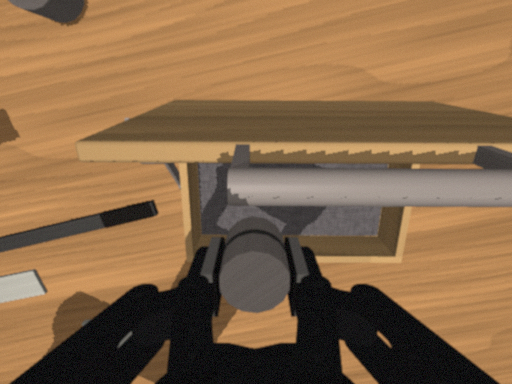

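```bash
python3 -c "
import cv2
im=cv2.imread('pics/s11.png');cv2.imwrite('pics/s11b.png',cv2.resize(im[100:300,220:440],(660,600),interpolation=cv2.INTER_CUBIC))"
```

```text
(no output)
```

View pics/s11b.png

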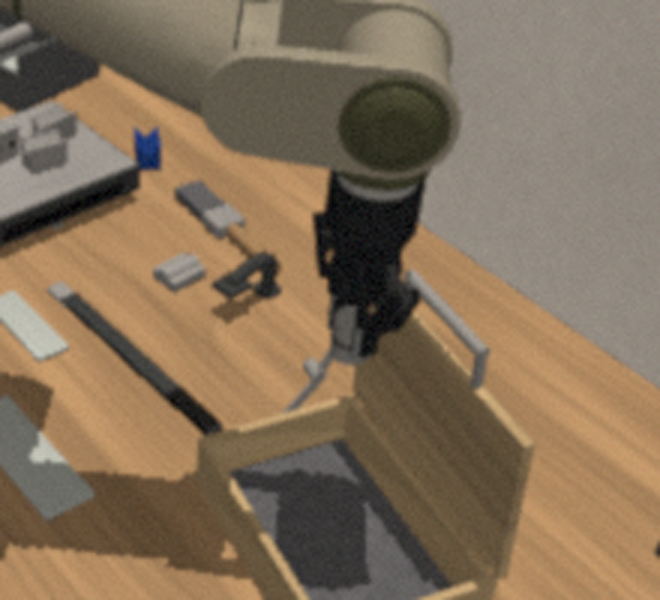

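```bash
python3 - <<'E'
from plan import *
np.set_printoptions(precision=4,suppress=True)
st(); p=fromcase(-.006,.035,.04); print(p); plan(p,down(-102))
E
```

```text
t 16.25 pos [ 0.5326 -0.3275  0.2295] q [-42.4  30.2  63.2   0.   86.6  59.3] w 0.0325 F [-0.5  1.  -2.8]
[[ 0.9791 -0.2035 -0.0006]
 [-0.2035 -0.9791  0.0009]
 [-0.0008 -0.0008 -1.    ]]
[ 0.5074 -0.3365  0.04  ]
plan [-0.076, 0.047, 0.632, -0.001, 0.001, 0.006] rows 3.8 cur head -101.7
```

{"api": "step_arm", "payload": {
  "steps": [0, -0.077, 0.042, 0.0, 0, 0, 0, 0, -0.077, 0.042, 0.12, 0, 0, 0, 0, -0.077, 0.042, 0.24, 0, 0, 0, 0, -0.077, 0.042, 0.36, 0, 0, 0, 0, -0.077, 0.042, 0.48, 0, 0, 0, 0, -0.077, 0.042, 0.56, 0, 0, 0, 0, -0.077, 0.042, 0.6, 0, 0, 0]
}}

```text
time_s: 16.95
position: [0.5074, -0.3322, 0.0483]
tool_rot: [[0.98, -0.201, -0.002], [-0.201, -0.98, 0.003], [-0.003, -0.002, -1.0]]
ft_force: [-0.6, -0.8, -2.7]
grip_width: 0.0325
```

```bash
python3 - <<'E'
from plan import *
np.set_printoptions(precision=4,suppress=True)
s=st(); print(tocase(s['position'])); im,d=imaging.get_image("side");cv2.imwrite('pics/s12.png',cv2.resize(im[130:330,220:440],(660,600),interpolation=cv2.INTER_CUBIC))
im,d=imaging.get_image("wrist"); cv2.imwrite("pics/w12.png",im)
E
```

```text
t 16.95 pos [ 0.5074 -0.3322  0.0483] q [-44.4  39.   79.8   0.   61.5  57.2] w 0.0325 F [-0.6 -0.8 -2.7]
[[ 0.9797 -0.2005 -0.0023]
 [-0.2005 -0.9797  0.0027]
 [-0.0028 -0.0022 -1.    ]]
[-0.0069  0.0392  0.0483]
```

View pics/s12.png

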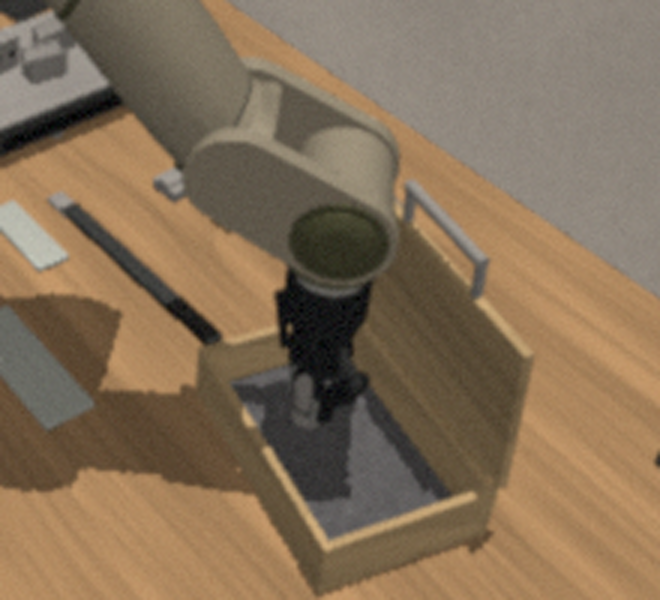

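View pics/w12.png

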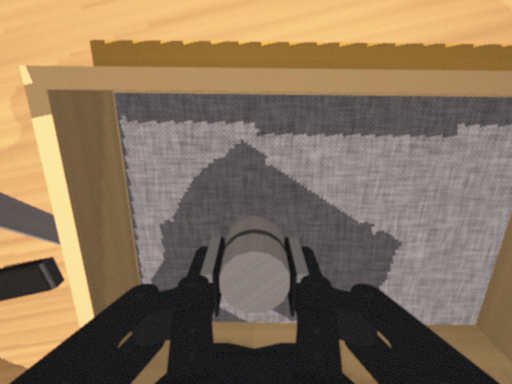

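{"api": "step_arm", "payload": {
  "steps": [0, 0, 0, 0.034, 0, 0, 0, 0, 0, 0, 0.034, 0, 0, 0, 0.52, 0, 0, 0.034, 0, 0, 0, 0.52, 0, 0, 0.034, 0, 0, 0, 0.52, 0, 0, -0.1, 0, 0, 0, 0.52, 0, 0, -0.25, 0, 0, 0, 0.52, 0, 0, -0.4, 0, 0, 0, 0.52, 0, -0.2, -0.55, 0, 0, 0, 0.52, 0, -0.35, -0.6, 0, 0, 0, 0.52, 0, -0.5, -0.65, 0, 0, 0]
}}

```text
time_s: 18.05
position: [0.5343, -0.2048, 0.2409]
tool_rot: [[0.979, -0.205, 0.003], [-0.205, -0.979, -0.002], [0.003, 0.001, -1.0]]
ft_force: [0.8, 0.6, 0.4]
grip_width: 0.0448
```

```bash
python3 plan.py 0.51 0.06 0.25 -88; python3 - <<'E'
from h import *
im,d=imaging.get_image("wrist"); cv2.imwrite("pics/w13.png",im)
im,d=imaging.get_image("top"); cv2.imwrite("pics/t13.png",cv2.resize(im[100:270,280:480],(706,600)))
E
```

```text
t 18.05 pos [ 0.5343 -0.2048  0.2409] q [-32.8  24.3  71.6  -0.   83.9  69. ] w 0.0448 F [0.8 0.6 0.4]
[[ 0.9788 -0.2046  0.0029]
 [-0.2046 -0.9788 -0.0019]
 [ 0.0032  0.0012 -1.    ]]
plan [-0.26, -0.847, -0.032, 0.002, -0.004, -0.307] rows 5.3 cur head -101.8
```

View pics/w13.png

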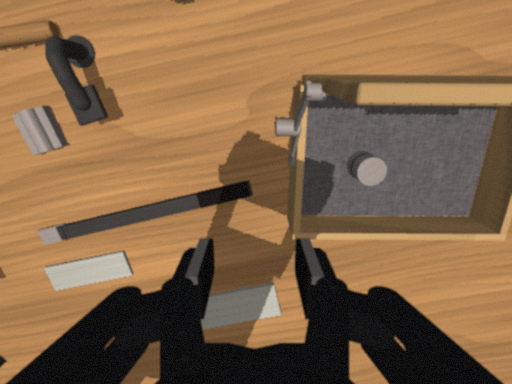

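{"api": "step_arm", "payload": {
  "steps": [0.7, -0.26, -0.98, -0.1, 0, 0, -0.31, 0.7, -0.26, -0.98, -0.1, 0, 0, -0.31, 0.7, -0.26, -0.98, -0.1, 0, 0, -0.31, 0.7, -0.26, -0.98, -0.1, 0, 0, -0.31, 0.7, -0.26, -0.98, -0.1, 0, 0, -0.31, 0.7, -0.26, -0.98, -0.1, 0, 0, -0.31, 0.7, -0.26, -0.98, -0.1, 0, 0, -0.31]
}}

```text
time_s: 18.85
position: [0.5169, 0.1019, 0.2695]
tool_rot: [[0.999, 0.044, 0.002], [0.044, -0.999, 0.001], [0.002, -0.001, -1.0]]
ft_force: [0.8, -0.4, -0.3]
grip_width: 0.0598
```

```bash
python3 plan.py 0.51 0.29 0.27 -88
```

```text
t 18.85 pos [0.5169 0.1019 0.2695] q [-1.8 18.6 75.8  0.  85.6 85.7] w 0.0598 F [ 0.8 -0.4 -0.3]
[[ 0.999   0.0436  0.002 ]
 [ 0.0436 -0.999   0.0008]
 [ 0.0021 -0.0007 -1.    ]]
plan [0.004, -0.627, -0.001, -0.001, -0.003, 0.011] rows 3.8 cur head -87.5
```

Improving the accessory detection to depth clusters while at it.

{"api": "step_arm", "payload": {
  "steps": [0.7, 0.0, -0.62, 0, 0, 0, 0, 0.7, 0.0, -0.62, 0, 0, 0, 0, 0.7, 0.0, -0.62, 0, 0, 0, 0, 0.7, 0.0, -0.62, 0, 0, 0, 0, 0.7, 0.0, -0.62, 0, 0, 0, 0]
}}

```text
time_s: 19.35
position: [0.51, 0.2867, 0.2682]
tool_rot: [[0.999, 0.043, 0.0], [0.043, -0.999, 0.001], [0.0, -0.001, -1.0]]
ft_force: [0.8, -1.0, -0.2]
grip_width: 0.0599
```

```bash
cat > acc.py <<'E'
from plan import *
import sys
np.set_printoptions(precision=4,suppress=True)
s=st()
c=imaging.get_calibration("wrist"); im,d=imaging.get_image("wrist"); cv2.imwrite("pics/%s.png"%sys.argv[1],im)
P,uv=cloud("wrist",d,cal=c)
ok=(P[:,2]>.068)&(P[:,2]<.11)&(P[:,0]>.43)&(P[:,0]<.70)&(P[:,1]>.18)&(P[:,1]<.42)
m=np.zeros(d.shape,np.uint8); m[uv[ok,1],uv[ok,0]]=1; m[235:]=0
n,l,stt,ce=cv2.connectedComponentsWithStats(m)
L=l[uv[:,1],uv[:,0]]
for k in range(1,n):
    if stt[k,4]<100: continue
    t=P[ok&(L==k)]; zq=np.percentile(t[:,2],90); t=t[t[:,2]>zq-(.010 if zq>.093 else .02)]
    (cx,cy),(a,b),th=cv2.minAreaRect((t[:,:2]*1000).astype(np.float32))
    print('px',ce[k].round(),'c',round(cx,1),round(cy,1),'sz',round(a,1),round(b,1),'th',round(th,1),'ztop',round(zq,4))
E
python3 acc.py w14
```

```text
t 19.35 pos [0.51   0.2867 0.2682] q [ 17.7  24.7  66.4   0.   88.9 105.3] w 0.0599 F [ 0.8 -1.  -0.2]
[[ 0.9991  0.0425  0.0002]
 [ 0.0425 -0.9991  0.0006]
 [ 0.0002 -0.0006 -1.    ]]
px [229.  58.] c 623.2 315.1 sz 50.1 32.1 th 11.7 ztop 0.0894
px [274. 107.] c 579.6 268.9 sz 32.1 49.9 th 82.4 ztop 0.0896
px [228. 147.] c 537.0 314.7 sz 50.5 28.1 th 4.7 ztop 0.0983
```

View pics/w14.png

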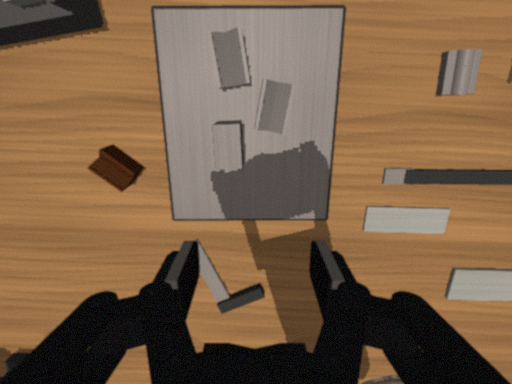

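```bash
python3 plan.py 0.537 0.3147 0.080 -85.3
```

```text
t 19.4 pos [0.5103 0.2847 0.2682] q [ 17.6  24.6  66.5  -0.   88.9 105.2] w 0.0597 F [ 0.5 -0.2 -0.2]
[[ 0.9992  0.0411  0.0001]
 [ 0.0411 -0.9992 -0.0003]
 [ 0.0001  0.0003 -1.    ]]
plan [0.093, -0.096, 0.627, 0.0, -0.0, -0.052] rows 3.8 cur head -87.6
```

{"api": "step_arm", "payload": {
  "steps": [0.56, 0.094, -0.093, 0.2, 0, 0, -0.052, 0.56, 0.094, -0.093, 0.4, 0, 0, -0.052, 0.56, 0.094, -0.093, 0.55, 0, 0, -0.052, 0.56, 0.094, -0.093, 0.625, 0, 0, -0.052, 0.56, 0.094, -0.093, 0.625, 0, 0, -0.052, 0, 0.094, -0.093, 0.625, 0, 0, -0.052, 0, 0.094, -0.093, 0.625, 0, 0, -0.052, 0, 0.094, -0.093, 0.625, 0, 0, -0.052, 0, 0.094, -0.093, 0.625, 0, 0, -0.052],
  "grip_force": 60
}}

```text
time_s: 20.3
position: [0.5385, 0.3127, 0.0835]
tool_rot: [[0.997, 0.079, 0.004], [0.079, -0.997, 0.001], [0.004, -0.0, -1.0]]
ft_force: [-0.3, -1.9, 7.9]
grip_width: 0.0269
```

{"api": "step_arm", "payload": {
  "steps": [0, 0, 0, -0.15, 0, 0, 0, 0, 0, 0, -0.3, 0, 0, 0, 0, -0.02, 0.1, -0.45, 0, 0, 0, 0, -0.05, 0.98, -0.5, 0, 0, 0.37, 0, -0.05, 0.98, -0.5, 0, 0, 0.37, 0, -0.05, 0.98, -0.5, 0, 0, 0.37, 0, -0.05, 0.98, -0.5, 0, 0, 0.37, 0, -0.05, 0.98, -0.5, 0, 0, 0.37, 0, -0.05, 0.98, -0.5, 0, 0, 0.37, 0, -0.05, 0.98, -0.5, 0, 0, 0.37]
}}

```text
time_s: 21.3
position: [0.5458, 0.0161, 0.2317]
tool_rot: [[0.977, -0.213, 0.001], [-0.213, -0.977, -0.001], [0.001, 0.0, -1.0]]
ft_force: [0.8, 0.8, -4.1]
grip_width: 0.0271
```

```bash
cat > pc.py <<'E'
import sys
from plan import *
np.set_printoptions(precision=4,suppress=True)
a=[float(v) for v in sys.argv[1:]]
s=st(); p=fromcase(*a); print(p,'now case',tocase(s['position'])); plan(p,down(-102))
E
python3 pc.py -.042 .07 .25
```

```text
t 21.3 pos [0.5458 0.0161 0.2317] q [-10.7  22.1  76.7  -0.   81.1  91.6] w 0.0271 F [ 0.8  0.8 -4.1]
[[ 0.9771 -0.213   0.001 ]
 [-0.213  -0.9771 -0.0006]
 [ 0.0011  0.0004 -1.    ]]
[ 0.4795 -0.2948  0.25  ] now case [-0.0418  0.3879  0.2317]
plan [0.005, 1.06, -0.061, 0.001, -0.001, -0.007] rows 6.4 cur head -102.3
```

{"api": "step_arm", "payload": {
  "steps": [0, 0.005, 1, 0, 0, 0, 0, 0, 0.005, 1, 0, 0, 0, 0, 0, 0.005, 1, 0, 0, 0, 0, 0, 0.005, 1, 0, 0, 0, 0, 0, 0.005, 1, 0, 0, 0, 0, 0, 0.005, 1, 0, 0, 0, 0, 0, 0.005, 1, 0, 0, 0, 0]
}}

```text
time_s: 22.0
position: [0.4835, -0.2794, 0.2309]
tool_rot: [[0.977, -0.214, 0.0], [-0.214, -0.977, -0.002], [0.0, 0.002, -1.0]]
ft_force: [0.1, 1.0, -3.6]
grip_width: 0.0272
```

```bash
python3 pc.py -.042 .07 .0395; python3 pc.py -.042 .07 .0395
```

```text
t 22.0 pos [ 0.4835 -0.2794  0.2309] q [-42.1  23.4  74.8  -0.1  81.8  60.2] w 0.0272 F [ 0.1  1.  -3.6]
[[ 0.9768 -0.214   0.0001]
 [-0.214  -0.9768 -0.0017]
 [ 0.0004  0.0017 -1.    ]]
[ 0.4795 -0.2948  0.0395] now case [-0.0413  0.0859  0.2309]
plan [-0.002, 0.052, 0.638, 0.002, -0.001, -0.008] rows 3.8 cur head -102.4
t 22.0 pos [ 0.4835 -0.2794  0.2309] q [-42.1  23.4  74.8  -0.1  81.8  60.2] w 0.0272 F [ 0.1  1.  -3.6]
[[ 0.9768 -0.214   0.0001]
 [-0.214  -0.9768 -0.0017]
 [ 0.0004  0.0017 -1.    ]]
[ 0.4795 -0.2948  0.0395] now case [-0.0413  0.0859  0.2309]
plan [-0.002, 0.052, 0.638, 0.002, -0.001, -0.008] rows 3.8 cur head -102.4
```

{"api": "step_arm", "payload": {
  "steps": [0, -0.002, 0.052, 0.15, 0, 0, 0, 0, -0.002, 0.052, 0.3, 0, 0, 0, 0, -0.002, 0.052, 0.45, 0, 0, 0, 0, -0.002, 0.052, 0.58, 0, 0, 0, 0, -0.002, 0.052, 0.635, 0, 0, 0, 0, -0.002, 0.052, 0.638, 0, 0, 0, 0.44, -0.002, 0.052, 0.638, 0, 0, 0, 0.44, -0.002, 0.052, 0.638, 0, 0, 0, 0.44, -0.002, 0.052, 0.5, 0, 0, 0, 0.44, -0.002, 0.052, 0.35, 0, 0, 0]
}}

```text
time_s: 23.0
position: [0.4805, -0.2897, 0.1271]
tool_rot: [[0.978, -0.209, -0.001], [-0.209, -0.978, 0.001], [-0.001, -0.001, -1.0]]
ft_force: [0.9, -0.3, 0.2]
grip_width: 0.0379
```

```bash
python3 plan.py 0.51 0.02 0.27 -92;  python3 - <<'E'
from h import *
im,d=imaging.get_image("side"); cv2.imwrite("pics/s15.png",cv2.resize(im[150:360,220:440],(628,600)))
E
```

```text
t 23.0 pos [ 0.4805 -0.2897  0.1271] q [-43.2  29.5  83.1   0.   67.5  58.9] w 0.0379 F [ 0.9 -0.3  0.2]
[[ 0.9779 -0.2092 -0.001 ]
 [-0.2092 -0.9779  0.001 ]
 [-0.0012 -0.0007 -1.    ]]
plan [-0.12, -1.03, -0.476, -0.001, 0.001, -0.224] rows 6.8 cur head -102.1
```

View pics/s15.png

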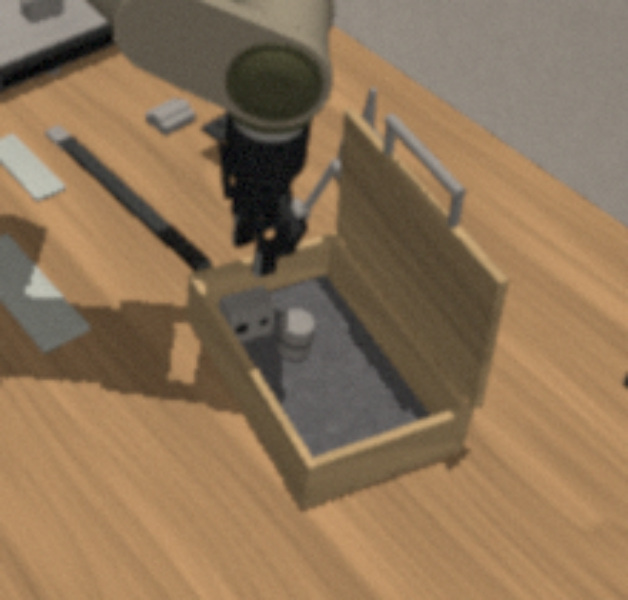

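Block and gauge stand in the case, crop (248,312) and (297,333). Back to the plate for a V-block.

{"api": "step_arm", "payload": {
  "steps": [0.44, 0, 0, -0.2, 0, 0, 0, 0.44, 0, -0.1, -0.35, 0, 0, 0, 0.7, -0.12, -1, -0.476, 0, 0, -0.22, 0.7, -0.12, -1, -0.476, 0, 0, -0.22, 0.7, -0.12, -1, -0.476, 0, 0, -0.22, 0.7, -0.12, -1, -0.476, 0, 0, -0.22, 0.7, -0.12, -1, -0.476, 0, 0, -0.22, 0.7, -0.12, -1, -0.476, 0, 0, -0.22, 0.7, -0.12, -1, -0.476, 0, 0, -0.22]
}}

```text
time_s: 23.95
position: [0.5083, 0.0143, 0.2706]
tool_rot: [[0.999, -0.033, 0.004], [-0.033, -0.999, -0.0], [0.004, -0.0, -1.0]]
ft_force: [-0.5, -0.1, 0.1]
grip_width: 0.0597
```

```bash
python3 plan.py 0.52 0.26 0.27 -97
```

```text
t 23.95 pos [0.5083 0.0143 0.2706] q [-11.8  16.6  78.5   0.   84.7  80.1] w 0.0597 F [-0.5 -0.1  0.1]
[[ 0.9994 -0.0332  0.0038]
 [-0.0332 -0.9994 -0.    ]
 [ 0.0038 -0.0001 -1.    ]]
plan [0.012, -0.82, 0.002, -0.0, -0.005, 0.113] rows 4.9 cur head -91.9
```

{"api": "step_arm", "payload": {
  "steps": [0.7, 0.012, -0.82, 0, 0, 0, 0.11, 0.7, 0.012, -0.82, 0, 0, 0, 0.11, 0.7, 0.012, -0.82, 0, 0, 0, 0.11, 0.7, 0.012, -0.82, 0, 0, 0, 0.11, 0.7, 0.012, -0.82, 0, 0, 0, 0.11, 0.7, 0.012, -0.82, 0, 0, 0, 0.11]
}}

```text
time_s: 24.55
position: [0.5208, 0.2603, 0.2687]
tool_rot: [[0.993, -0.119, 0.001], [-0.119, -0.993, 0.001], [0.001, -0.001, -1.0]]
ft_force: [-0.2, 0.1, -0.6]
grip_width: 0.0598
```

```bash
python3 acc.py w16; python3 plan.py 0.5796 0.2689 0.08 -97.6
```

```text
t 24.55 pos [0.5208 0.2603 0.2687] q [ 14.9  24.3  66.9   0.1  88.7 111.7] w 0.0598 F [-0.2  0.1 -0.6]
[[ 0.9929 -0.1193  0.0009]
 [-0.1193 -0.9929  0.0011]
 [ 0.0007 -0.0012 -1.    ]]
px [187.  79.] c 623.1 315.2 sz 50.2 32.5 th 11.7 ztop 0.0894
px [239. 118.] c 579.4 269.1 sz 31.8 49.7 th 83.2 ztop 0.0895
t 24.6 pos [0.521  0.258  0.2687] q [ 14.7  24.3  67.   -0.   88.7 111.6] w 0.0601 F [ 0.2 -1.5  0.2]
[[ 0.9927 -0.1209  0.0006]
 [-0.1209 -0.9927  0.    ]
 [ 0.0006 -0.0001 -1.    ]]
plan [0.189, -0.06, 0.629, -0.0, -0.001, 0.015] rows 4.0 cur head -96.9
```

{"api": "step_arm", "payload": {
  "steps": [0.56, 0.19, -0.057, 0.2, 0, 0, 0.01, 0.56, 0.19, -0.057, 0.4, 0, 0, 0.01, 0.56, 0.19, -0.057, 0.55, 0, 0, 0.01, 0.56, 0.19, -0.057, 0.625, 0, 0, 0.01, 0.56, 0.19, -0.057, 0.625, 0, 0, 0.01, 0, 0.19, -0.057, 0.625, 0, 0, 0.01, 0, 0.19, -0.057, 0.625, 0, 0, 0.01, 0, 0.19, -0.057, 0.625, 0, 0, 0.01, 0, 0.19, -0.057, 0.625, 0, 0, 0.01],
  "grip_force": 60
}}

```text
time_s: 25.5
position: [0.5803, 0.2662, 0.083]
tool_rot: [[0.991, -0.132, 0.003], [-0.132, -0.991, 0.0], [0.002, -0.001, -1.0]]
ft_force: [0.2, -0.3, -2.6]
grip_width: 0.0308
```

{"api": "step_arm", "payload": {
  "steps": [0, 0, 0, -0.15, 0, 0, 0, 0, 0, 0, -0.3, 0, 0, 0, 0, -0.05, 0.1, -0.45, 0, 0, 0, 0, -0.2, 0.98, -0.5, 0, 0, 0.1, 0, -0.2, 0.98, -0.5, 0, 0, 0.1, 0, -0.2, 0.98, -0.5, 0, 0, 0.1, 0, -0.2, 0.98, -0.5, 0, 0, 0.1, 0, -0.2, 0.98, -0.5, 0, 0, 0.1, 0, -0.2, 0.98, -0.5, 0, 0, 0.1, 0, -0.2, 0.98, -0.5, 0, 0, 0.1]
}}

```text
time_s: 26.5
position: [0.4809, -0.0197, 0.2325]
tool_rot: [[0.977, -0.213, 0.002], [-0.213, -0.977, -0.001], [0.002, 0.001, -1.0]]
ft_force: [-0.3, -0.2, -3.0]
grip_width: 0.0307
```

```bash
python3 pc.py -.042 -0.005 .24
```

```text
t 26.5 pos [ 0.4809 -0.0197  0.2325] q [-16.5  15.7  86.5  -0.   77.8  85.9] w 0.0307 F [-0.3 -0.2 -3. ]
[[ 0.977  -0.2131  0.0018]
 [-0.2131 -0.977  -0.0013]
 [ 0.0021  0.0008 -1.    ]]
[ 0.4639 -0.3682  0.24  ] now case [-0.0978  0.3394  0.2325]
plan [0.192, 1.147, -0.024, 0.001, -0.003, -0.007] rows 7.0 cur head -102.3
```

{"api": "step_arm", "payload": {
  "steps": [0, 0.192, 1, 0, 0, 0, 0, 0, 0.192, 1, 0, 0, 0, 0, 0, 0.192, 1, 0, 0, 0, 0, 0, 0.192, 1, 0, 0, 0, 0, 0, 0.192, 1, 0, 0, 0, 0, 0, 0.192, 1, 0, 0, 0, 0, 0, 0.192, 1, 0, 0, 0, 0]
}}

```text
time_s: 27.2
position: [0.4749, -0.3271, 0.2311]
tool_rot: [[0.977, -0.213, 0.001], [-0.213, -0.977, -0.002], [0.001, 0.002, -1.0]]
ft_force: [-0.6, 1.3, -3.3]
grip_width: 0.0307
```

```bash
python3 pc.py -.042 -0.005 .0395
```

```text
t 27.2 pos [ 0.4749 -0.3271  0.2311] q [-46.3  25.2  71.8  -0.1  83.   56. ] w 0.0307 F [-0.6  1.3 -3.3]
[[ 0.977  -0.2131  0.0005]
 [-0.2131 -0.977  -0.002 ]
 [ 0.0009  0.0018 -1.    ]]
[ 0.4639 -0.3682  0.0395] now case [-0.0397  0.0375  0.2311]
plan [-0.007, 0.141, 0.639, 0.002, -0.001, -0.007] rows 3.9 cur head -102.3
```

{"api": "step_arm", "payload": {
  "steps": [0, -0.007, 0.139, 0.05, 0, 0, 0, 0, -0.007, 0.139, 0.2, 0, 0, 0, 0, -0.007, 0.139, 0.35, 0, 0, 0, 0, -0.007, 0.139, 0.5, 0, 0, 0, 0, -0.007, 0.139, 0.6, 0, 0, 0, 0, -0.007, 0.139, 0.636, 0, 0, 0, 0, -0.007, 0.139, 0.638, 0, 0, 0, 0.48, -0.007, 0.139, 0.638, 0, 0, 0, 0.48, -0.007, 0.139, 0.638, 0, 0, 0, 0.48, -0.007, 0.139, 0.5, 0, 0, 0]
}}

```text
time_s: 28.2
position: [0.4633, -0.3619, 0.0794]
tool_rot: [[0.978, -0.209, -0.004], [-0.209, -0.978, 0.005], [-0.005, -0.004, -1.0]]
ft_force: [0.8, -0.3, 0.6]
grip_width: 0.041
```

{"api": "step_arm", "payload": {
  "steps": [0.48, 0, 0, -0.15, 0, 0, 0, 0.48, 0, 0, -0.3, 0, 0, 0, 0.48, 0, -0.1, -0.45, 0, 0, 0, 0.7, -0.12, -1, -0.6, 0, 0, -0.45, 0.7, -0.12, -1, -0.6, 0, 0, -0.45, 0.7, -0.12, -1, -0.6, 0, 0, -0.45, 0.7, -0.12, -1, -0.6, 0, 0, -0.45, 0.7, -0.12, -1, -0.6, 0, 0, -0.45, 0.7, -0.12, -1, -0.6, 0, 0, -0.45, 0.7, -0.12, -1, -0.6, 0, 0, -0.45]
}}

```text
time_s: 29.2
position: [0.4921, -0.059, 0.264]
tool_rot: [[0.989, 0.146, 0.005], [0.146, -0.989, -0.001], [0.005, 0.002, -1.0]]
ft_force: [1.2, 0.1, -0.4]
grip_width: 0.0599
```

```bash
python3 plan.py 0.54 0.20 0.27 -78.3; python3 - <<'E'
from h import *
im,d=imaging.get_image("side"); cv2.imwrite("pics/s17.png",cv2.resize(im[150:360,220:440],(628,600)))
E
```

```text
t 29.2 pos [ 0.4921 -0.059   0.264 ] q [-20.6  15.5  81.2   0.   83.   61. ] w 0.0599 F [ 1.2  0.1 -0.4]
[[ 0.9892  0.1463  0.0049]
 [ 0.1463 -0.9892 -0.0013]
 [ 0.0047  0.002  -1.    ]]
plan [0.284, -0.831, -0.02, 0.003, -0.006, -0.073] rows 5.3 cur head -81.6
```

View pics/s17.png

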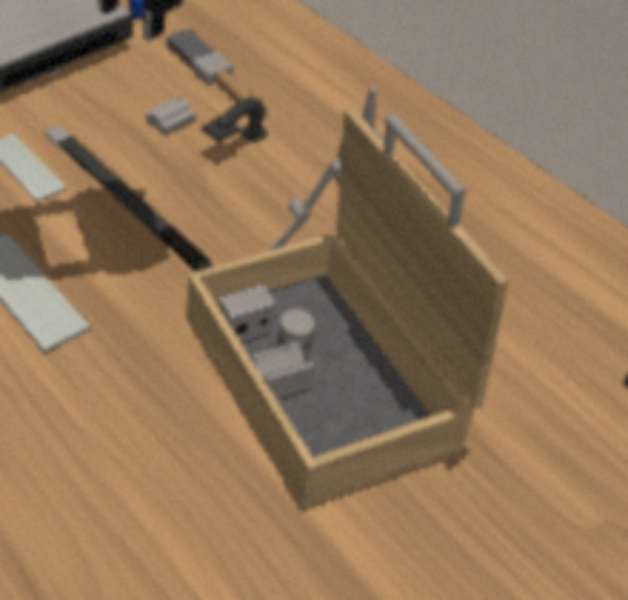

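{"api": "step_arm", "payload": {
  "steps": [0.7, 0.28, -1, 0, 0, 0, -0.07, 0.7, 0.28, -1, 0, 0, 0, -0.07, 0.7, 0.28, -1, 0, 0, 0, -0.07, 0.7, 0.28, -1, 0, 0, 0, -0.07, 0.7, 0.28, -1, 0, 0, 0, -0.07, 0.7, 0.28, -1, 0, 0, 0, -0.07, 0.7, 0.28, -1, 0, 0, 0, -0.07]
}}

```text
time_s: 29.95
position: [0.5328, 0.2498, 0.2615]
tool_rot: [[0.98, 0.199, 0.001], [0.199, -0.98, 0.001], [0.001, -0.001, -1.0]]
ft_force: [-0.0, -0.8, -0.6]
grip_width: 0.0599
```

```bash
python3 acc.py w18; python3 plan.py 0.6232 0.3151 0.08 -78.3
```

```text
t 29.95 pos [0.5328 0.2498 0.2615] q [13.6 25.2 66.6  0.  88.1 92.1] w 0.0599 F [-0.  -0.8 -0.6]
[[ 0.98    0.199   0.0012]
 [ 0.199  -0.98    0.0009]
 [ 0.0013 -0.0006 -1.    ]]
px [206.  71.] c 623.5 315.1 sz 49.6 32.3 th 11.8 ztop 0.0894
t 30.0 pos [0.5329 0.2492 0.2614] q [13.5 25.2 66.6  0.  88.1 92.1] w 0.0603 F [-0.9  0.5 -0.3]
[[ 0.98    0.1988  0.0009]
 [ 0.1988 -0.98    0.0006]
 [ 0.001  -0.0004 -1.    ]]
plan [0.338, -0.155, 0.605, -0.001, -0.001, -0.005] rows 4.3 cur head -78.5
```

{"api": "step_arm", "payload": {
  "steps": [0.56, 0.338, -0.155, 0.1, 0, 0, 0, 0.56, 0.338, -0.155, 0.25, 0, 0, 0, 0.56, 0.338, -0.155, 0.4, 0, 0, 0, 0.56, 0.338, -0.155, 0.55, 0, 0, 0, 0.56, 0.338, -0.155, 0.602, 0, 0, 0, 0.56, 0.338, -0.155, 0.602, 0, 0, 0, 0, 0.338, -0.155, 0.602, 0, 0, 0, 0, 0.338, -0.155, 0.602, 0, 0, 0, 0, 0.338, -0.155, 0.602, 0, 0, 0, 0, 0.338, -0.155, 0.602, 0, 0, 0],
  "grip_force": 60
}}

```text
time_s: 31.0
position: [0.6235, 0.312, 0.0828]
tool_rot: [[0.981, 0.196, 0.003], [0.196, -0.981, 0.0], [0.003, 0.0, -1.0]]
ft_force: [-0.3, -2.2, 4.5]
grip_width: 0.0308
```

{"api": "step_arm", "payload": {
  "steps": [0, 0, 0, -0.15, 0, 0, 0, 0, 0, 0, -0.3, 0, 0, 0, 0, -0.05, 0.1, -0.45, 0, 0, 0, 0, -0.5, 0.98, -0.5, 0, 0, 0.52, 0, -0.5, 0.98, -0.5, 0, 0, 0.52, 0, -0.5, 0.98, -0.5, 0, 0, 0.52, 0, -0.5, 0.98, -0.5, 0, 0, 0.52, 0, -0.5, 0.98, -0.5, 0, 0, 0.52, 0, -0.5, 0.98, -0.5, 0, 0, 0.52, 0, -0.5, 0.98, -0.5, 0, 0, 0.52]
}}

```text
time_s: 32.0
position: [0.5323, -0.0102, 0.2319]
tool_rot: [[0.977, -0.215, 0.001], [-0.215, -0.977, -0.002], [0.002, 0.002, -1.0]]
ft_force: [0.7, 1.8, -3.4]
grip_width: 0.0306
```

```bash
python3 pc.py -.042 -0.073 .24
```

```text
t 32.0 pos [ 0.5323 -0.0102  0.2319] q [-13.8  20.7  78.9  -0.1  80.3  88.6] w 0.0306 F [ 0.7  1.8 -3.4]
[[ 0.9766 -0.215   0.0013]
 [-0.215  -0.9766 -0.002 ]
 [ 0.0017  0.0017 -1.    ]]
[ 0.4497 -0.4347  0.24  ] now case [-0.0495  0.3593  0.2319]
plan [0.035, 1.441, -0.025, 0.002, -0.002, -0.009] rows 8.6 cur head -102.4
```

{"api": "step_arm", "payload": {
  "steps": [0, 0.03, 1, 0, 0, 0, 0, 0, 0.03, 1, 0, 0, 0, 0, 0, 0.03, 1, 0, 0, 0, 0, 0, 0.03, 1, 0, 0, 0, 0, 0, 0.03, 1, 0, 0, 0, 0, 0, 0.03, 1, 0, 0, 0, 0, 0, 0.03, 1, 0, 0, 0, 0]
}}

```text
time_s: 32.7
position: [0.4782, -0.3058, 0.2306]
tool_rot: [[0.977, -0.215, 0.0], [-0.215, -0.977, -0.002], [0.001, 0.002, -1.0]]
ft_force: [0.9, 1.1, -3.0]
grip_width: 0.0308
```

```bash
python3 pc.py -.042 -0.073 .0395
```

```text
t 32.7 pos [ 0.4782 -0.3058  0.2306] q [-44.5  24.3  73.3  -0.1  82.3  57.9] w 0.0308 F [ 0.9  1.1 -3. ]
[[ 0.9767 -0.2147  0.0003]
 [-0.2147 -0.9767 -0.0022]
 [ 0.0007  0.0021 -1.    ]]
[ 0.4497 -0.4347  0.0395] now case [-0.041   0.059   0.2306]
plan [-0.001, 0.439, 0.638, 0.003, -0.001, -0.009] rows 4.6 cur head -102.4
```

{"api": "step_arm", "payload": {
  "steps": [0, -0.002, 0.439, 0, 0, 0, 0, 0, -0.002, 0.439, 0, 0, 0, 0, 0, -0.002, 0.439, 0.1, 0, 0, 0, 0, -0.002, 0.439, 0.25, 0, 0, 0, 0, -0.002, 0.439, 0.4, 0, 0, 0, 0, -0.002, 0.439, 0.52, 0, 0, 0, 0, -0.002, 0.439, 0.6, 0, 0, 0, 0, -0.002, 0.439, 0.637, 0, 0, 0, 0, -0.002, 0.439, 0.638, 0, 0, 0, 0.48, -0.002, 0.439, 0.638, 0, 0, 0]
}}

```text
time_s: 33.7
position: [0.452, -0.4299, 0.041]
tool_rot: [[0.978, -0.209, 0.002], [-0.209, -0.978, -0.002], [0.002, 0.002, -1.0]]
ft_force: [0.4, -0.0, 0.7]
grip_width: 0.0407
```

{"api": "step_arm", "payload": {
  "steps": [0.48, 0, 0, 0, 0, 0, 0, 0.48, 0, 0, -0.15, 0, 0, 0, 0.48, 0, 0, -0.3, 0, 0, 0, 0.48, 0, 0, -0.45, 0, 0, 0, 0.7, 0, -0.2, -0.6, 0, 0, -0.2, 0.7, 0, -0.98, -0.65, 0, 0, -0.3, 0.7, 0, -0.98, -0.65, 0, 0, -0.3, 0.7, 0, -0.98, -0.65, 0, 0, -0.3, 0.7, 0, -0.98, -0.65, 0, 0, -0.3, 0.7, 0, -0.98, -0.65, 0, 0, -0.3]
}}

```text
time_s: 34.7
position: [0.5117, -0.1455, 0.2354]
tool_rot: [[1.0, 0.024, 0.003], [0.024, -1.0, -0.001], [0.003, 0.002, -1.0]]
ft_force: [1.1, 0.5, -0.2]
grip_width: 0.0596
```

```bash
st=1; python3 - <<'E'
from h import *
s=st()
im,d=imaging.get_image("side"); cv2.imwrite("pics/s19.png",cv2.resize(im[150:360,220:440],(628,600)))
im,d=imaging.get_image("wrist"); cv2.imwrite("pics/w19.png",im)
im,d=imaging.get_image("top"); cv2.imwrite("pics/t19.png",cv2.resize(im[85:285,75:475],(800,400)))
E
```

```text
t 34.7 pos [ 0.5117 -0.1455  0.2354] q [-28.6  20.5  78.6  -0.   80.7  60. ] w 0.0596 F [ 1.1  0.5 -0.2]
[[ 0.9997  0.0244  0.0027]
 [ 0.0245 -0.9997 -0.0015]
 [ 0.0027  0.0016 -1.    ]]
```

View pics/s19.png

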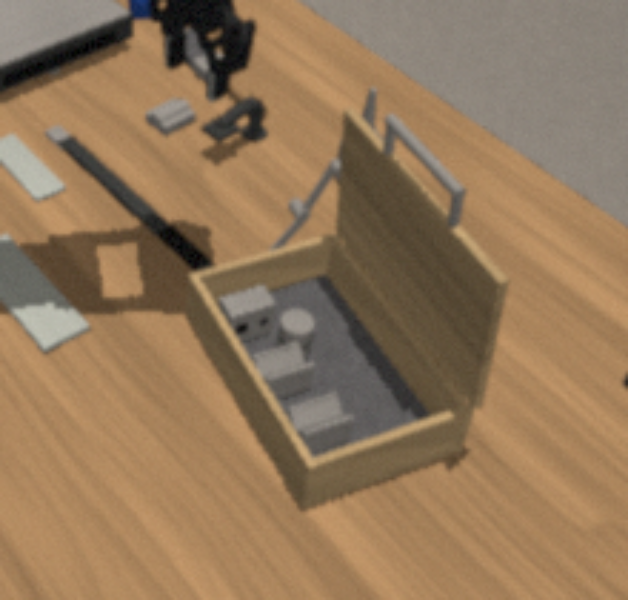

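View pics/t19.png

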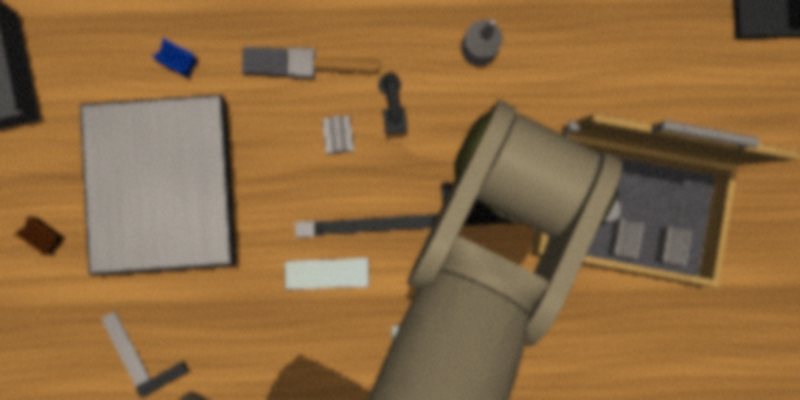

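```bash
python3 plan.py 0.62 0.06 0.28 -88
```

```text
t 34.85 pos [ 0.5121 -0.1451  0.2356] q [-28.6  20.5  78.6  -0.   80.7  59.8] w 0.0597 F [-0.9 -0.1  0.7]
[[ 0.9996  0.0291  0.0032]
 [ 0.0291 -0.9996 -0.0018]
 [ 0.0032  0.0019 -1.    ]]
plan [0.38, -0.673, -0.148, 0.002, -0.004, -0.007] rows 4.7 cur head -88.3
```

{"api": "step_arm", "payload": {
  "steps": [0.7, 0.38, -0.673, -0.148, 0, 0, 0, 0.7, 0.38, -0.673, -0.148, 0, 0, 0, 0.7, 0.38, -0.673, -0.148, 0, 0, 0, 0.7, 0.38, -0.673, -0.148, 0, 0, 0, 0.7, 0.38, -0.673, -0.148, 0, 0, 0, 0.7, 0.38, -0.673, -0.148, 0, 0, 0, 0.7, 0.38, -0.673, -0.148, 0, 0, 0]
}}

```text
time_s: 35.55
position: [0.6208, 0.0564, 0.2781]
tool_rot: [[1.0, 0.025, 0.001], [0.025, -1.0, -0.001], [0.0, 0.001, -1.0]]
ft_force: [-0.2, -0.5, -0.9]
grip_width: 0.0596
```

```bash
cat > lk.py <<'E'
import sys
from plan import *
np.set_printoptions(precision=4,suppress=True)
s=st()
c=imaging.get_calibration("wrist"); im,d=imaging.get_image("wrist"); cv2.imwrite("pics/%s.png"%sys.argv[1],im)
np.savez("pics/%s.npz"%sys.argv[1],im=im,d=d,K=c["camera_matrix"],T=c["world_from_camera"])
for t,z in (("fulcrum_top",.022),("holdfast_pad",.032),("plate_edge",.014),("foot",0),("bar_mid",.005),("bar_toe",.0025),("shim_mid",.003)):
    for k in imaging.pinpoint("wrist",t)[:2]:
        if k['score']>.25: print(t,round(k['score'],2),np.round(k['pixel'],1),back("wrist",[k['pixel']],z=z,cal=c)[0])
E
python3 lk.py w20
```

```text
t 35.55 pos [0.6208 0.0564 0.2781] q [-5.7 28.5 58.4 -0.  93.1 82.9] w 0.0596 F [-0.2 -0.5 -0.9]
[[ 0.9997  0.0246  0.0005]
 [ 0.0246 -0.9997 -0.0006]
 [ 0.0005  0.0006 -1.    ]]
fulcrum_top 0.62 [266.5 156.5] [0.6243 0.0392 0.022 ]
holdfast_pad 0.94 [330.9 149.4] [ 0.6377 -0.0426  0.032 ]
plate_edge 0.56 [152.1 195.6] [0.5625 0.1988 0.014 ]
foot 0.72 [144.4 193.6] [0.5603 0.2148 0.    ]
bar_mid 0.64 [316.3 234.4] [ 0.5027 -0.042   0.005 ]
bar_toe 0.8 [222.4 238.8] [0.4904 0.1011 0.0025]
shim_mid 0.72 [247.7 278.5] [0.4201 0.0609 0.003 ]
```

View pics/w20.png

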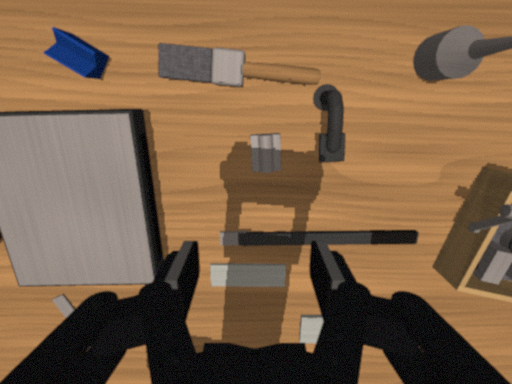

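```bash
cat > geo.py <<'E'
import sys
from h import *
np.set_printoptions(precision=4,suppress=True)
f=np.load("pics/%s.npz"%sys.argv[1]); cal=dict(camera_matrix=f['K'],world_from_camera=f['T']); d=f['d']
P,uv=cloud("w",d,cal=cal)
def rect(n,sel):
    m=np.zeros(d.shape,np.uint8); m[uv[sel,1],uv[sel,0]]=1
    k,l,s_,c_=cv2.connectedComponentsWithStats(m)
    if k<2: print(n,'none'); return
    b=1+np.argmax(s_[1:,4]); q=P[sel&(l[uv[:,1],uv[:,0]]==b)]
    (cx,cy),(a,b_),th=cv2.minAreaRect((q[:,:2]*1000).astype(np.float32))
    print(n,'c',round(cx,1),round(cy,1),'sz',round(a,1),round(b_,1),'th',round(th,2),'z',np.percentile(q[:,2],[5,50,95]).round(4),'mean',q[:,:2].mean(0))
    return q
X,Y,Z=P.T
rect('fulcrum',(Z>.010)&(Z<.03)&(X>.58)&(X<.68)&(Y>0.0)&(Y<.18))
rect('pad',(Z>.02)&(X>.60)&(X<.665)&(Y>-.1)&(Y<.0))
rect('holdfast all',(Z>.02)&(X>.60)&(X<.75)&(Y>-.1)&(Y<.0))
rect('bar',(Z>.003)&(Z<.03)&(X>.46)&(X<.54)&(Y>-.22)&(Y<.14)&(uv[:,1]<250))
rect('shim',(Z>.002)&(Z<.02)&(X>.40)&(X<.45)&(Y>-.02)&(Y<.14)&(uv[:,1]<290))
q=rect('platetop',(Z>.045)&(Z<.062)&(Y>.12)&(X>.45)&(X<.7)&(Y<.4))
# low-edge line: min y per x-bin
if q is not None:
    xs=np.arange(.47,.67,.01); e=[]
    for x in xs:
        w=q[(abs(q[:,0]-x)<.005)&(q[:,2]>.049)]
        if len(w)>5: e.append([x,np.percentile(w[:,1],2)])
    e=np.array(e); A=np.polyfit(e[:,0],e[:,1],1); r=e[:,1]-np.polyval(A,e[:,0]); print('edge y=%.4f+%.4f*(x-.56)'%(np.polyval(A,.56),A[0]),'deg',np.degrees(np.arctan(A[0])).round(2),'rms',r.std())
E
python3 geo.py w20
```

```text
fulcrum c 626.6 39.7 sz 50.3 39.9 th 4.72 z [0.0123 0.0147 0.0219] mean [0.6278 0.0398]
pad c 634.2 -5.3 sz 10.6 3.7 th 89.05 z [0.3183 0.3377 0.3473] mean [ 0.6339 -0.0039]
holdfast all c 634.2 -5.3 sz 10.6 3.7 th 89.05 z [0.3183 0.3377 0.3473] mean [ 0.6339 -0.0039]
bar c 497.5 -45.0 sz 22.8 299.2 th 2.3 z [0.0042 0.0096 0.0115] mean [ 0.4988 -0.0466]
shim c 427.5 60.6 sz 41.8 119.8 th 1.48 z [0.0041 0.0056 0.0068] mean [0.4279 0.0611]
platetop c 561.9 293.8 sz 230.7 201.2 th 2.53 z [0.0525 0.054  0.0552] mean [0.5701 0.2829]
edge y=0.1960+0.0427*(x-.56) deg 2.44 rms 0.00027549758598679455
```

```bash
cat >> geo.py <<'E'
q=rect('pad',(Z>.02)&(Z<.1)&(X>.60)&(X<.662)&(Y>-.1)&(Y<.0)&(uv[:,1]<200))
rect('hold',(Z>.02)&(Z<.15)&(X>.60)&(X<.75)&(Y>-.1)&(Y<.0)&(uv[:,1]<200))
E
python3 geo.py w20 | tail -2; python3 -c "
import cv2
im=cv2.imread('pics/w20.png');cv2.imwrite('pics/w20z.png',cv2.resize(im[70:190,230:380],(750,600),interpolation=cv2.INTER_CUBIC))"
```

```text
pad c 642.3 -41.7 sz 40.0 32.2 th 3.71 z [0.0381 0.0412 0.055 ] mean [ 0.6423 -0.0399]
hold c 665.5 -40.1 sz 86.5 32.2 th 4.12 z [0.0371 0.0502 0.059 ] mean [ 0.6632 -0.038 ]
```

View pics/w20z.png

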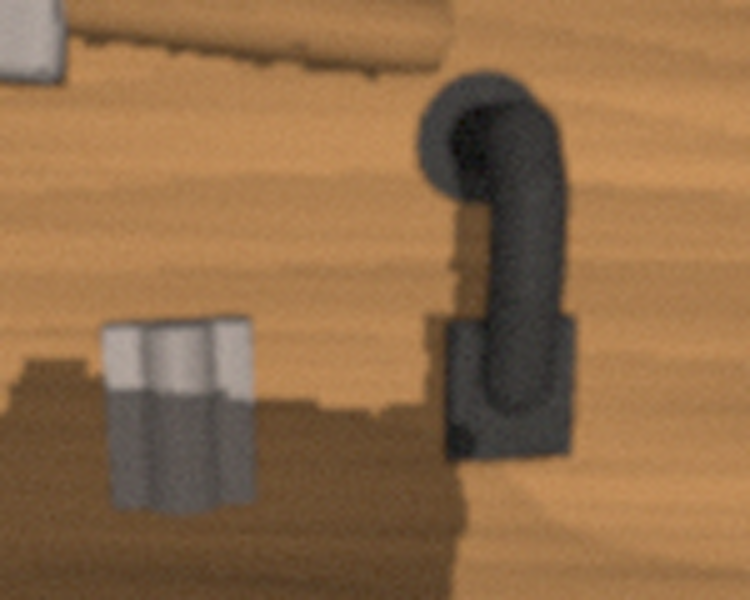

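```bash
python3 plan.py 0.6266 0.0397 0.0205 -85.3
```

```text
t 35.95 pos [0.6204 0.0565 0.278 ] q [-5.7 28.5 58.4 -0.  93.1 83. ] w 0.0599 F [-0.2 -0.3  0.3]
[[ 0.9997  0.0238  0.    ]
 [ 0.0238 -0.9997 -0.0001]
 [ 0.      0.0001 -1.    ]]
plan [0.019, 0.056, 0.858, 0.0, -0.0, -0.074] rows 5.2 cur head -88.6
```

{"api": "step_arm", "payload": {
  "steps": [0.72, 0.019, 0.056, 0.15, 0, 0, -0.074, 0.72, 0.019, 0.056, 0.3, 0, 0, -0.074, 0.72, 0.019, 0.056, 0.45, 0, 0, -0.074, 0.72, 0.019, 0.056, 0.6, 0, 0, -0.074, 0.72, 0.019, 0.056, 0.72, 0, 0, -0.074, 0.72, 0.019, 0.056, 0.8, 0, 0, -0.074, 0.72, 0.019, 0.056, 0.84, 0, 0, -0.074, 0.72, 0.019, 0.056, 0.855, 0, 0, -0.074, 0.72, 0.019, 0.056, 0.855, 0, 0, -0.074, 0.72, 0.019, 0.056, 0.855, 0, 0, -0.074]
}}

```text
time_s: 36.95
position: [0.6274, 0.0404, 0.0228]
tool_rot: [[0.997, 0.083, 0.002], [0.083, -0.997, -0.0], [0.002, 0.001, -1.0]]
ft_force: [0.2, -0.3, -0.1]
grip_width: 0.0615
```

{"api": "step_arm", "payload": {
  "steps": [0, 0, 0, 0, 0, 0, 0, 0, 0, 0, 0, 0, 0, 0, 0, 0, 0, 0, 0, 0, 0, 0, 0, 0, 0, 0, 0, 0],
  "grip_force": 60
}}

```text
time_s: 37.35
position: [0.6272, 0.0406, 0.0229]
tool_rot: [[0.997, 0.083, 0.002], [0.083, -0.997, -0.0], [0.002, 0.0, -1.0]]
ft_force: [-0.9, 0.8, 5.4]
grip_width: 0.0377
```

```bash
python3 plan.py 0.6325 0.1463 0.05 -87.55
```

```text
t 37.35 pos [0.6272 0.0406 0.0229] q [-7.1 42.5 77.1  0.  60.3 78.2] w 0.0377 F [-0.9  0.8  5.4]
[[ 0.9966  0.0827  0.0021]
 [ 0.0827 -0.9966 -0.0002]
 [ 0.0021  0.0003 -1.    ]]
plan [0.047, -0.35, -0.09, 0.0, -0.003, 0.051] rows 2.2 cur head -85.3
```

{"api": "step_arm", "payload": {
  "steps": [0, 0, 0, -0.06, 0, 0, 0, 0, 0.049, -0.1, -0.07, 0, 0, 0.05, 0, 0.049, -0.25, -0.07, 0, 0, 0.05, 0, 0.049, -0.35, -0.07, 0, 0, 0.05, 0, 0.049, -0.35, -0.07, 0, 0, 0.05, 0, 0.049, -0.35, -0.03, 0, 0, 0.05, 0, 0.049, -0.35, 0.0, 0, 0, 0.05, 0, 0.049, -0.35, 0.001, 0, 0, 0.05, 0, 0.049, -0.35, 0.001, 0, 0, 0.05]
}}

```text
time_s: 38.25
position: [0.6325, 0.1456, 0.0219]
tool_rot: [[0.999, 0.042, -0.0], [0.042, -0.999, 0.001], [-0.0, -0.001, -1.0]]
ft_force: [-4.8, 3.5, 10.2]
grip_width: 0.038
```

{"api": "step_arm", "payload": {
  "steps": [0.58, 0, 0, 0, 0, 0, 0, 0.58, 0, 0, 0, 0, 0, 0, 0.58, 0, 0, 0, 0, 0, 0, 0.58, 0, 0, -0.1, 0, 0, 0, 0.58, 0, 0, -0.25, 0, 0, 0, 0.7, 0, 0.15, -0.4, 0, 0, 0, 0.7, 0, 0.3, -0.55, 0, 0, 0, 0.7, 0, 0.3, -0.7, 0, 0, 0, 0.7, 0, 0.3, -0.85, 0, 0, 0, 0.7, 0, 0.3, -0.85, 0, 0, 0]
}}

```text
time_s: 39.25
position: [0.638, 0.0541, 0.282]
tool_rot: [[0.999, 0.041, 0.01], [0.041, -0.999, -0.001], [0.01, 0.002, -1.0]]
ft_force: [-0.1, -0.1, 0.6]
grip_width: 0.0595
```

```bash
python3 lk.py w21;python3 geo.py w21
```

```text
t 39.25 pos [0.638  0.0541 0.282 ] q [-5.7 30.  55.1 -0.  94.3 82. ] w 0.0595 F [-0.1 -0.1  0.6]
[[ 0.9991  0.0406  0.0101]
 [ 0.0406 -0.9992 -0.0014]
 [ 0.0101  0.0018 -0.9999]]
fulcrum_top 0.73 [185.6 163. ] [0.6301 0.1454 0.022 ]
holdfast_pad 0.63 [327.4 163.1] [ 0.6399 -0.0434  0.032 ]
plate_edge 0.79 [154.7 205. ] [0.5645 0.1937 0.014 ]
foot 0.66 [141.  205.8] [0.5569 0.2191 0.    ]
bar_mid 0.94 [310.6 249.2] [ 0.4969 -0.0409  0.005 ]
bar_toe 0.58 [218.7 250.1] [0.4883 0.1025 0.0025]
shim_mid 0.58 [238.7 286.5] [0.4226 0.0694 0.003 ]
shim_mid 0.5 [188.8 159.8] [0.6306 0.1451 0.003 ]
fulcrum c 632.1 144.4 sz 50.2 40.4 th 2.26 z [0.0121 0.0145 0.0218] mean [0.6333 0.1432]
pad c 651.9 -6.2 sz 4.5 12.5 th 2.88 z [0.3217 0.3412 0.3512] mean [ 0.6515 -0.0048]
holdfast all c 651.9 -6.2 sz 4.5 12.5 th 2.88 z [0.3217 0.3412 0.3512] mean [ 0.6515 -0.0048]
bar c 499.1 32.1 sz 12.4 142.7 th 1.71 z [0.0036 0.0087 0.0107] mean [0.5008 0.0338]
shim c 434.0 60.6 sz 30.0 119.3 th 2.47 z [0.0039 0.0056 0.0067] mean [0.434  0.0615]
platetop c 562.1 293.3 sz 230.5 200.6 th 2.5 z [0.0525 0.054  0.0552] mean [0.5706 0.2844]
edge y=0.1960+0.0423*(x-.56) deg 2.42 rms 0.00024405336273888005
pad c 642.5 -42.0 sz 40.0 32.3 th 4.64 z [0.0384 0.041  0.0551] mean [ 0.6423 -0.0399]
hold c 665.9 -40.1 sz 87.0 32.3 th 4.64 z [0.0373 0.0499 0.0588] mean [ 0.6635 -0.0381]
```

View pics/w21.png

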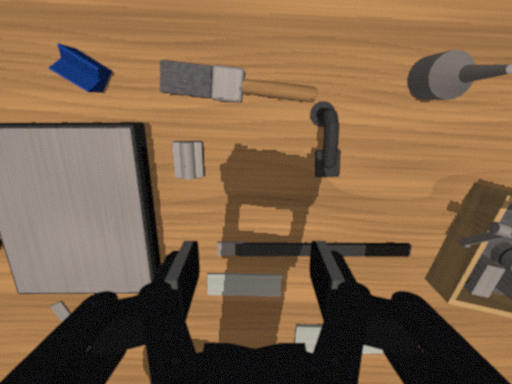

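```bash
python3 plan.py 0.498 -0.060 0.15 -43
```

```text
t 39.65 pos [0.6363 0.0566 0.2743] q [-5.5 30.4 55.7 -0.  94.1 82. ] w 0.0599 F [-0.   0.6 -0.3]
[[ 0.999   0.0437 -0.003 ]
 [ 0.0437 -0.999   0.0002]
 [-0.003  -0.0003 -1.    ]]
plan [-0.476, 0.368, 0.416, -0.002, 0.003, -0.989] rows 5.2 cur head -87.5
```

{"api": "step_arm", "payload": {
  "steps": [0.6, -0.476, 0.368, 0.25, 0, 0, -0.99, 0.6, -0.476, 0.368, 0.25, 0, 0, -0.99, 0.6, -0.476, 0.368, 0.25, 0, 0, -0.99, 0.6, -0.476, 0.368, 0.25, 0, 0, -0.99, 0.6, -0.476, 0.368, 0.25, 0, 0, -0.99, 0.6, -0.476, 0.368, 0.25, 0, 0, -0.99, 0.6, -0.476, 0.368, 0.25, 0, 0, -0.99]
}}

```text
time_s: 40.35
position: [0.4992, -0.0599, 0.2011]
tool_rot: [[0.683, 0.73, 0.0], [0.73, -0.683, -0.0], [0.0, 0.0, -1.0]]
ft_force: [0.2, 0.9, -0.7]
grip_width: 0.0514
```

```bash
python3 plan.py 0.498 -0.060 0.20 2.2
```

```text
t 40.35 pos [ 0.4992 -0.0599  0.2011] q [-20.4  19.5  86.3   0.   74.2  22.7] w 0.0514 F [ 0.2  0.9 -0.7]
[[ 0.6831  0.7303  0.0004]
 [ 0.7303 -0.6831 -0.0001]
 [ 0.0002  0.0003 -1.    ]]
plan [-0.003, -0.003, 0.004, 0.001, -0.0, -1.006] rows 5.3 cur head -43.1
```

{"api": "step_arm", "payload": {
  "steps": [0.6, -0.003, -0.003, 0, 0, 0, -1, 0.6, -0.003, -0.003, 0, 0, 0, -1, 0.6, -0.003, -0.003, 0, 0, 0, -1, 0.6, -0.003, -0.003, 0, 0, 0, -1, 0.6, -0.003, -0.003, 0, 0, 0, -1, 0.6, -0.003, -0.003, 0, 0, 0, -1, 0.6, -0.003, -0.003, 0, 0, 0, -1]
}}

```text
time_s: 41.05
position: [0.4981, -0.0596, 0.2012]
tool_rot: [[-0.034, 0.999, 0.001], [0.999, 0.034, -0.0], [-0.0, 0.001, -1.0]]
ft_force: [0.2, -0.7, -0.3]
grip_width: 0.0508
```

```bash
python3 lk.py w22; sed -i 's/(uv\[:,1\]<250)/(uv[:,1]<385)/' geo.py; python3 geo.py w22 | grep -E "bar|shim|edge|platetop"; python3 plan.py 0.498 -0.060 0.020 2.2
```

```text
t 41.05 pos [ 0.4981 -0.0596  0.2012] q [-20.4  19.4  86.5  -0.   74.1 -22.3] w 0.0508 F [ 0.2 -0.7 -0.3]
[[-0.0343  0.9994  0.0006]
 [ 0.9994  0.0343 -0.0002]
 [-0.0003  0.0005 -1.    ]]
holdfast_pad 0.88 [395.2 161.9] [ 0.6427 -0.0392  0.032 ]
bar_mid 0.92 [253.4 157.5] [ 0.4965 -0.0454  0.005 ]
bar_toe 0.9 [255.6   4.1] [0.4935 0.1041 0.0025]
shim_mid 0.84 [107.1 210.6] [ 0.3233 -0.1166  0.003 ]
shim_mid 0.77 [186.4  50.7] [0.4253 0.0609 0.003 ]
bar c 497.8 -44.6 sz 21.7 299.1 th 2.28 z [0.0041 0.0094 0.0111] mean [ 0.497 -0.023]
shim c 427.6 53.3 sz 40.4 104.3 th 0.92 z [0.0041 0.0054 0.0067] mean [0.4279 0.0559]
platetop none
t 41.45 pos [ 0.4975 -0.0601  0.2012] q [-20.4  19.4  86.6  -0.   74.1 -22.5] w 0.0509 F [-0.2 -0.8 -0.1]
[[-0.0351  0.9994  0.    ]
 [ 0.9994  0.0351 -0.0001]
 [-0.0001  0.     -1.    ]]
plan [0.0, 0.002, 0.604, 0.0, 0.0, -0.004] rows 3.6 cur head 2.0
```

View pics/w22.png

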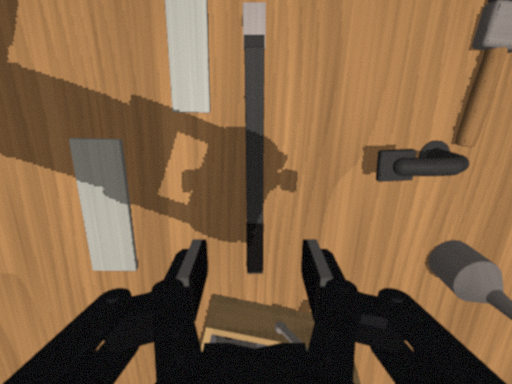

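{"api": "step_arm", "payload": {
  "steps": [0.5, 0, 0.002, 0.15, 0, 0, 0, 0.5, 0, 0.002, 0.3, 0, 0, 0, 0.5, 0, 0.002, 0.45, 0, 0, 0, 0.5, 0, 0.002, 0.55, 0, 0, 0, 0.5, 0, 0.002, 0.595, 0, 0, 0, 0.5, 0, 0.002, 0.605, 0, 0, 0, 0.5, 0, 0.002, 0.605, 0, 0, 0]
}}

```text
time_s: 42.15
position: [0.4982, -0.0602, 0.0198]
tool_rot: [[-0.035, 0.999, -0.0], [0.999, 0.035, -0.0], [-0.0, -0.0, -1.0]]
ft_force: [1.1, -0.4, 0.4]
grip_width: 0.0428
```

{"api": "step_arm", "payload": {
  "steps": [0, 0, 0, 0, 0, 0, 0, 0, 0, 0, 0, 0, 0, 0, 0, 0, 0, 0, 0, 0, 0, 0, 0, 0, 0, 0, 0, 0],
  "grip_force": 120
}}

```text
time_s: 42.55
position: [0.4985, -0.0603, 0.0212]
tool_rot: [[-0.036, 0.999, 0.002], [0.999, 0.036, -0.001], [-0.001, 0.002, -1.0]]
ft_force: [-1.8, -0.8, 9.0]
grip_width: 0.0156
```

{"api": "step_arm", "payload": {
  "steps": [0, 0, 0, -0.08, 0, 0, 0, 0, 0, 0, -0.2, 0, 0, 0, 0, 0, 0, -0.33, 0, 0, 0, 0, 0, 0, -0.33, 0, 0, 0, 0, 0, 0, -0.33, 0, 0, 0]
}}

```text
time_s: 43.05
position: [0.4978, -0.06, 0.119]
tool_rot: [[-0.036, 0.999, 0.001], [0.999, 0.036, -0.0], [-0.001, 0.001, -1.0]]
ft_force: [-0.6, 1.4, -4.9]
grip_width: 0.0151
```

```bash
python3 lk.py w23; python3 - <<'E'
from h import *
im,d=imaging.get_image("side"); cv2.imwrite("pics/s23.png",cv2.resize(im[100:300,180:400],(660,600)))
E
```

```text
t 43.05 pos [ 0.4978 -0.06    0.119 ] q [-20.4  25.   93.3  -0.   61.6 -22.5] w 0.0151 F [-0.6  1.4 -4.9]
[[-0.0357  0.9994  0.0011]
 [ 0.9994  0.0357 -0.0005]
 [-0.0005  0.0011 -1.    ]]
holdfast_pad 0.61 [443.  188.1] [ 0.6417 -0.0412  0.032 ]
holdfast_pad 0.42 [500.2 300.6] [ 0.7177 -0.1428  0.032 ]
bar_mid 0.7 [251.4 222.4] [ 0.4961 -0.0877  0.005 ]
bar_toe 0.62 [165.5  35.8] [0.4275 0.0602 0.0025]
shim_mid 0.81 [164.3  35.8] [0.4267 0.0601 0.003 ]
shim_mid 0.69 [ 66.4 242.9] [ 0.3249 -0.1157  0.003 ]
```

View pics/w23.png

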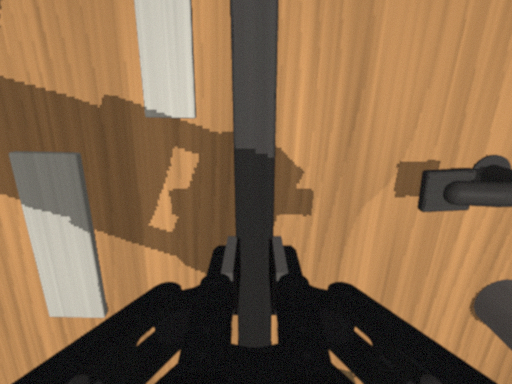

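View pics/s23.png

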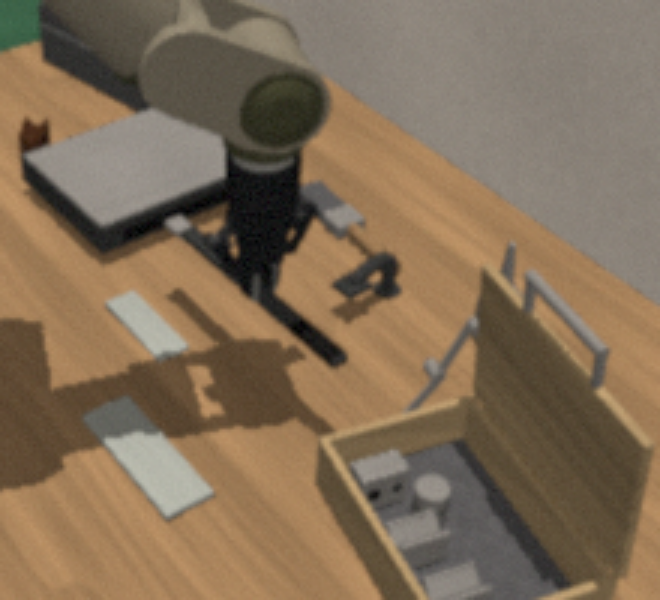

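```bash
cat > barfit.py <<'E'
import sys
from h import *
np.set_printoptions(precision=4,suppress=True)
# bar in tool frame from wrist depth, fingers excluded
s=env.observe(); c=imaging.get_calibration("wrist"); im,d=imaging.get_image("wrist"); cv2.imwrite("pics/%s.png"%sys.argv[1],im)
np.savez("pics/%s.npz"%sys.argv[1],im=im,d=d,K=c["camera_matrix"],T=c["world_from_camera"])
P,uv=cloud("w",d,cal=c); R=s['tool_rot']; q=(P-s['position'])@R
sel=(abs(q[:,1])<.03)&(q[:,0]>.03)&(q[:,0]<.2)&(abs(q[:,2]-.0105)<.012+.25*abs(q[:,0]-.0))&(uv[:,1]<235)
# keep connected comp that is nearest
q2=q[sel]
z0=q2[:,2]
# robust line z=a+b x
a,b=.0105,0.
for it in range(8):
    r=q2[:,2]-(a+b*q2[:,0]); k=abs(r)<(.02 if it<2 else .003)
    if k.sum()<20: print('few');break
    b,a=np.polyfit(q2[k,0],q2[k,2],1)
k=k&(q2[:,0]<.115)
b,a=np.polyfit(q2[k,0],q2[k,2],1)
yb,ya=np.polyfit(q2[k,0],q2[k,1],1)
print('top surf z(tool)=%.4f + %.4f*x (pos=toe lower)'%(a,b),'lateral y=%.4f+%.4f*x'%(ya,yb),'n',k.sum(),'width',np.ptp(q2[k,1]))
E
python3 barfit.py w24
```

```text
top surf z(tool)=0.0119 + 0.0041*x (pos=toe lower) lateral y=-0.0000+-0.0026*x n 8443 width 0.02016745938468172
```

```bash
python3 plan.py 0.6096 0.0054 0.115 -5.5 0 -16.9
```

```text
t 43.55 pos [ 0.4979 -0.06    0.1183] q [-20.4  25.1  93.3  -0.   61.6 -22.5] w 0.0154 F [-0.5  0.1 -4.1]
[[-0.0357  0.9994 -0.0007]
 [ 0.9994  0.0357  0.0002]
 [ 0.0002 -0.0007 -1.    ]]
plan [0.205, 0.38, 0.011, 0.024, -0.375, 0.167] rows 2.6 cur head 2.0
```

{"api": "step_arm", "payload": {
  "steps": [0, 0.07, 0.13, 0.0, 0.008, -0.12, 0.05, 0, 0.14, 0.25, 0.01, 0.016, -0.25, 0.11, 0, 0.205, 0.38, 0.011, 0.024, -0.375, 0.167, 0, 0.205, 0.38, 0.011, 0.024, -0.375, 0.167, 0, 0.205, 0.38, 0.011, 0.024, -0.375, 0.167]
}}

```text
time_s: 44.05
position: [0.6098, 0.0067, 0.1142]
tool_rot: [[0.09, 0.996, -0.028], [0.953, -0.094, -0.289], [-0.29, -0.001, -0.957]]
ft_force: [-0.2, -0.7, -4.8]
grip_width: 0.0152
```

```bash
python3 barfit.py w25; python3 plan.py 0.6096 0.0054 0.0888 -5.5 0 -16.9;  python3 - <<'E'
from h import *
im,d=imaging.get_image("side"); cv2.imwrite("pics/s25.png",cv2.resize(im[100:300,180:400],(660,600)))
E
```

```text
top surf z(tool)=0.0119 + 0.0041*x (pos=toe lower) lateral y=0.0000+-0.0014*x n 8425 width 0.02016048237030325
t 44.1 pos [0.6093 0.0057 0.1147] q [ -4.   36.1  74.3 -17.9  71.    7.6] w 0.0156 F [-0.1 -0.3 -5.2]
[[ 0.0912  0.9954 -0.0287]
 [ 0.9526 -0.0956 -0.2888]
 [-0.2902 -0.001  -0.957 ]]
plan [0.024, 0.001, 0.083, -0.001, -0.001, 0.001] rows 0.5 cur head -5.5
```

View pics/w25.png

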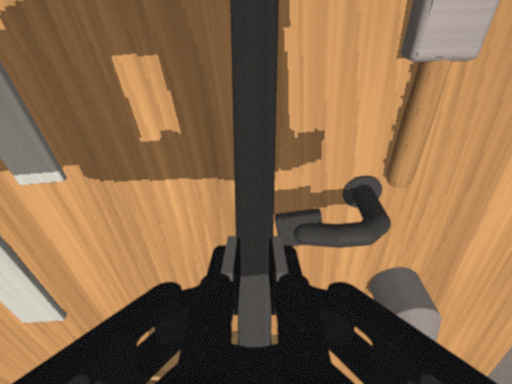

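{"api": "step_arm", "payload": {
  "steps": [0, 0.024, 0.001, 0.084, 0, 0, 0, 0, 0.024, 0.001, 0.084, 0, 0, 0, 0, 0.024, 0.001, 0.084, 0, 0, 0]
}}

```text
time_s: 44.45
position: [0.6095, 0.0041, 0.0896]
tool_rot: [[0.093, 0.995, -0.028], [0.952, -0.097, -0.289], [-0.291, -0.0, -0.957]]
ft_force: [0.6, 0.4, -3.0]
grip_width: 0.0151
```

```bash
python3 plan.py 0.6151 0.0625 0.0714 -5.5 0 -16.9;  python3 - <<'E'
from h import *
im,d=imaging.get_image("side"); cv2.imwrite("pics/s25.png",cv2.resize(im[120:270,200:350],(600,600),interpolation=cv2.INTER_CUBIC))
E
```

```text
t 44.45 pos [0.6095 0.0041 0.0896] q [ -4.1  37.8  75.8 -18.3  67.9   8.6] w 0.0151 F [ 0.6  0.4 -3. ]
[[ 0.0932  0.9952 -0.0285]
 [ 0.9523 -0.0974 -0.2893]
 [-0.2907 -0.0002 -0.9568]]
plan [0.205, -0.001, 0.001, -0.001, -0.0, -0.002] rows 1.2 cur head -5.6
```

View pics/s25.png

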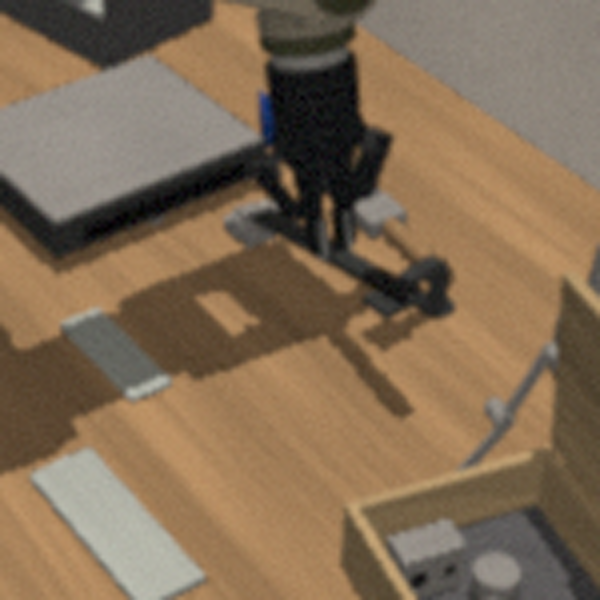

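Insert along the bar axis, watching force.

{"api": "step_arm", "payload": {
  "steps": [0, 0.05, 0, 0, 0, 0, 0, 0, 0.1, 0, 0, 0, 0, 0, 0, 0.14, 0, 0, 0, 0, 0, 0, 0.14, 0, 0, 0, 0, 0]
}}

```text
time_s: 44.9
position: [0.6137, 0.0472, 0.0763]
tool_rot: [[0.09, 0.996, -0.028], [0.953, -0.094, -0.289], [-0.29, -0.0, -0.957]]
ft_force: [-0.8, -0.1, -3.8]
grip_width: 0.0157
```

{"api": "step_arm", "payload": {
  "steps": [0, 0.02, 0, 0, 0, 0, 0, 0, 0.04, 0, 0, 0, 0, 0, 0, 0.062, 0, 0, 0, 0, 0, 0, 0.062, 0, 0, 0, 0, 0]
}}

```text
time_s: 45.3
position: [0.6155, 0.0634, 0.0712]
tool_rot: [[0.092, 0.995, -0.028], [0.952, -0.096, -0.289], [-0.291, 0.0, -0.957]]
ft_force: [-0.1, -0.3, -4.4]
grip_width: 0.0152
```

```bash
python3 plan.py 0.6151 0.0625 0.0714 -5.5 0 -16.9;  python3 barfit.py w26; python3 - <<'E'
from h import *
im,d=imaging.get_image("side"); cv2.imwrite("pics/s26.png",cv2.resize(im[120:270,200:350],(600,600),interpolation=cv2.INTER_CUBIC))
E
```

```text
t 45.3 pos [0.6155 0.0634 0.0712] q [  1.4  40.4  73.9 -18.   68.8  13.9] w 0.0152 F [-0.1 -0.3 -4.4]
[[ 0.0915  0.9954 -0.0276]
 [ 0.9525 -0.0956 -0.2893]
 [-0.2906  0.0002 -0.9569]]
plan [-0.003, -0.001, 0.0, 0.0, -0.0, 0.0] rows 0.0 cur head -5.5
top surf z(tool)=0.0014 + 0.2254*x (pos=toe lower) lateral y=-0.0122+0.2578*x n 4930 width 0.04765600375099836
```

View pics/s26.png

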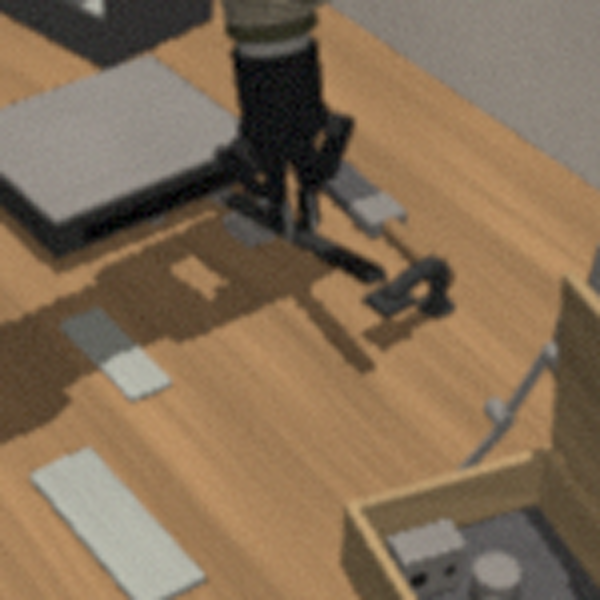

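View pics/w26.png

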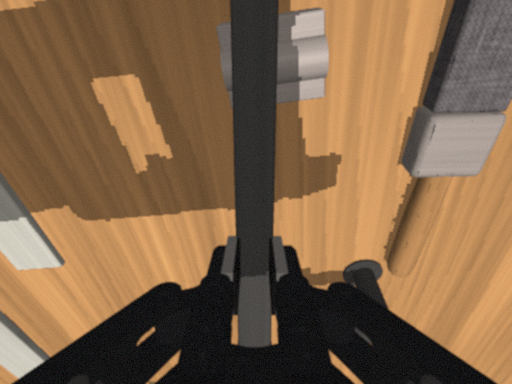

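{"api": "step_arm", "payload": {
  "steps": [0, -0.004, 0, 0.017, 0, 0.06, 0, 0, -0.0076, 0, 0.034, 0, 0.121, 0, 0, -0.0105, 0, 0.05, 0, 0.184, 0, 0, -0.0134, 0, 0.067, 0, 0.248, 0, 0, -0.0134, 0, 0.067, 0, 0.248, 0]
}}

```text
time_s: 45.9
position: [0.6152, 0.0547, 0.0544]
tool_rot: [[0.097, 0.995, -0.006], [0.991, -0.097, -0.094], [-0.094, 0.003, -0.996]]
ft_force: [0.1, 15.7, 4.2]
grip_width: 0.0157
```

```bash
python3 - <<'E'
from h import *
st()
im,d=imaging.get_image("side"); cv2.imwrite("pics/s27.png",cv2.resize(im[120:270,200:350],(600,600),interpolation=cv2.INTER_CUBIC))
im,d=imaging.get_image("wrist"); cv2.imwrite("pics/w27.png",im)
E
```

```text
t 45.9 pos [0.6152 0.0547 0.0544] q [-3.8 39.7 77.  -6.  63.5  4.5] w 0.0157 F [ 0.1 15.7  4.2]
[[ 0.0971  0.9953 -0.0064]
 [ 0.9908 -0.0972 -0.0937]
 [-0.0939  0.0028 -0.9956]]
```

View pics/s27.png

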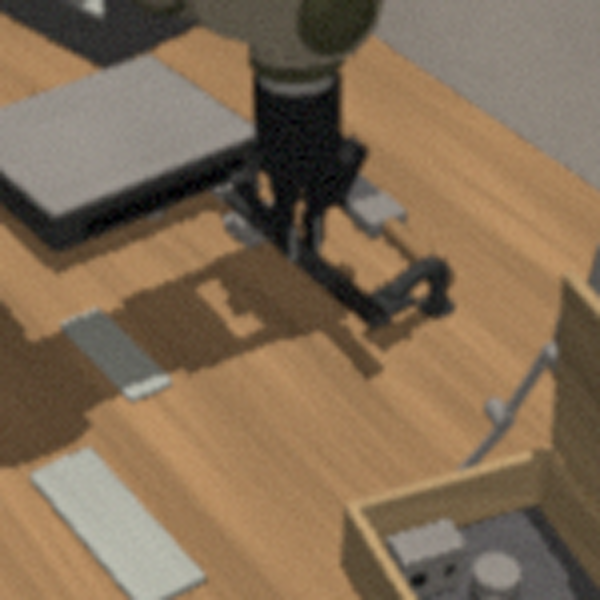

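{"api": "step_arm", "payload": {
  "steps": [0, -0.002, 0, 0.016, 0, 0.063, 0, 0, -0.005, 0, 0.032, 0, 0.127, 0, 0, -0.007, 0, 0.041, 0, 0.16, 0, 0, -0.008, 0, 0.049, 0, 0.191, 0, 0, -0.008, 0, 0.049, 0, 0.191, 0]
}}

```text
time_s: 46.5
position: [0.6153, 0.0511, 0.0416]
tool_rot: [[0.096, 0.995, 0.01], [0.994, -0.096, 0.054], [0.054, 0.005, -0.999]]
ft_force: [-1.5, 14.7, 13.5]
grip_width: 0.0154
```

```bash
cat > look2.py <<'E'
import sys
from h import *
n=sys.argv[1]
s=st()
im,d=imaging.get_image("side"); cv2.imwrite("pics/s%s.png"%n,cv2.resize(im[120:270,200:350],(600,600),interpolation=cv2.INTER_CUBIC))
c=imaging.get_calibration("wrist"); im,d=imaging.get_image("wrist"); cv2.imwrite("pics/w%s.png"%n,im)
P,uv=cloud("w",d,cal=c)
X,Y,Z=P.T
# plate tilt from top face seen by wrist / side / top
for cam in ("wrist","top","side"):
    if cam!="wrist":
        im,d=imaging.get_image(cam); P,uv=cloud(cam,d)
    r=(P[:,:2]-[.559,.2955]); e=np.array([np.cos(.0425),np.sin(.0425)]); 
    xp=r@e; yp=r@np.array([-e[1],e[0]])
    k=(abs(xp)<.11)&(yp>-.085)&(yp<.09)&(P[:,2]>.04)&(P[:,2]<.085)
    if k.sum()<100: print(cam,'few',k.sum()); continue
    q=np.c_[yp[k],P[k,2]]
    for i in range(6):
        b,a=np.polyfit(q[:,0],q[:,1],1); rr=q[:,1]-(a+b*q[:,0]); q=q[abs(rr)<max(2.5*np.median(abs(rr)),.0015)]
    print(cam,'plate slope(tilt rad) %.4f z0 %.4f n %d'%(-b,a,len(q)))
E
python3 look2.py 28
```

```text
t 46.5 pos [0.6153 0.0511 0.0416] q [-7.5 40.  78.9  3.6 61.  -3.7] w 0.0154 F [-1.5 14.7 13.5]
[[ 0.0957  0.9954  0.0097]
 [ 0.9939 -0.0961  0.0537]
 [ 0.0544  0.0045 -0.9985]]
wrist few 0
top plate slope(tilt rad) 0.0795 z0 0.0621 n 4210
side plate slope(tilt rad) 0.0796 z0 0.0615 n 1047
```

View pics/w28.png

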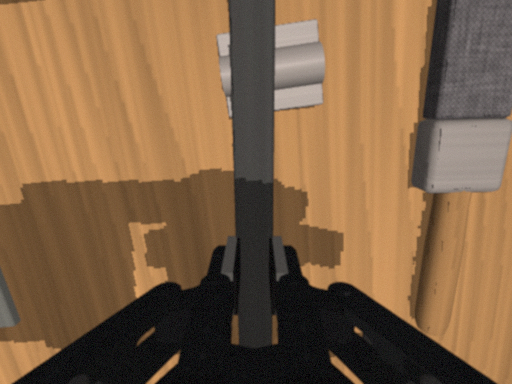

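View pics/s28.png

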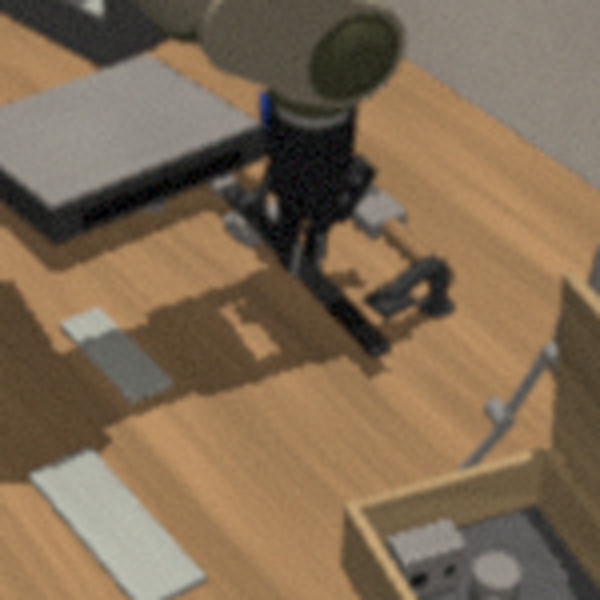

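```bash
python3 plan.py 0.6330 0.0503 0.0405 0.6 0 3.3
```

```text
t 46.7 pos [0.6154 0.0511 0.0418] q [-7.4 40.  78.8  3.5 61.  -3.6] w 0.015 F [-1.9 13.7 13.2]
[[ 0.095   0.9954  0.0098]
 [ 0.9941 -0.0954  0.0522]
 [ 0.0529  0.0048 -0.9986]]
plan [0.003, 0.059, 0.005, 0.014, 0.006, -0.134] rows 0.7 cur head -5.5
```

{"api": "step_arm", "payload": {
  "steps": [0, 0.001, 0.015, 0.001, 0.003, 0.002, -0.034, 0, 0.001, 0.03, 0.001, 0.006, 0.003, -0.067, 0, 0.002, 0.045, 0.001, 0.01, 0.004, -0.1, 0, 0.003, 0.059, 0.001, 0.012, 0.005, -0.134, 0, 0.003, 0.059, 0.001, 0.012, 0.005, -0.134]
}}

```text
time_s: 47.2
position: [0.6316, 0.05, 0.0409]
tool_rot: [[-0.011, 1.0, -0.004], [0.998, 0.012, 0.056], [0.056, -0.004, -0.998]]
ft_force: [-7.6, 8.5, 13.0]
grip_width: 0.0153
```

```bash
python3 look2.py 29
```

```text
t 47.2 pos [0.6316 0.05   0.0409] q [-7.4 41.6 75.3  3.5 63.8 -9.6] w 0.0153 F [-7.6  8.5 13. ]
[[-0.0113  0.9999 -0.0044]
 [ 0.9984  0.0115  0.0559]
 [ 0.0559 -0.0037 -0.9984]]
wrist few 0
top plate slope(tilt rad) 0.0793 z0 0.0623 n 4017
side plate slope(tilt rad) 0.0814 z0 0.0618 n 1063
```

View pics/s29.png

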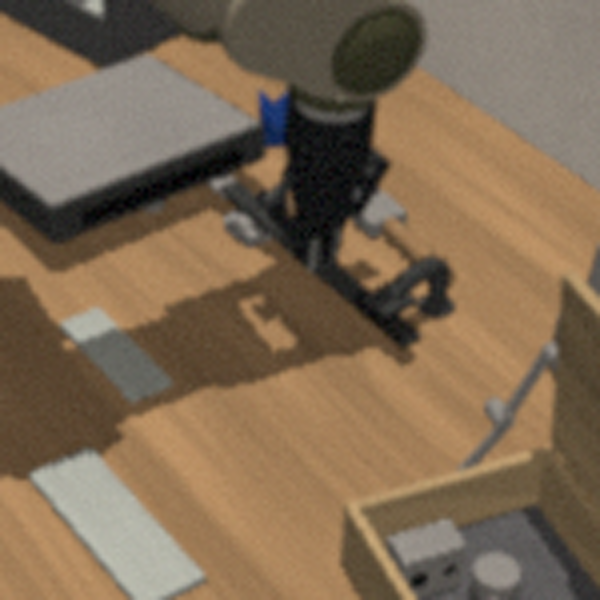

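View pics/w29.png

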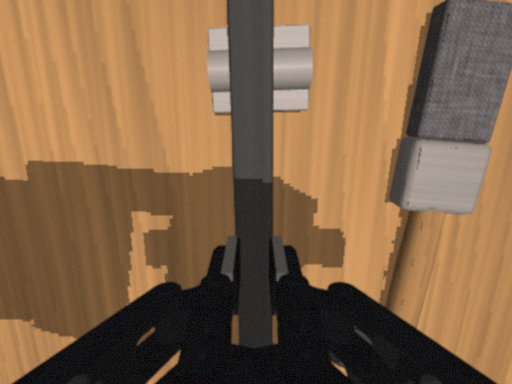

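{"api": "step_arm", "payload": {
  "steps": [0, 0, 0, -0.006, 0, -0.02, 0, 0, 0, 0, -0.012, 0, -0.04, 0, 0, 0, 0, -0.014, 0, -0.05, 0, 0, 0, 0, -0.014, 0, -0.05, 0]
}}

```text
time_s: 47.8
position: [0.6316, 0.0503, 0.0431]
tool_rot: [[-0.011, 1.0, -0.004], [1.0, 0.011, 0.017], [0.017, -0.004, -1.0]]
ft_force: [-0.7, 11.2, -2.8]
grip_width: 0.0154
```

```bash
python3 look2.py 30
```

```text
t 47.8 pos [0.6316 0.0503 0.0431] q [-6.5 41.5 75.1  1.1 63.8 -7.6] w 0.0154 F [-0.7 11.2 -2.8]
[[-0.0107  0.9999 -0.0042]
 [ 0.9998  0.0108  0.0173]
 [ 0.0173 -0.004  -0.9998]]
wrist few 0
top plate slope(tilt rad) 0.0735 z0 0.0616 n 4111
side plate slope(tilt rad) 0.0714 z0 0.0612 n 1044
```

{"api": "step_arm", "payload": {
  "steps": [0.45, 0, 0, 0, 0, 0, 0, 0.45, 0, 0, 0, 0, 0, 0, 0.45, 0, 0, 0, 0, 0, 0, 0.45, 0, 0, -0.05, 0, 0, 0, 0.45, 0, 0, -0.15, 0, 0, 0, 0.5, 0, 0, -0.3, 0, 0, 0, 0.5, 0, 0, -0.45, 0, 0, 0, 0.5, 0, 0, -0.6, 0, 0, 0, 0.5, 0, 0, -0.75, 0, 0, 0]
}}

```text
time_s: 48.9
position: [0.6325, 0.0444, 0.2706]
tool_rot: [[-0.009, 1.0, -0.002], [1.0, 0.009, 0.014], [0.014, -0.002, -1.0]]
ft_force: [1.1, 0.4, 0.2]
grip_width: 0.043
```

```bash
python3 look2.py 31; python3 lk.py w31b
```

```text
t 48.9 pos [0.6325 0.0444 0.2706] q [-7.  29.9 57.1  0.8 93.2 -7.4] w 0.043 F [1.1 0.4 0.2]
[[-0.0085  1.     -0.0025]
 [ 0.9999  0.0085  0.014 ]
 [ 0.014  -0.0023 -0.9999]]
wrist plate slope(tilt rad) 0.0897 z0 0.0590 n 1645
top plate slope(tilt rad) 0.0727 z0 0.0617 n 4168
side plate slope(tilt rad) 0.0721 z0 0.0610 n 1038
t 49.1 pos [0.6329 0.0445 0.2691] q [-7.  30.  57.3  0.8 92.9 -7.4] w 0.0428 F [ 0.6  0.4 -0.7]
[[-0.0087  1.     -0.001 ]
 [ 0.9999  0.0087  0.014 ]
 [ 0.014  -0.0009 -0.9999]]
fulcrum_top 0.77 [254.7  82.8] [0.6321 0.1422 0.022 ]
holdfast_pad 0.71 [261.8 223.9] [ 0.6435 -0.0381  0.032 ]
plate_edge 0.61 [193.7  30.2] [0.5603 0.1995 0.014 ]
foot 0.58 [193.   13.8] [0.5578 0.2196 0.    ]
bar_mid 0.62 [253.1 143.9] [0.6307 0.0664 0.005 ]
bar_toe 0.27 [102.3 149.3] [0.4263 0.0567 0.0025]
shim_mid 0.87 [ 51.6 258.2] [ 0.3235 -0.1116  0.003 ]
shim_mid 0.67 [102.2 149. ] [0.4265 0.0572 0.003 ]
```

View pics/s31.png

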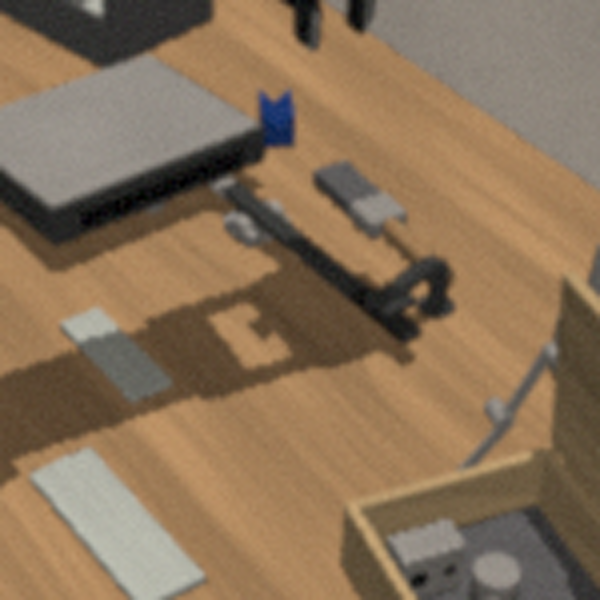

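View pics/w31.png

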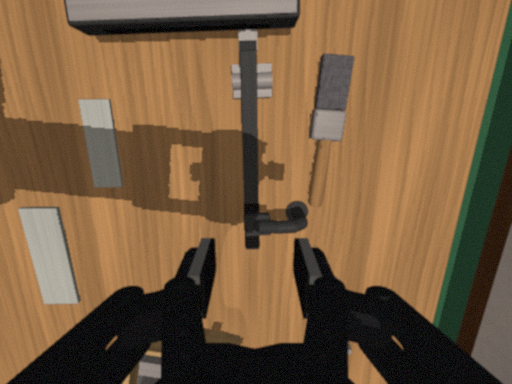

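```bash
python3 - <<'E'
from h import *
np.set_printoptions(precision=4,suppress=True)
f=np.load("pics/w31b.npz"); cal=dict(camera_matrix=f['K'],world_from_camera=f['T'])
P,uv=cloud("w",f['d'],cal=cal); X,Y,Z=P.T
for zlo,zhi in ((.035,.06),(.06,.075)):
    k=(Z>zlo)&(Z<zhi)&(Y>.15)&(Y<.26)&(X>.4)&(X<.75)
    print(k.sum(), np.percentile(X[k],[0,.5,1,99,99.5,100]),'mid',(np.percentile(X[k],.5)+np.percentile(X[k],99.5))/2)
    print(' Y',np.percentile(Y[k],[1,50,99]))
k=(Z>.02)&(Z<.075)&(Y>.18)&(Y<.215)&(X>.4)&(X<.75); print('x ext',X[k].min(),X[k].max())
g=cv2.cvtColor(f['im'],cv2.COLOR_BGR2HSV)
cv2.imwrite("pics/w31z.png",cv2.resize(f['im'][0:60,50:320],(810,180),interpolation=cv2.INTER_CUBIC))
# top view side extents of plate from top camera
im,d=imaging.get_image("top"); P,uv=cloud("top",d); e=np.array([np.cos(.0425),np.sin(.0425)])
k=(P[:,2]>.04)&(P[:,2]<.08)&(P[:,0]>.4)&(P[:,0]<.72)&(P[:,1]>.15)&(P[:,1]<.42)
r=P[k][:,:2]-[.559,.2955]; xp=r@e; print('top: xp',np.percentile(xp,[.3,99.7]),np.percentile(xp,[.3,99.7]).mean())
im,d=imaging.get_image("side"); P,uv=cloud("side",d)
k=(P[:,2]>.04)&(P[:,2]<.08)&(P[:,0]>.4)&(P[:,0]<.72)&(P[:,1]>.15)&(P[:,1]<.42)
r=P[k][:,:2]-[.559,.2955]; xp=r@e; print('side: xp',np.percentile(xp,[.3,99.7]),np.percentile(xp,[.3,99.7]).mean())
E
```

```text
1877 [0.4434 0.4462 0.4474 0.6782 0.6799 0.6815] mid 0.5630437636820821
 Y [0.1913 0.1965 0.2027]
5375 [0.4424 0.4444 0.4457 0.6783 0.6799 0.6814] mid 0.5621472027233334
 Y [0.1939 0.2063 0.2161]
x ext 0.44236168060313574 0.6814679251173346
top: xp [-0.1165  0.1218] 0.00262840342631452
side: xp [-0.122  0.117] -0.0025055664918169004
```

```bash
python3 plan.py 0.4279 0.0 0.14 1.0
```

```text
t 49.6 pos [0.6328 0.0449 0.2677] q [-6.9 30.1 57.3  0.8 93.  -7.4] w 0.0431 F [-0.2 -0.4 -0.5]
[[-0.0092  0.9999 -0.004 ]
 [ 0.9999  0.0093  0.0146]
 [ 0.0147 -0.0038 -0.9999]]
plan [-0.15, -0.683, 0.426, -0.005, -0.019, -0.01] rows 4.9 cur head 0.5
```

{"api": "step_arm", "payload": {
  "steps": [0.6, -0.15, -0.683, 0.2, -0.005, -0.019, -0.01, 0.6, -0.15, -0.683, 0.2, -0.005, -0.019, -0.01, 0.6, -0.15, -0.683, 0.3, -0.005, -0.019, -0.01, 0.6, -0.15, -0.683, 0.426, -0.005, -0.019, -0.01, 0.6, -0.15, -0.683, 0.426, -0.005, -0.019, -0.01, 0.6, -0.15, -0.683, 0.426, -0.005, -0.019, -0.01]
}}

```text
time_s: 50.2
position: [0.421, 0.001, 0.1364]
tool_rot: [[-0.016, 1.0, -0.012], [1.0, 0.016, 0.003], [0.003, -0.012, -1.0]]
ft_force: [0.2, 0.1, 0.5]
grip_width: 0.0509
```

```bash
python3 lk.py w32|tail -3; python3 - <<'E'
from h import *
np.set_printoptions(precision=4,suppress=True)
f=np.load("pics/w32.npz"); im=f['im']; cal=dict(camera_matrix=f['K'],world_from_camera=f['T'])
h=cv2.cvtColor(im,cv2.COLOR_BGR2HSV); m=((h[...,1]<60)&(h[...,2]>60)).astype(np.uint8); m[240:]=0
n,l,s,c=cv2.connectedComponentsWithStats(m)
for k in range(1,n):
    if s[k,4]<800: continue
    v,u=np.nonzero(l==k); w=back("w",np.c_[u,v],z=.006,cal=cal)
    (cx,cy),(a,b),th=cv2.minAreaRect((w[:,:2]*1000).astype(np.float32)); print(c[k],s[k,4],cx,cy,a,b,th)
E
```

```text
holdfast_pad 0.67 [507.4 247.4] [ 0.6428 -0.0409  0.032 ]
shim_mid 0.65 [162.8 288.6] [ 0.3242 -0.114   0.003 ]
shim_mid 0.56 [262.6 122.7] [0.4255 0.0597 0.003 ]
[264.6397 112.9935] 6648 426.96722412109375 61.42631149291992 39.68461990356445 118.78150939941406 0.8048663139343262
[153.726  227.4917] 1383 322.1562194824219 -41.45887756347656 56.58393478393555 24.605493545532227 1.3324636220932007
```

View pics/w32.png

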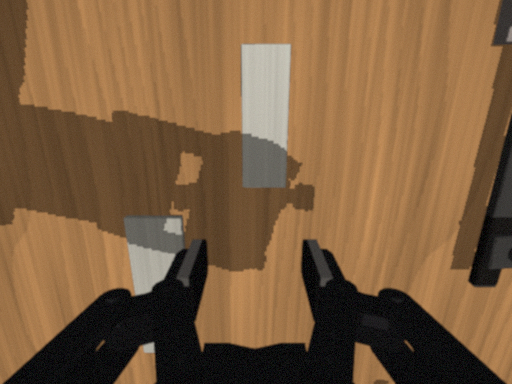

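```bash
python3 plan.py 0.4275 0.0132 0.024 0.8
```

```text
t 50.6 pos [ 0.429  -0.0002  0.1409] q [-15.9  17.  102.5  -0.   60.4 -16.9] w 0.0513 F [-0.5 -1.1  0.4]
[[-0.0176  0.9998  0.0026]
 [ 0.9998  0.0176 -0.0009]
 [-0.0009  0.0026 -1.    ]]
plan [0.045, -0.005, 0.39, 0.003, 0.001, 0.005] rows 2.4 cur head 1.0
```

{"api": "step_arm", "payload": {
  "steps": [0.62, 0.045, -0.005, 0.15, 0, 0, 0.004, 0.62, 0.045, -0.005, 0.3, 0, 0, 0.004, 0.62, 0.045, -0.005, 0.37, 0, 0, 0.004, 0.62, 0.045, -0.005, 0.385, 0, 0, 0.004, 0.62, 0.045, -0.005, 0.395, 0, 0, 0.004, 0.62, 0.045, -0.005, 0.4, 0, 0, 0.004, 0.62, 0.045, -0.005, 0.4, 0, 0, 0.004]
}}

```text
time_s: 51.3
position: [0.4269, 0.0132, 0.0211]
tool_rot: [[-0.014, 1.0, 0.003], [1.0, 0.014, -0.001], [-0.001, 0.003, -1.0]]
ft_force: [-0.2, 0.1, 0.7]
grip_width: 0.0529
```

{"api": "step_arm", "payload": {
  "steps": [0.62, 0, 0, 0.004, 0, 0, 0, 0.62, 0, 0, 0.008, 0, 0, 0, 0.62, 0, 0, 0.008, 0, 0, 0]
}}

```text
time_s: 51.6
position: [0.4263, 0.0133, 0.018]
tool_rot: [[-0.014, 1.0, 0.001], [1.0, 0.014, -0.0], [-0.0, 0.001, -1.0]]
ft_force: [0.1, -0.1, -0.3]
grip_width: 0.053
```

{"api": "step_arm", "payload": {
  "steps": [0.62, 0, 0, 0.004, 0, 0, 0, 0.62, 0, 0, 0.008, 0, 0, 0, 0.62, 0, 0, 0.008, 0, 0, 0]
}}

```text
time_s: 51.9
position: [0.4262, 0.0133, 0.0153]
tool_rot: [[-0.014, 1.0, 0.0], [1.0, 0.014, -0.0], [-0.0, 0.0, -1.0]]
ft_force: [1.4, 0.2, 0.5]
grip_width: 0.0527
```

{"api": "step_arm", "payload": {
  "steps": [0.62, 0, 0, 0.004, 0, 0, 0, 0.62, 0, 0, 0.004, 0, 0, 0]
}}

```text
time_s: 52.1
position: [0.4262, 0.0133, 0.0141]
tool_rot: [[-0.014, 1.0, 0.0], [1.0, 0.014, -0.0], [-0.0, 0.0, -1.0]]
ft_force: [-0.1, -0.1, -0.6]
grip_width: 0.0531
```

{"api": "step_arm", "payload": {
  "steps": [0.5, 0, 0, 0, 0, 0, 0, 0.4, 0, 0, 0, 0, 0, 0, 0.2, 0, 0, 0, 0, 0, 0, 0, 0, 0, 0, 0, 0, 0, 0, 0, 0, 0, 0, 0, 0],
  "grip_force": 50
}}

```text
time_s: 52.6
position: [0.4268, 0.0132, 0.0158]
tool_rot: [[-0.014, 1.0, 0.003], [1.0, 0.014, -0.001], [-0.001, 0.003, -1.0]]
ft_force: [-2.5, 1.2, 25.8]
grip_width: 0.0381
```

{"api": "step_arm", "payload": {
  "steps": [0, 0, 0, -0.02, 0, 0, 0, 0, 0, 0, -0.08, 0, 0, 0, 0, 0, 0, -0.2, 0, 0, 0, 0, 0, 0, -0.3, 0, 0, 0, 0, 0, 0, -0.3, 0, 0, 0],
  "grip_force": 80
}}

```text
time_s: 53.1
position: [0.4276, 0.0131, 0.1071]
tool_rot: [[-0.014, 1.0, 0.007], [1.0, 0.014, -0.002], [-0.002, 0.007, -1.0]]
ft_force: [-0.3, -0.3, -1.9]
grip_width: 0.0365
```

```bash
cat > shimfit.py <<'E'
import sys
from h import *
np.set_printoptions(precision=4,suppress=True)
s=st(); c=imaging.get_calibration("wrist"); im,d=imaging.get_image("wrist"); cv2.imwrite("pics/%s.png"%sys.argv[1],im)
P,uv=cloud("w",d,cal=c); R=s['tool_rot']; q=(P-s['position'])@R
sel=(abs(q[:,1])<.028)&(q[:,0]>.012)&(q[:,0]<.125)&(q[:,2]>.0)&(q[:,2]<.03)
q=q[sel]; print(len(q))
b,a=np.polyfit(q[:,0],q[:,2],1); k=abs(q[:,2]-a-b*q[:,0])<.003; b,a=np.polyfit(q[k,0],q[k,2],1); q=q[k]
(cx,cy),(w,h),th=cv2.minAreaRect((q[:,:2]*1000).astype(np.float32))
print('top z(tool) %.4f + %.4f x'%(a,b),'xmax',np.percentile(q[:,0],99.7),'y mid per x',[(x,round((np.percentile(q[abs(q[:,0]-x)<.006,1],1)+np.percentile(q[abs(q[:,0]-x)<.006,1],99))/2,4)) for x in (.03,.06,.09)])
E
python3 shimfit.py w33
```

```text
t 53.1 pos [0.4276 0.0131 0.1071] q [-14.2  20.  105.5  -0.   54.2 -15. ] w 0.0365 F [-0.3 -0.3 -1.9]
[[-0.0142  0.9999  0.0069]
 [ 0.9999  0.0142 -0.0019]
 [-0.002   0.0068 -1.    ]]
17941
top z(tool) 0.0105 + 0.0086 x xmax 0.108216354922094 y mid per x [(0.03, np.float64(0.0003)), (0.06, np.float64(0.0006)), (0.09, np.float64(0.0011))]
```

View pics/w33.png

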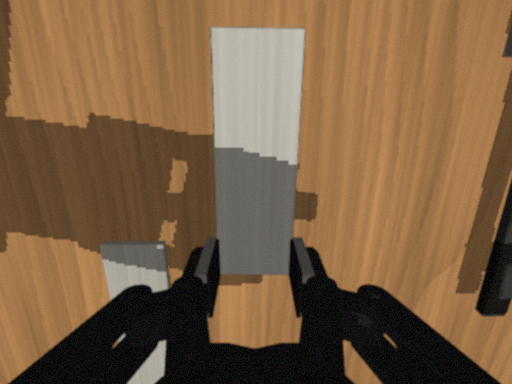

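```bash
python3 plan.py 0.5657 0.057 0.05 2.45
```

```text
t 53.15 pos [0.4267 0.0132 0.1053] q [-14.2  20.1 105.6  -0.   54.  -15. ] w 0.0368 F [-0.8  0.5 -2.2]
[[-0.014   0.9999  0.0039]
 [ 0.9999  0.014  -0.0012]
 [-0.0012  0.0039 -1.    ]]
plan [0.14, 0.465, 0.186, 0.005, 0.002, -0.037] rows 3.1 cur head 0.8
```

{"api": "step_arm", "payload": {
  "steps": [0, 0.14, 0.465, 0.05, 0.005, 0.002, -0.037, 0, 0.14, 0.465, 0.05, 0.005, 0.002, -0.037, 0, 0.14, 0.465, 0.1, 0.005, 0.002, -0.037, 0, 0.14, 0.465, 0.18, 0.005, 0.002, -0.037, 0, 0.14, 0.465, 0.186, 0.005, 0.002, -0.037, 0, 0.14, 0.465, 0.186, 0.005, 0.002, -0.037]
}}

```text
time_s: 53.75
position: [0.5639, 0.0573, 0.0473]
tool_rot: [[-0.043, 0.999, -0.007], [0.999, 0.043, 0.001], [0.002, -0.007, -1.0]]
ft_force: [-0.1, -0.5, 0.1]
grip_width: 0.0374
```

```bash
python3 shimfit.py w34; python3 plan.py 0.5657 0.057 0.019 2.45;  python3 lk.py w34|grep -E "foot|edge"
```

```text
t 53.75 pos [0.5639 0.0573 0.0473] q [-6.2 36.1 86.6  0.  57.7 -8.7] w 0.0374 F [-0.1 -0.5  0.1]
[[-0.0429  0.9991 -0.007 ]
 [ 0.9991  0.0429  0.0015]
 [ 0.0018 -0.007  -1.    ]]
17923
top z(tool) 0.0106 + 0.0084 x xmax 0.10822366669579127 y mid per x [(0.03, np.float64(0.0003)), (0.06, np.float64(0.0006)), (0.09, np.float64(0.001))]
t 53.8 pos [0.5644 0.0571 0.0485] q [-6.2 36.  86.5  0.1 57.7 -8.7] w 0.0369 F [ 0.2 -0.2 -1. ]
[[-0.0427  0.9991 -0.0047]
 [ 0.9991  0.0427  0.0013]
 [ 0.0015 -0.0046 -1.    ]]
plan [-0.001, 0.005, 0.098, -0.006, -0.002, -0.0] rows 0.6 cur head 2.4
```

View pics/w34.png

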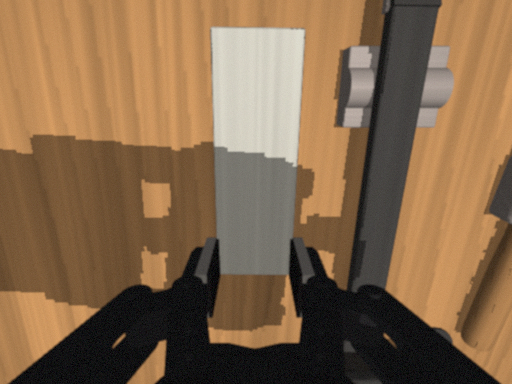

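{"api": "step_arm", "payload": {
  "steps": [0, 0, 0.004, 0.05, -0.004, 0, 0, 0, 0, 0.004, 0.09, -0.004, 0, 0, 0, 0, 0.004, 0.097, -0.004, 0, 0, 0, 0, 0.004, 0.097, -0.004, 0, 0]
}}

```text
time_s: 54.6
position: [0.566, 0.0573, 0.019]
tool_rot: [[-0.043, 0.999, -0.001], [0.999, 0.043, 0.001], [0.001, -0.001, -1.0]]
ft_force: [-0.1, 0.6, -1.2]
grip_width: 0.037
```

```bash
python3 plan.py 0.5625 0.137 0.019 2.45; python3 look2.py 35
```

```text
t 54.6 pos [0.566  0.0573 0.019 ] q [-6.2 38.6 87.7  0.1 53.8 -8.7] w 0.037 F [-0.1  0.6 -1.2]
[[-0.043   0.9991 -0.0013]
 [ 0.9991  0.043   0.0014]
 [ 0.0014 -0.0012 -1.    ]]
plan [0.266, -0.0, 0.0, -0.002, -0.002, 0.0] rows 1.6 cur head 2.5
t 54.6 pos [0.566  0.0573 0.019 ] q [-6.2 38.6 87.7  0.1 53.8 -8.7] w 0.037 F [-0.1  0.6 -1.2]
[[-0.043   0.9991 -0.0013]
 [ 0.9991  0.043   0.0014]
 [ 0.0014 -0.0012 -1.    ]]
wrist few 0
top plate slope(tilt rad) 0.0736 z0 0.0616 n 3957
side plate slope(tilt rad) 0.0741 z0 0.0610 n 979
```

{"api": "step_arm", "payload": {
  "steps": [0, 0.05, 0, 0, 0, 0, 0, 0, 0.1, 0, 0, 0, 0, 0, 0, 0.15, 0, 0, 0, 0, 0, 0, 0.2, 0, 0, 0, 0, 0, 0, 0.24, 0, 0, 0, 0, 0, 0, 0.266, 0, 0, 0, 0, 0, 0, 0.266, 0, 0, 0, 0, 0]
}}

```text
time_s: 55.5
position: [0.5626, 0.1382, 0.0195]
tool_rot: [[-0.044, 0.999, -0.0], [0.999, 0.044, 0.001], [0.001, -0.0, -1.0]]
ft_force: [0.1, -0.5, -0.8]
grip_width: 0.037
```

```bash
python3 look2.py 36; python3 lk.py w36b | tail -4
```

```text
t 55.5 pos [0.5626 0.1382 0.0195] q [ 2.1 39.2 85.9  0.1 54.9 -0.5] w 0.037 F [ 0.1 -0.5 -0.8]
[[-0.0444  0.999  -0.0002]
 [ 0.999   0.0444  0.0013]
 [ 0.0013 -0.0002 -1.    ]]
wrist plate slope(tilt rad) 0.0753 z0 0.0603 n 65367
top plate slope(tilt rad) 0.0745 z0 0.0617 n 3203
side plate slope(tilt rad) 0.0757 z0 0.0611 n 870
 [ 0.9991  0.0423  0.0012]
 [ 0.0012 -0.0002 -1.    ]]
holdfast_pad 0.36 [255.4 168.1] [0.5608 0.1908 0.032 ]
shim_mid 0.55 [253.3 171.2] [0.5603 0.1819 0.003 ]
```

View pics/w36.png

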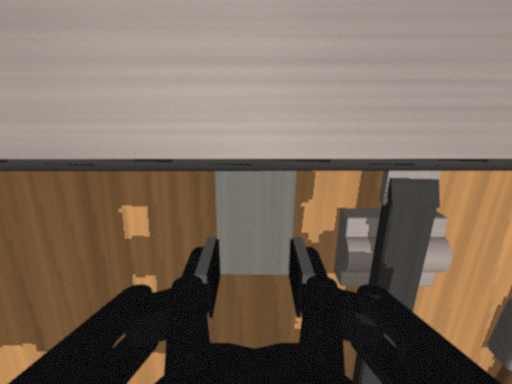

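View pics/s36.png

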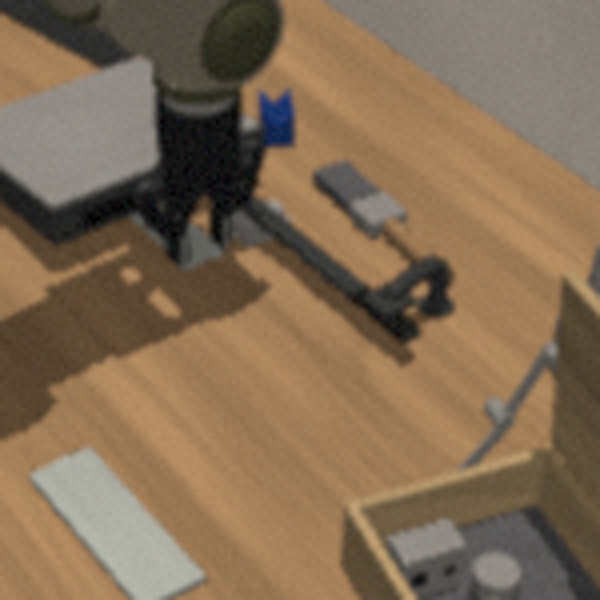

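{"api": "step_arm", "payload": {
  "steps": [0, 0, 0, 0.005, 0, 0, 0, 0, 0, 0, 0.007, 0, 0, 0, 0.54, 0, 0, 0.005, 0, 0, 0, 0.54, 0, 0, 0.003, 0, 0, 0, 0.54, 0, 0, 0.0, 0, 0, 0, 0.54, 0, 0, -0.06, 0, 0, 0, 0.54, 0, 0, -0.15, 0, 0, 0, 0.54, 0, -0.05, -0.3, 0, 0, 0, 0.54, -0.1, -0.05, -0.5, 0, 0, 0, 0.54, -0.2, -0.05, -0.6, 0, 0, 0]
}}

```text
time_s: 57.1
position: [0.5498, 0.0824, 0.1953]
tool_rot: [[-0.045, 0.999, 0.002], [0.999, 0.045, 0.001], [0.001, 0.002, -1.0]]
ft_force: [1.2, -0.0, 0.0]
grip_width: 0.0461
```

```bash
python3 look2.py 37; python3 lk.py w37b | grep -E "foot|shim|edge"; python3 - <<'E'
from h import *
np.set_printoptions(precision=4,suppress=True)
f=np.load("pics/w37b.npz"); im=f['im']; cal=dict(camera_matrix=f['K'],world_from_camera=f['T'])
h=cv2.cvtColor(im,cv2.COLOR_BGR2HSV); m=((h[...,1]<60)&(h[...,2]>60)).astype(np.uint8); m[240:]=0
n,l,s,c=cv2.connectedComponentsWithStats(m)
for k in range(1,n):
    if s[k,4]<300: continue
    v,u=np.nonzero(l==k); w=back("w",np.c_[u,v],z=.006,cal=cal)
    (cx,cy),(a,b),th=cv2.minAreaRect((w[:,:2]*1000).astype(np.float32)); print(c[k],s[k,4],cx,cy,a,b,th,'ymin',w[:,1].min())
E
```

```text
t 57.1 pos [0.5498 0.0824 0.1953] q [-3.7 24.9 78.6  0.1 76.5 -6.3] w 0.0461 F [ 1.2 -0.   0. ]
[[-0.0454  0.999   0.0016]
 [ 0.999   0.0454  0.0014]
 [ 0.0013  0.0016 -1.    ]]
wrist plate slope(tilt rad) 0.0768 z0 0.0601 n 7091
top plate slope(tilt rad) 0.0727 z0 0.0617 n 3769
side plate slope(tilt rad) 0.0748 z0 0.0611 n 1004
plate_edge 0.81 [272.1  57.2] [0.5623 0.1974 0.014 ]
shim_mid 0.98 [267.3  74.2] [0.559  0.1829 0.003 ]
shim_mid 0.78 [ 79.  312.3] [ 0.3257 -0.1211  0.003 ]
[275.7291  21.2077] 13422 564.74267578125 227.961181640625 291.71490478515625 37.554969787597656 2.4355413913726807 ymin 0.20417544131470586
[268.6282  94.0854] 2964 561.3167114257812 162.1866455078125 39.79257583618164 72.84835052490234 1.7636524438858032 ymin 0.12530395004836237
[338.7959 138.6509] 3821 645.1272583007812 102.97048950195312 39.90348815917969 200.05426025390625 3.2024359703063965 ymin 0.002240017235307007
[433.7898 140.5888] 3906 738.3698120117188 122.77102661132812 107.1719741821289 49.30101013183594 85.9690170288086 ymin 0.06903026450882298
[319.4579 116.0286] 594 615.458740234375 144.21466064453125 15.97197151184082 40.39933395385742 2.3767788410186768 ymin 0.12385279907548014
```

View pics/w37.png

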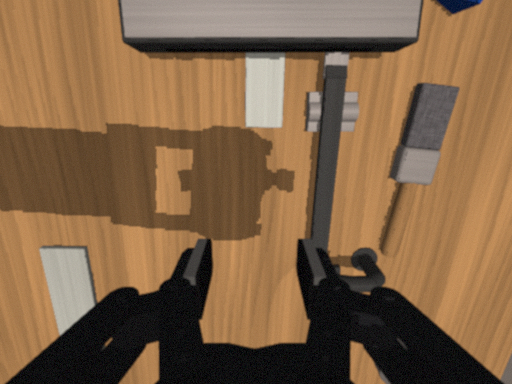

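```bash
python3 plan.py 0.6319 0.0503 0.09 0.6 0 1; python3 geo.py w37b | grep -E "fulc"
```

```text
t 57.7 pos [0.55   0.0823 0.192 ] q [-3.7 25.1 78.7  0.1 76.2 -6.2] w 0.046 F [0.6 0.5 0.2]
[[-0.0436  0.999  -0.0014]
 [ 0.999   0.0436  0.0014]
 [ 0.0014 -0.0014 -1.    ]]
plan [-0.119, 0.268, 0.339, -0.002, 0.02, 0.042] rows 2.7 cur head 2.5
fulcrum c 614.9 139.0 sz 13.8 81.8 th 2.02 z [0.0121 0.0183 0.0289] mean [0.6152 0.1444]
```

{"api": "step_arm", "payload": {
  "steps": [0.52, -0.119, 0.268, 0.2, 0, 0.02, 0.042, 0.52, -0.119, 0.268, 0.3, 0, 0.02, 0.042, 0.52, -0.119, 0.268, 0.339, 0, 0.02, 0.042, 0.52, -0.119, 0.268, 0.339, 0, 0.02, 0.042]
}}

```text
time_s: 58.1
position: [0.6311, 0.0492, 0.0855]
tool_rot: [[-0.009, 1.0, -0.009], [1.0, 0.009, 0.018], [0.018, -0.009, -1.0]]
ft_force: [-0.6, 0.1, -0.5]
grip_width: 0.0447
```

```bash
python3 barfit.py w38; python3 plan.py 0.6319 0.0503 0.043 0.6 0 1
```

```text
few
t 58.15 pos [0.6313 0.0498 0.0887] q [-6.6 38.3 72.8  1.  69.3 -7.5] w 0.0443 F [-0.3  0.8 -0.5]
[[-0.0096  0.9999 -0.0054]
 [ 0.9998  0.0097  0.0176]
 [ 0.0176 -0.0052 -0.9998]]
plan [-0.001, 0.003, 0.152, -0.007, -0.0, -0.001] rows 0.9 cur head 0.6Traceback (most recent call last):
  File "barfit.py", line 19, in <module>
    b,a=np.polyfit(q2[k,0],q2[k,2],1)
        ~~~~~~~~~~^^^^^^^^^^^^^^^^^^^
    raise TypeError("expected non-empty vector for x")
TypeError: expected non-empty vector for x
```

View pics/w38.png

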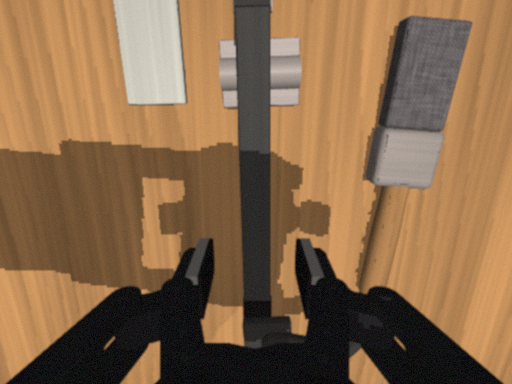

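{"api": "step_arm", "payload": {
  "steps": [0.52, 0, 0.002, 0.08, -0.004, 0, 0, 0.52, 0, 0.002, 0.14, -0.004, 0, 0, 0.52, 0, 0.002, 0.152, -0.004, 0, 0, 0.52, 0, 0.002, 0.152, -0.004, 0, 0, 0, 0, 0.002, 0.152, -0.004, 0, 0, 0, 0, 0.002, 0.152, -0.004, 0, 0, 0, 0, 0.002, 0.152, -0.004, 0, 0, 0, 0, 0.002, 0.152, -0.004, 0, 0, 0, 0, 0.002, 0.152, -0.004, 0, 0],
  "grip_force": 120
}}

```text
time_s: 59.05
position: [0.6327, 0.0507, 0.0475]
tool_rot: [[-0.01, 1.0, 0.004], [1.0, 0.01, 0.017], [0.017, 0.004, -1.0]]
ft_force: [-4.6, 0.4, 9.5]
grip_width: 0.0123
```

```bash
python3 barfit.py w39; python3 plan.py 0.6319 0.0503 0.043 0.6 0 1;python3 look2.py 39
```

```text
top surf z(tool)=0.0163 + 0.0201*x (pos=toe lower) lateral y=-0.0002+-0.0231*x n 7803 width 0.021932378980181265
t 59.1 pos [0.6328 0.0507 0.0475] q [-6.5 41.1 75.1  1.1 63.7 -7.5] w 0.0124 F [-4.2  0.7  9.4]
[[-0.0105  0.9999  0.0042]
 [ 0.9998  0.0104  0.0167]
 [ 0.0167  0.0044 -0.9999]]
plan [-0.002, -0.003, 0.015, 0.006, 0.001, -0.0] rows 0.1 cur head 0.6
t 59.1 pos [0.6328 0.0507 0.0475] q [-6.5 41.1 75.1  1.1 63.7 -7.5] w 0.0124 F [-4.2  0.7  9.4]
[[-0.0105  0.9999  0.0042]
 [ 0.9998  0.0104  0.0167]
 [ 0.0167  0.0044 -0.9999]]
wrist few 0
top plate slope(tilt rad) 0.0729 z0 0.0617 n 4165
side plate slope(tilt rad) 0.0749 z0 0.0610 n 1055
```

{"api": "step_arm", "payload": {
  "steps": [0.45, 0, 0, 0, 0, 0, 0, 0.45, 0, 0, 0, 0, 0, 0, 0.45, 0, 0, 0.015, 0, -0.022, 0, 0.45, 0, 0, 0.028, 0, -0.022, 0, 0.45, 0, 0, 0.028, 0, -0.022, 0, 0, 0, 0, 0.028, 0, -0.022, 0, 0, 0, 0, 0.028, 0, -0.022, 0, 0, 0, 0, 0.028, 0, -0.022, 0, 0, 0, 0, 0.028, 0, -0.022, 0],
  "grip_force": 120
}}

```text
time_s: 60.2
position: [0.6327, 0.0508, 0.0372]
tool_rot: [[-0.01, 1.0, 0.003], [1.0, 0.01, -0.0], [-0.0, 0.003, -1.0]]
ft_force: [-0.9, 0.4, 3.7]
grip_width: 0.0162
```

```bash
python3 barfit.py w40; python3 look2.py 40
```

```text
top surf z(tool)=-0.0030 + 0.1945*x (pos=toe lower) lateral y=-0.0061+0.1040*x n 4545 width 0.05027599161891965
t 60.25 pos [0.6327 0.0508 0.0372] q [-6.1 41.9 75.4 -0.  62.5 -6.7] w 0.0168 F [-0.4 -0.5  4. ]
[[-0.0104  0.9999  0.0032]
 [ 0.9999  0.0104 -0.0004]
 [-0.0005  0.0032 -1.    ]]
wrist few 0
top plate slope(tilt rad) 0.0736 z0 0.0615 n 4269
side plate slope(tilt rad) 0.0756 z0 0.0610 n 986
```

{"api": "step_arm", "payload": {
  "steps": [0, 0, 0, 0.007, 0, 0.024, 0, 0, 0, 0, 0.014, 0, 0.047, 0, 0, 0, 0, 0.02, 0, 0.07, 0, 0, 0, 0, 0.022, 0, 0.075, 0, 0, 0, 0, 0.022, 0, 0.075, 0]
}}

```text
time_s: 60.95
position: [0.6329, 0.0502, 0.0322]
tool_rot: [[-0.01, 1.0, 0.004], [0.998, 0.01, 0.058], [0.058, 0.004, -0.998]]
ft_force: [-6.1, -2.2, 17.6]
grip_width: 0.0163
```

```bash
python3 look2.py 41; python3 plan.py 0.6140 0.0512 0.0315 -6.0 0 3.3
```

```text
t 60.95 pos [0.6329 0.0502 0.0322] q [-7.4 42.2 75.8  3.7 62.3 -9.7] w 0.0163 F [-6.1 -2.2 17.6]
[[-0.0104  0.9999  0.0037]
 [ 0.9983  0.0101  0.0578]
 [ 0.0578  0.0043 -0.9983]]
wrist few 0
top plate slope(tilt rad) 0.0927 z0 0.0634 n 3966
side plate slope(tilt rad) 0.0941 z0 0.0629 n 998
t 61.15 pos [0.6329 0.0502 0.0322] q [-7.4 42.2 75.8  3.7 62.2 -9.7] w 0.0165 F [-6.3 -2.3 17.2]
[[-0.0105  0.9999  0.0038]
 [ 0.9983  0.0103  0.0575]
 [ 0.0574  0.0044 -0.9983]]
plan [0.004, -0.063, 0.002, -0.003, -0.0, 0.147] rows 0.8 cur head 0.6
```

View pics/s41.png

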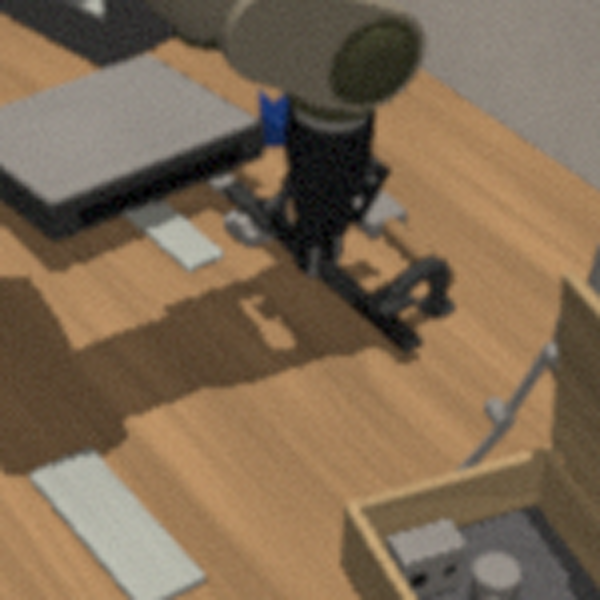

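{"api": "step_arm", "payload": {
  "steps": [0, 0.001, -0.016, 0, 0, 0, 0.037, 0, 0.002, -0.032, 0, 0, 0, 0.074, 0, 0.003, -0.048, 0, 0, 0, 0.11, 0, 0.004, -0.065, 0, 0, 0, 0.15, 0, 0.004, -0.07, 0, 0, 0, 0.16, 0, 0.004, -0.07, 0, 0, 0, 0.16]
}}

```text
time_s: 61.75
position: [0.6153, 0.0506, 0.0331]
tool_rot: [[0.116, 0.993, 0.013], [0.992, -0.116, 0.057], [0.058, 0.007, -0.998]]
ft_force: [6.0, -2.8, 14.2]
grip_width: 0.0166
```

```bash
python3 look2.py 42
```

```text
t 61.75 pos [0.6153 0.0506 0.0331] q [-7.6 40.6 79.4  3.8 59.7 -2.8] w 0.0166 F [ 6.  -2.8 14.2]
[[ 0.1159  0.9932  0.0132]
 [ 0.9916 -0.1164  0.0565]
 [ 0.0577  0.0066 -0.9983]]
wrist few 0
top plate slope(tilt rad) 0.0887 z0 0.0631 n 4111
side plate slope(tilt rad) 0.0906 z0 0.0626 n 1035
```

View pics/s42.png

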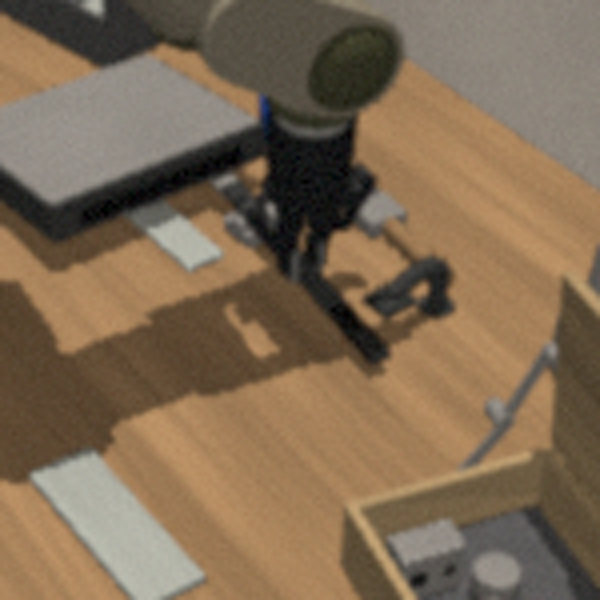

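View pics/w42.png

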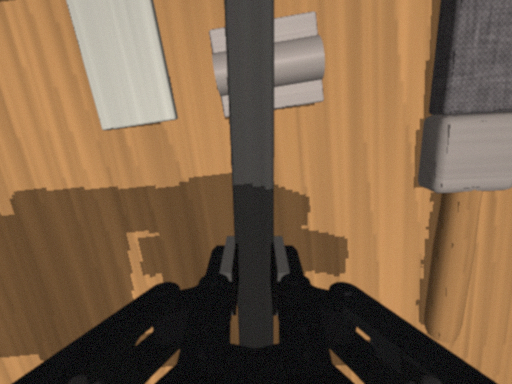

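{"api": "step_arm", "payload": {
  "steps": [0, 0.004, 0, -0.011, 0, -0.045, 0, 0, 0.007, 0, -0.022, 0, -0.09, 0, 0, 0.011, 0, -0.033, 0, -0.137, 0, 0, 0.015, 0, -0.045, 0, -0.185, 0, 0, 0.02, 0, -0.057, 0, -0.235, 0, 0, 0.026, 0, -0.07, 0, -0.29, 0, 0, 0.026, 0, -0.073, 0, -0.29, 0, 0, 0.026, 0, -0.073, 0, -0.29, 0]
}}

```text
time_s: 62.75
position: [0.6123, 0.0585, 0.052]
tool_rot: [[0.113, 0.993, -0.025], [0.98, -0.115, -0.165], [-0.167, -0.005, -0.986]]
ft_force: [0.1, 1.2, -2.2]
grip_width: 0.0165
```

```bash
python3 look2.py 43
```

```text
t 62.75 pos [0.6123 0.0585 0.052 ] q [ -1.8  40.4  76.4 -10.6  64.7   9.5] w 0.0165 F [ 0.1  1.2 -2.2]
[[ 0.1129  0.9933 -0.0245]
 [ 0.9795 -0.1154 -0.1651]
 [-0.1669 -0.0054 -0.986 ]]
wrist few 0
top plate slope(tilt rad) 0.0393 z0 0.0586 n 4013
side plate slope(tilt rad) 0.0394 z0 0.0578 n 1151
```

View pics/s43.png

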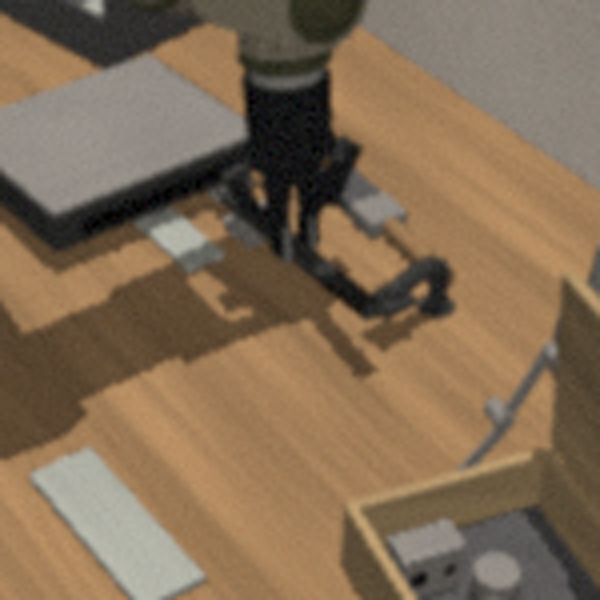

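View pics/w43.png

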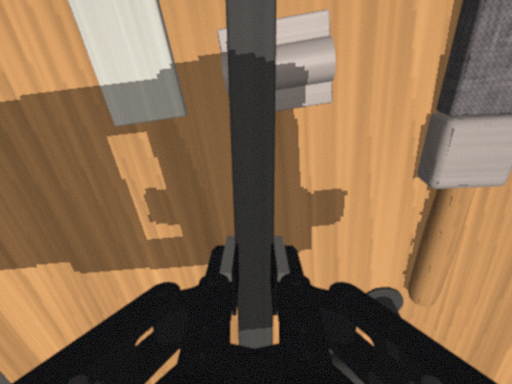

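{"api": "step_arm", "payload": {
  "steps": [0, 0, 0, -0.006, 0, 0, 0, 0, -0.06, 0, -0.006, 0, 0, 0, 0, -0.12, 0, -0.006, 0, 0, 0, 0, -0.2, 0, -0.006, 0, 0, 0, 0, -0.25, 0, -0.06, 0, 0, 0, 0, -0.28, 0, -0.16, 0, 0, 0, 0, -0.28, 0, -0.26, 0, 0, 0, 0, -0.28, 0, -0.26, 0, 0, 0]
}}

```text
time_s: 63.75
position: [0.6063, -0.0125, 0.1478]
tool_rot: [[0.115, 0.993, -0.017], [0.979, -0.116, -0.168], [-0.169, 0.003, -0.986]]
ft_force: [0.6, 0.0, -4.4]
grip_width: 0.0163
```

```bash
python3 look2.py 44; python3 barfit.py w44; python3 plan.py 0.498 -0.07 0.12 0 0 0
```

```text
t 63.75 pos [ 0.6063 -0.0125  0.1478] q [ -8.5  32.8  73.3 -10.1  73.6   1.1] w 0.0163 F [ 0.6  0.  -4.4]
[[ 0.1151  0.9932 -0.0165]
 [ 0.9789 -0.1163 -0.1682]
 [-0.169   0.0032 -0.9856]]
wrist few 0
top plate slope(tilt rad) 0.0379 z0 0.0584 n 4195
side plate slope(tilt rad) 0.0376 z0 0.0580 n 1156
top surf z(tool)=0.0060 + 0.0055*x (pos=toe lower) lateral y=0.0001+-0.0154*x n 9189 width 0.021104860855379715
t 64.0 pos [ 0.6041 -0.0114  0.1418] q [ -8.4  33.2  73.7 -10.1  73.5   1.1] w 0.0164 F [ 0.2 -0.5 -4.4]
[[ 0.1126  0.9933 -0.0273]
 [ 0.9793 -0.1156 -0.1664]
 [-0.1684 -0.008  -0.9857]]
plan [-0.219, -0.328, 0.114, -0.023, 0.215, -0.146] rows 2.5 cur head -6.6
```

View pics/s44.png

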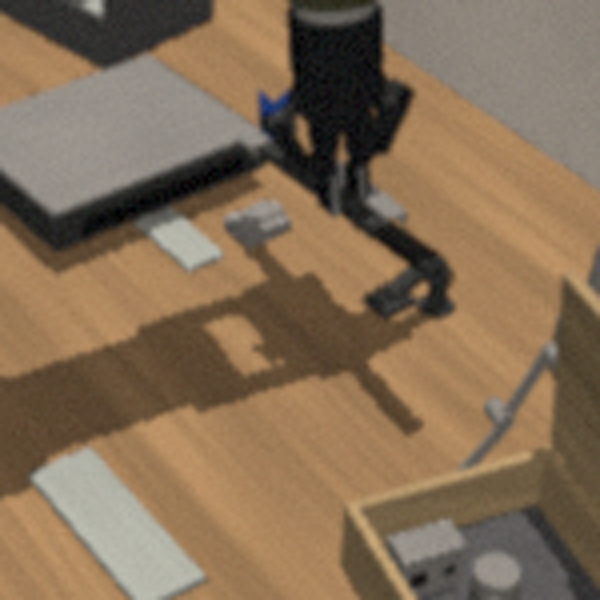

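{"api": "step_arm", "payload": {
  "steps": [0, -0.05, -0.1, -0.05, -0.008, 0.07, -0.05, 0, -0.12, -0.2, 0, -0.015, 0.14, -0.1, 0, -0.18, -0.33, 0.05, -0.023, 0.215, -0.146, 0, -0.18, -0.33, 0.05, -0.023, 0.215, -0.146, 0, -0.18, -0.33, 0.05, -0.023, 0.215, -0.146]
}}

```text
time_s: 64.5
position: [0.4993, -0.0557, 0.1377]
tool_rot: [[0.002, 1.0, 0.002], [1.0, -0.002, 0.0], [0.0, 0.002, -1.0]]
ft_force: [0.8, -0.0, -3.8]
grip_width: 0.0161
```

```bash
python3 plan.py 0.498 -0.06 0.024 0 0 0.3; python3 barfit.py w45
```

```text
t 64.5 pos [ 0.4993 -0.0557  0.1377] q [-19.9  23.7  91.8   0.   64.4 -19.8] w 0.0161 F [ 0.8 -0.  -3.8]
[[ 0.0017  1.      0.0019]
 [ 1.     -0.0017  0.0001]
 [ 0.0001  0.0019 -1.    ]]
plan [-0.014, -0.005, 0.379, 0.002, 0.007, -0.002] rows 2.3 cur head -0.1
top surf z(tool)=0.0060 + 0.0050*x (pos=toe lower) lateral y=-0.0000+-0.0148*x n 9186 width 0.021129521729678438
```

{"api": "step_arm", "payload": {
  "steps": [0, -0.014, -0.005, 0.15, 0, 0.006, 0, 0, -0.014, -0.005, 0.28, 0, 0.006, 0, 0, -0.014, -0.005, 0.36, 0, 0.006, 0, 0, -0.014, -0.005, 0.385, 0, 0.006, 0, 0, -0.014, -0.005, 0.395, 0, 0.006, 0, 0, -0.014, -0.005, 0.395, 0, 0.006, 0]
}}

```text
time_s: 65.15
position: [0.5, -0.0592, 0.0205]
tool_rot: [[-0.001, 1.0, 0.005], [1.0, 0.001, 0.004], [0.004, 0.005, -1.0]]
ft_force: [-0.1, -0.6, -4.5]
grip_width: 0.0163
```

{"api": "step_arm", "payload": {
  "steps": [0, 0, 0, 0.005, 0, 0, 0, 0, 0, 0, 0.007, 0, 0, 0, 0, 0, 0, 0.007, 0, 0, 0]
}}

```text
time_s: 65.45
position: [0.4993, -0.0593, 0.0183]
tool_rot: [[-0.0, 1.0, 0.005], [1.0, 0.0, 0.004], [0.004, 0.005, -1.0]]
ft_force: [-0.7, 0.1, -4.7]
grip_width: 0.0163
```

{"api": "step_arm", "payload": {
  "steps": [0.3, 0, 0, 0, 0, 0, 0, 0.5, 0, 0, 0, 0, 0, 0, 0.5, 0, 0, 0, 0, 0, 0, 0.5, 0, 0, -0.06, 0, 0, 0, 0.5, 0, 0, -0.2, 0, 0, 0, 0.5, 0, 0, -0.4, 0, 0, 0, 0.5, 0, 0, -0.6, 0, 0, 0, 0.5, 0, 0, -0.8, 0, 0, 0, 0.5, 0, 0, -0.8, 0, 0, 0]
}}

```text
time_s: 66.35
position: [0.4985, -0.0604, 0.262]
tool_rot: [[-0.0, 1.0, 0.009], [1.0, 0.0, 0.003], [0.003, 0.009, -1.0]]
ft_force: [0.8, 0.1, 0.3]
grip_width: 0.0426
```

```bash
python3 look2.py 46; python3 lk.py w46b; python3 geo.py w46b | grep bar; python3 - <<'E'
from h import *
im,d=imaging.get_image("side"); cv2.imwrite("pics/s46f.png",cv2.resize(im,(800,600)))
im,d=imaging.get_image("top"); cv2.imwrite("pics/t46.png",cv2.resize(im[85:285,75:475],(800,400)))
E
```

```text
t 66.35 pos [ 0.4985 -0.0604  0.262 ] q [-20.6  16.2  80.5   0.3  82.8 -20.7] w 0.0426 F [0.8 0.1 0.3]
[[-0.0003  1.      0.0088]
 [ 1.      0.0003  0.0026]
 [ 0.0026  0.0088 -1.    ]]
wrist few 0
top plate slope(tilt rad) 0.0385 z0 0.0585 n 4135
side plate slope(tilt rad) 0.0363 z0 0.0580 n 1095
t 66.55 pos [ 0.498  -0.0602  0.2578] q [-20.6  16.4  80.9   0.3  82.5 -20.7] w 0.0429 F [ 0.1  0.3 -1.4]
[[-0.0002  1.      0.0042]
 [ 1.      0.0001  0.0044]
 [ 0.0044  0.0042 -1.    ]]
holdfast_pad 0.81 [372.9 146.6] [ 0.6424 -0.038   0.032 ]
bar_mid 0.94 [253.5 145.8] [ 0.4978 -0.0415  0.005 ]
bar_toe 0.79 [253.   18.2] [0.4972 0.1049 0.0025]
shim_mid 0.73 [125.7 200.8] [ 0.3202 -0.1184  0.003 ]
bar c 498.6 -44.4 sz 21.4 300.7 th 1.14 z [0.0042 0.0094 0.0112] mean [ 0.4986 -0.0263]
```

View pics/w46.png

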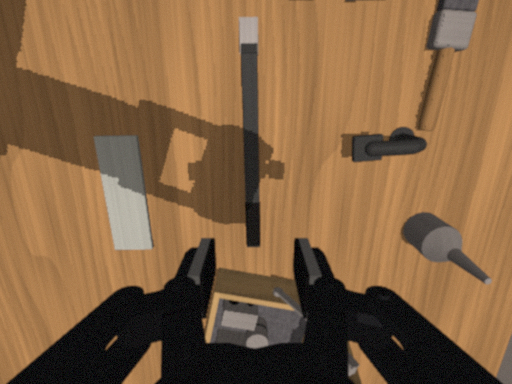

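View pics/s46f.png

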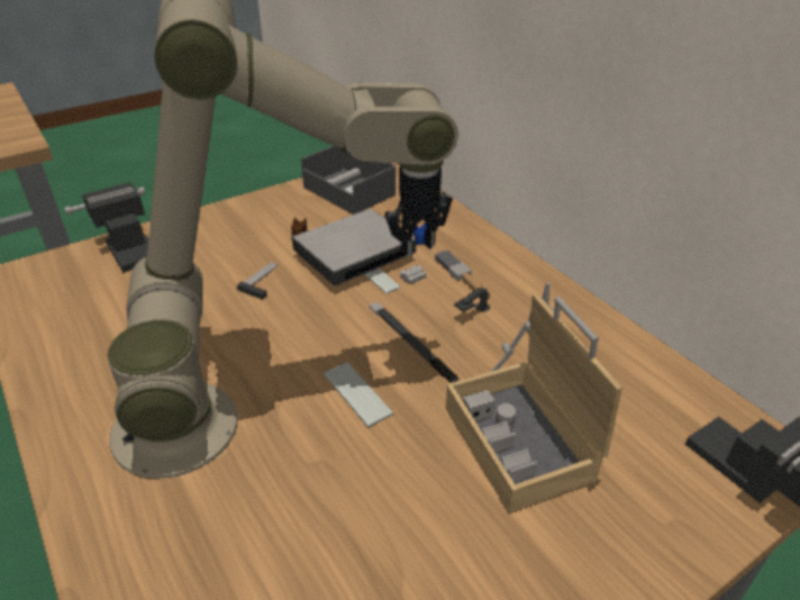

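View pics/t46.png

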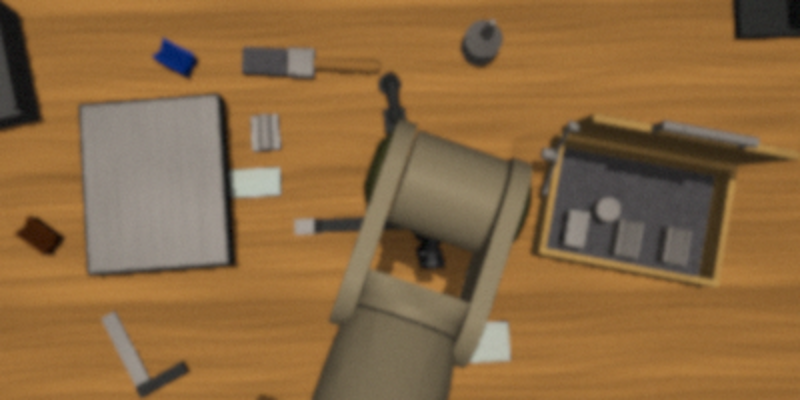

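```bash
python3 - <<'E'
from h import *
np.set_printoptions(precision=4,suppress=True)
im,d=imaging.get_image("top"); h=cv2.cvtColor(im,cv2.COLOR_BGR2HSV); S,V=h[...,1],h[...,2]
def big(u0,v0,u1,v1,z,vt):
    m=np.zeros(S.shape,np.uint8); m[v0:v1,u0:u1]=((S<80)&(V>vt))[v0:v1,u0:u1]
    n,l,s,c=cv2.connectedComponentsWithStats(m); k=1+np.argmax(s[1:,4]); v,u=np.nonzero(l==k); w=back("top",np.c_[u,v],z=z)
    print(c[k],s[k,4],cv2.minAreaRect((w[:,:2]*1000).astype(np.float32)))
big(191,160,225,190,.006,110)
big(100,120,190,235,.059,85)
E
```

```text
[203.0461 175.902 ] 347 ((564.3831787109375, 159.87881469726562), (69.39936828613281, 40.746036529541016), 88.77725982666016)
[151.2994 176.7635] 5908 ((561.5189208984375, 296.6089172363281), (235.5342254638672, 193.0196533203125), 2.567549705505371)
```

```bash
python3 - <<'E'
from rig import close_job
print(close_job())
E
```

```text
the job is handed in; nothing more can be done
None
```

I carried out the whole job and handed it in at about 67 s of simulated time. My last checks were all within the limits, but the hand-in gives no verdict.

- **Case and accessories:** The lid is up, and the last side picture shows the stay bent past the line. The stay may already have gone over centre when I raised the lid, because it looked the same before and after I pushed the knuckle. The push met a hard stop at about 34 N. Both V-blocks, the setting block and the gauge stand flat and unstacked in the case.
- **Levering:** The bar over the fulcrum, held under the pad, kept the plate at about 0.073 rad. I could not read the contact forces directly. Re-gripping the bar to free it took two tries, because the first hold was too shallow.
- **Plate and shim:** The plate rests at about 0.038 rad, against 0.037 expected on the shim. The foot is about 33 mm from the shim's centre, and I estimate within about 2 mm of its centre line. The foot itself is hidden, so both figures come from the plate's outline.
- **Bar:** It lies flat at about (0.499, −0.044), with its toe at y of about 0.105, roughly 90 mm clear of the low edge.
- **Bystanders:** The oil can, try square and brush look unmoved in the last top picture, though I did not measure them.
- **Check failures:** Some wrist-camera fits failed (no plate tilt at low poses, and one bar fit), so I used the top and side cameras there. In two frames with the plate up, the wrist's tilt read higher than theirs (0.090 and 0.077 against about 0.073).

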